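# Charge the mill jar and hang up the scoops

### The arm

A 6-joint arm with a two-finger parallel gripper is mounted at the origin on a cart in front of the work surface, level with it; the furniture and walls round the work are solid. World frame = base frame: x ahead of the robot, y to its left, z up, the work surface at z = 0. Lengths are in m, angles in rad, forces in N, time in s.
With the tool pointing down it reaches from about 0.25 to 0.725 m from the base axis. Payload 4 kg.
Tool frame: the origin (TCP) lies at the very end of the fingers, on their centre line; the grasp point (between the pads) lies 19 mm behind it; x points along the fingers, z is the direction in which the jaws open and shut, and the axes are right-handed (so a half turn about x gives the same grasp; the last joint's range is limited). The gripper opens to 85 mm and grips with 20 to 120 N. Pads are 22 mm wide; open, the fingers measure 114 mm over their backs; the gripper's body (76 mm by 85 mm) begins 54 mm behind the grasp point. The pads swing forward as they close: fully open they stand 13 mm farther back than shut.
Start: joints at [1.239, 0.241, 0.005, 1.335, 0, 1.571], TCP at [0.163, 0.473, 0.231] pointing down, gripper open.
Joint ranges: [-2.72, 2.72], [-1.05, 1.87], [-1.09, 1.28], [-1.99, 2.15], [-1.42, 1.44], [-3.14, 3.14]. Speed limits (rad/s): [2.79, 2.79, 3.14, 3.14, 3.14, 3.14].

### API

Orientations are given as a unit quaternion [x, y, z, w].
In Python, from workcell import bot gives the robot as it stands.
- The arm moves only by the tool apply_moves, never from a script. Its argument "targets" is one flat list of numbers, 7 for each row, row after row: the shift along the tool's x, y, z in units of 25 cm (1.0 is 25 cm), then the turn, a rotation vector about the tool's x, y, z in units of 0.5 rad (1.0 is 0.5 rad), then the opening, from 0 (shut) to 1 (fully open). In form: [tx, ty, tz, wx, wy, wz, claw, tx, ty, tz, wx, wy, wz, claw, ...]. A call has 1 to 12 rows; each row is the pose to reach, as a shift and turn from the pose commanded when the call began, along the tool's axes at that moment; what a row does not reach only later rows make up. A row lasts 1/12 s, in which the tool goes at most 41.7 mm and 7.16 degrees, less where a joint would pass 70% of its speed; a pose out of reach is approached as far as the arm can. A call with a number of a shift or a turn outside -1 to 1 is refused whole. A call with a gripper value outside its range is refused whole. The fingers move at their own pace and stop on an object; the grip force is fixed at half the most. Time passes only in rows, so rows that repeat a pose let the fingers close. It gives the time, the measured TCP pose, the force and the opening at its end, in the units of the state.
- bot.get_obs(): the state, without advancing time (a new reading comes with each control period).
- bot.camera(name): name is "scene" or "top" or "wrist"; returns (picture, depth): 400x640x3 uint8, red, green, blue; 400x640 float32, m along the optical axis (not along the pixel's ray), 0 where there is no reading.
- bot.camera_params(name): a dict with "fx", "fy", "cx", "cy" (pixels), "dist" ([k1, k2, p1, p2, k3] as OpenCV has them; the pictures are not rectified), "T" (4x4, takes a point from camera to world coordinates); the wrist camera has in their place "tool_from_camera" (4x4, takes a point from camera to tool coordinates, whose origin is the TCP and whose axes are the tool frame's). Camera axes: x right, y up, looking along -z (the intrinsics and any distortion apply to the point x, -y, -z); pixel columns grow to the right and rows downward; lengths in m; the calibration is good to about 2 mm. A picture is of the moment at which its call begins: read the wrist's pose just before it. camera_params takes no time and is no camera call.
- bot.job_done(): hands the job in, once; it reports no verdict.
The state is a dict: "clock": time; "joint_pos": joint angles; "joint_vel": joint speeds; "tau": joint torques, N m; "eef_pos": TCP position; "tool_rot": TCP orientation; "ft_force": force on the tool from outside, world axes, zero at the start; "ft_torque": the same for the moment, N m; "grip_width": finger opening in m.
Only numpy, scipy, OpenCV 4.12 (cv2) and the standard library are available. Lean on these libraries where they do the work, as an engineer would, in place of code of your own. Each camera call takes 0.05 s, during which the arm holds its last target.

### The job

Charge the mill jar: tip the blue ceramic blocks out of the three scoops through the wide funnel into the jar (a scoop may hold up to three, or none), and hang each empty scoop by its bail on its own free branch of the drying carousel, which can be turned by the red grip on top to bring a free branch round to the open front. Leave the jar standing upright on the bench with all blocks in it, and leave the timer and the beaker where they are.

Things in the scene. Friction and masses are not known exactly. Their poses are not given: they have to be found in the camera images.
- jar: Loose mill jar with fixed funnel, 0.9 kg; origin on its axis at the underside, z up. Dark foot 124 mm across, 12 mm high; clear jar 74 mm across, 66 mm inside, inner floor at 16 mm; aluminium funnel, rim at 156 mm above the origin, 164 mm across outside, 158 mm inside, narrowing to a throat 57 mm across at 96 mm height that opens into the jar.
- stand: Fixed white tray, 330 x 330 x 8 mm, origin at its centre on the bench. Clear splash-guard walls, up to 170 mm above the bench, on its +x, +y and -y sides; its -x side (the front, roughly toward the robot) is open. In its middle stands the post of the drying carousel.
- carousel (a joint): Angle (rad, counter-clockwise from above, turns freely either way to +-12.6) of the drying carousel about the upright post at the stand's centre; it stays where left (friction 0.06 N m). It has four branches 90 degrees apart. Branch k points to the stand's open front (-x) when the joint reads -k*pi/2 (plus or minus 2 pi). Branch 0 is taken by a white cup fixed to it; 1, 2 and 3 are free.
- carousel_grip (a point): Centre of the red grip bar on top of the carousel, on the post's axis, 217 mm above the bench: 46 mm long (its x), 12 mm thick (its y), top 236 mm and bottom 198 mm above the bench. Grasp it across its y from above and turn it. The rest of the carousel is no higher than 208 mm.
- timer: White lab timer lying on the bench, 62 x 62 x 19 mm, a bystander; origin at its underside.
- beaker: Glass beaker standing at the back, 71 mm across and 93 mm high, a bystander; origin at its underside.
- branch_1 (a point): Hanging place on free branch 1: top of the rod, 85 mm out from the post's axis, 194 mm above the bench; turns with the carousel. Each branch is a level steel rod 8 mm thick, reaching 113 mm out from the axis, where a short tip turns up to 208 mm above the bench.
- branch_2 (a point): Hanging place on free branch 2: top of the rod, 85 mm out from the post's axis, 194 mm above the bench; turns with the carousel. Same shape as branch 1.
- branch_3 (a point): Hanging place on free branch 3: top of the rod, 85 mm out from the post's axis, 194 mm above the bench; turns with the carousel. Same shape as branch 1.
- scoop_a_grip (a point): Centre of the blue grip block, on the bail of steel scoop a. Block 14 mm thick (scoop x), 40 wide (y), 30 high; its centre is 137 mm above the scoop's underside, over the middle of the scoop. Axes: z up, x toward the open pouring end. All three scoops are alike, see b and c; empty, 0.16 kg.
- block_a1_center (a point): Centre of a blue ceramic milling block with rounded edges, 20 x 16 x 16 mm (x, y, z), 18 g; starts in scoop a if it is there at all (may be absent).
- block_a2_center (a point): Centre of a blue ceramic milling block with rounded edges, 20 x 16 x 16 mm (x, y, z), 18 g; starts in scoop a if it is there at all (may be absent).
- block_a3_center (a point): Centre of a blue ceramic milling block with rounded edges, 20 x 16 x 16 mm (x, y, z), 18 g; starts in scoop a if it is there at all (may be absent).
- scoop_b_grip (a point): Centre of the green grip block, on the bail of steel scoop b. Scoop trough: x from -43 to +45 mm, 68 wide outside, 62 inside, walls 42 high at the back and both sides, front open; the floor rises from x = 0 to 13 mm height at the pouring lip, x = 45 mm. It empties when tipped nose-down about 65 to 80 degrees.
- block_b1_center (a point): Centre of a blue ceramic milling block with rounded edges, 20 x 16 x 16 mm (x, y, z), 18 g; starts in scoop b if it is there at all (may be absent).
- block_b2_center (a point): Centre of a blue ceramic milling block with rounded edges, 20 x 16 x 16 mm (x, y, z), 18 g; starts in scoop b if it is there at all (may be absent).
- block_b3_center (a point): Centre of a blue ceramic milling block with rounded edges, 20 x 16 x 16 mm (x, y, z), 18 g; starts in scoop b if it is there at all (may be absent).
- scoop_c_grip (a point): Centre of the yellow grip block, on the bail of steel scoop c. Scoop bail, at x = 0: two posts at y = +-34 mm and a cross bar under the grip block, 14 mm thick (x), its underside 114 mm above the scoop's underside (23 mm below this point). A branch passes along x, either way, through the opening below the bar, 65 wide, 72 high; hung up, the bar rests on the branch.
- block_c1_center (a point): Centre of a blue ceramic milling block with rounded edges, 20 x 16 x 16 mm (x, y, z), 18 g; starts in scoop c if it is there at all (may be absent).
- block_c2_center (a point): Centre of a blue ceramic milling block with rounded edges, 20 x 16 x 16 mm (x, y, z), 18 g; starts in scoop c if it is there at all (may be absent).
- block_c3_center (a point): Centre of a blue ceramic milling block with rounded edges, 20 x 16 x 16 mm (x, y, z), 18 g; starts in scoop c if it is there at all (may be absent).
There are look-alikes about, which are no part of the job. What is shaped like the part that bears scoop_c_grip but purple is not meant.

How it is judged:
By the outcome, as a careful person would: the job done as asked, in the order asked, and still so for the second after the job is handed in, with the robot touching nothing.
Of block_a1, block_a2, block_a3 only 1 to 3 are there at a start; the rules pass over those that are not, and their reading is None.
Of block_b1, block_b2, block_b3, block_c1, block_c2, block_c3 only 2 to 6 are there at a start; the rules pass over those that are not, and their reading is None.
At some moment in a run one of jar may be knocked a few centimetres aside while the robot is not near it.
It also fails if it takes over 210 s, if anything falls off the work surface, if the arm or the gripper's body presses on something with over 40 N, if the wrist force passes 120 N, or if a joint passes its speed limit or range.

## Working session

There is one attempt and no reset: what is moved stays moved. The work goes in short steps, Python scripts to look and compute and a tool call to move; the robot and the scene stay as the last step left them, time stands still between calls to the robot, and variables do not carry over. Pictures are saved under pics/ and viewed, and the job is handed in when it is done.

Besides the shell and the picture viewer there is one more tool, called after ">>>" in YAML: its name, and indented under it one key for each argument. apply_moves: Moves the arm, as the interface text tells. Its arguments: {"type":"object","properties":{"targets":{"type":"array"}},"required":["targets"]}

```bash
ls; mkdir -p pics
python3 - <<'E'
from workcell import bot
import cv2, numpy as np
print(bot.get_obs())
for n in ["scene","top","wrist"]:
    im,d=bot.camera(n); cv2.imwrite(f"pics/{n}0.png",im[:,:,::-1]); np.save(f"pics/{n}0.npy",d)
    p=bot.camera_params(n); print(n,p)
E
```

```text
pics
{'clock': 0.0, 'joint_pos': array([1.23896399e+00, 2.41393850e-01, 3.74023962e-03, 1.33520565e+00,
       2.10229294e-05, 1.57078279e+00]), 'joint_vel': array([-2.95097640e-04, -1.90841597e-04,  3.44249093e-04, -4.67509314e-04,
        1.75004482e-05, -2.60693537e-04]), 'tau': array([ 1.17361236e-03, -3.72315574e+01,  2.52409726e+01,  1.68956205e-02,
        6.36055825e-05,  2.58611351e-06]), 'eef_pos': array([0.16267778, 0.47213307, 0.23042862]), 'tool_rot': array([-0.41097682,  0.57630679,  0.41014199,  0.5751105 ]), 'ft_force': array([-0.1249444 , -0.47487865,  0.62248652]), 'ft_torque': array([ 0.04157219, -0.06025986, -0.05306086]), 'grip_width': 0.08565453406288664}
scene {'fx': 383.3034727429402, 'fy': 383.3034727429402, 'cx': 319.47764424675626, 'cy': 199.76207390402342, 'dist': array([-0.06583035,  0.        ,  0.        ,  0.        ,  0.        ]), 'T': array([[-0.67842669,  0.46522719, -0.56859554, -0.33472808],
       [-0.73443254, -0.40987719,  0.54093394,  0.78146097],
       [ 0.01860283,  0.78457909,  0.61974961,  1.14811057],
       [ 0.        ,  0.        ,  
[... 415 characters left out ...]
,  2.07606211e-01,  9.78212216e-01,
         1.43131197e+00],
       [ 0.00000000e+00,  0.00000000e+00,  0.00000000e+00,
         1.00000000e+00]])}
wrist {'fx': 317.89729165952747, 'fy': 317.89729165952747, 'cx': 317.7341458034072, 'cy': 203.337953712213, 'dist': array([-0.03335843,  0.        ,  0.        ,  0.        ,  0.        ]), 'tool_from_camera': array([[ 5.10725037e-05,  2.83500671e-01, -9.58972037e-01,
        -1.43150113e-01],
       [ 1.20382011e-03,  9.58971326e-01,  2.83500525e-01,
         7.14749827e-02],
       [ 9.99999274e-01, -1.16890890e-03, -2.92306742e-04,
        -1.20962587e-03],
       [ 0.00000000e+00,  0.00000000e+00,  0.00000000e+00,
         1.00000000e+00]])}
```

```bash
cat > h.py <<'E'
import numpy as np, cv2
from workcell import bot
from scipy.spatial.transform import Rotation as R
def cloud(name,d,p=None,T=None):
    p=p or bot.camera_params(name)
    K=np.array([[p['fx'],0,p['cx']],[0,p['fy'],p['cy']],[0,0,1]])
    h,w=d.shape
    u,v=np.meshgrid(np.arange(w),np.arange(h))
    uv=np.stack([u,v],-1).reshape(-1,1,2).astype(np.float64)
    n=cv2.undistortPoints(uv,K,p['dist']).reshape(h,w,2)
    P=np.stack([n[...,0]*d,-n[...,1]*d,-d],-1)
    if T is None: T=p['T']
    W=P@T[:3,:3].T+T[:3,3]
    W[d==0]=np.nan
    return W
def wristT(o):
    T=np.eye(4);T[:3,:3]=R.from_quat(o['tool_rot']).as_matrix();T[:3,3]=o['eef_pos']
    return T@bot.camera_params('wrist')['tool_from_camera']
E
python3 - <<'E'
from h import *
im=cv2.imread('pics/top0.png'); d=np.load('pics/top0.npy')
W=cloud('top',d); np.save('pics/topW.npy',W)
for n,(r0,r1,c0,c1) in dict(left=(150,290,145,295),right=(120,280,290,500)).items():
    cv2.imwrite(f'pics/t_{n}.png',cv2.resize(im[r0:r1,c0:c1],None,fx=3.8,fy=3.8,interpolation=cv2.INTER_CUBIC))
for (u,v) in [(378,243),(419,245),(395,200),(300,260),(207,216),(327,190),(300,280),(335,144),(230,280)]:
    print(u,v,W[v,u].round(3))
E
```

```text
378 243 [ 0.438 -0.202  0.157]
419 245 [ 0.439 -0.341  0.121]
395 200 [ 0.611 -0.28   0.002]
300 260 [0.38  0.054 0.021]
207 216 [0.492 0.327 0.236]
327 190 [ 0.631 -0.03   0.037]
300 280 [0.312 0.052 0.003]
335 144 [ 0.817 -0.053  0.001]
230 280 [ 0.302  0.298 -0.   ]
```

Run:
```python
from h import *
im=cv2.imread('pics/top0.png'); W=np.load('pics/topW.npy')
hsv=cv2.cvtColor(im,cv2.COLOR_BGR2HSV)
X,Y,Z=W[...,0],W[...,1],W[...,2]
for n,lo,hi in [('a',100,125),('b',50,80),('c',20,32),('red',0,6)]:
    m=(hsv[...,0]>=lo)&(hsv[...,0]<=hi)&(hsv[...,1]>150)&(hsv[...,2]>60)&(Z>0.10)&(Z<0.3)&(X<0.75)
    p=W[m]; q=p[p[:,2]>p[:,2].max()-0.006]
    r=cv2.minAreaRect((q[:,:2]*1000).astype(np.float32))
    print(n,len(p),p.mean(0).round(3),'top',q.mean(0).round(3),len(q),r, 'z',p[:,2].max().round(3))
# jar rim
m=(np.hypot(X-.62,Y+.03)<.11)&(Z>.145)&(Z<.17)
p=W[m]; c,r=cv2.minEnclosingCircle((p[:,:2]*1000).astype(np.float32)); print('rim',c,r,len(p),np.median(p[:,2]))
# timer
m=(np.hypot(X-.385,Y-.054)<.06)&(Z>.012); p=W[m]; print('timer',cv2.minAreaRect((p[:,:2]*1000).astype(np.float32)),p.mean(0))
# stand
m=(X>.2)&(X<.8)&(Y>.05)&(Y<.6)&(Z>.004)&(Z<.012); p=W[m]; print('tray',cv2.minAreaRect((p[:,:2]*1000).astype(np.float32)),len(p))
m=(X>.2)&(X<.8)&(Y>.05)&(Y<.6)&(Z>.155)&(Z<.18); p=W[m]; print('wall',cv2.minAreaRect((p[:,:2]*1000).astype(np.float32)),len(p))
m=(X>.2)&(X<.8)&(Y>.05)&(Y<.6)&(Z>.19)&(Z<.22); p=W[m]; print('bran',p.min(0),p.max(0),len(p))
for k in p[::6]: print(k.round(3),end=' ')
# height map of scoops
g=np.full((90,120),-1.)
S=5
x0,y0=.36,-.46
for P in W[(X>.36)&(X<.68)&(Y<-.12)&(Y>-.52)&(Z>.0)]:
    pass
```

```text
a 43 [ 0.444 -0.359  0.15 ] top [ 0.444 -0.358  0.153] 22 ((444.743408203125, -359.8533630371094), (10.499120712280273, 34.06534194946289), 23.44354820251465) z 0.156
b 40 [ 0.601 -0.274  0.151] top [ 0.6   -0.276  0.153] 25 ((600.7034912109375, -274.5013427734375), (34.09051513671875, 11.571309089660645), 59.92027282714844) z 0.157
c 108 [ 0.434 -0.396  0.15 ] top [ 0.438 -0.358  0.155] 23 ((437.41827392578125, -375.56939697265625), (346.2159423828125, 27.208942413330078), 86.11783599853516) z 0.159
red 51 [0.494 0.335 0.236] top [0.494 0.336 0.238] 30 ((493.210205078125, 335.6304931640625), (9.368619918823242, 42.05482482910156), 5.6764750480651855) z 0.242
rim (602.3892211914062, -28.605812072753906) 82.19938659667969 489 0.15001004453461952
timer ((381.57672119140625, 51.62379455566406), (61.31888198852539, 62.39190673828125), 29.76951789855957) [0.3817315  0.05130617 0.0172065 ]
tray ((534.6943359375, 324.8773193359375), (549.5155029296875, 528.0701293945312), 89.97403717041016) 6790
wall ((534.2974853515625, 279.00067138671875), (332.81121826171875, 471.4734191894531), 34.86890
[... 612 characters left out ...]
 [0.499 0.239 0.193] [0.488 0.441 0.194] [0.488 0.416 0.199] [0.489 0.4   0.193] [0.49  0.376 0.198] [0.488 0.341 0.219] [0.489 0.323 0.217] [0.493 0.312 0.192] [0.482 0.444 0.208] [0.485 0.432 0.19 ] [0.486 0.412 0.194] [0.486 0.391 0.198] [0.487 0.368 0.194] [0.488 0.334 0.2  ] [0.49  0.252 0.204] [0.481 0.429 0.197] [0.485 0.338 0.197] [0.487 0.321 0.19 ] [0.481 0.335 0.206] [0.486 0.254 0.19 ] [0.479 0.329 0.194] [0.473 0.334 0.194] [0.463 0.337 0.193] [0.457 0.336 0.193] [0.451 0.332 0.195] [0.445 0.331 0.196] [0.438 0.327 0.198] [0.433 0.328 0.191] [0.426 0.327 0.192] [0.417 0.326 0.194] [0.408 0.328 0.192] [0.402 0.327 0.193] [0.395 0.327 0.193] [0.389 0.323 0.193] [0.383 0.323 0.2  ]
```

```bash
cat >> h.py <<'E'
def px2w(name,u,v,z):
    p=bot.camera_params(name)
    K=np.array([[p['fx'],0,p['cx']],[0,p['fy'],p['cy']],[0,0,1]])
    n=cv2.undistortPoints(np.array([[[u,v]]],float),K,p['dist']).reshape(2)
    r=p['T'][:3,:3]@np.array([n[0],-n[1],-1]); o=p['T'][:3,3]
    return o+r*(z-o[2])/r[2]
def w2px(name,P,T=None):
    p=bot.camera_params(name); K=np.array([[p['fx'],0,p['cx']],[0,p['fy'],p['cy']],[0,0,1]])
    T=p['T'] if T is None else T
    q=(np.atleast_2d(P)-T[:3,3])@T[:3,:3]
    q=q*[1,-1,-1]
    return cv2.projectPoints(q,np.zeros(3),np.zeros(3),K,p['dist'])[0].reshape(-1,2)
E
python3 - <<'E'
from h import *
W=np.load('pics/topW.npy'); im=cv2.imread('pics/top0.png')
f=lambda a,b:(145+a/3.8,150+b/3.8)
A=px2w('top',*f(325,8),.17);B=px2w('top',*f(5,197),.17)
C=px2w('top',*f(535,343),.008);D=px2w('top',*f(270,495),.008)
for n,a,b in [('wall back',A,B),('front',C,D)]:
    d=b-a; print(n,a.round(3),b.round(3),np.linalg.norm(d).round(3),np.degrees(np.arctan2(d[1],d[0])))
# optimise yaw: project model with several yaw, visual overlay
ax=np.array([.4935,.335])
for yaw in [28,30,32]:
    c,s=np.cos(np.radians(yaw)),np.sin(np.radians(yaw)); Rm=np.array([[c,-s],[s,c]])
    big=cv2.resize(im[140:300,135:305],None,fx=4,fy=4)
    for z in (.008,.17):
        P=np.array([[-.165,-.165],[.165,-.165],[.165,.165],[-.165,.165]])@Rm.T+ax
        q=w2px('top',np.c_[P,np.full(4,z)])
        q=(q-[135,140])*4
        cv2.polylines(big,[q.astype(int)],True,(0,0,255) if z<.1 else (0,255,0),1)
    cv2.imwrite(f'pics/yaw{yaw}.png',big)
# scoop height maps in scoop frame
X,Y,Z=W[...,0],W[...,1],W[...,2]
hsv=cv2.cvtColor(im,cv2.COLOR_BGR2HSV)
m=(hsv[...,0]>=20)&(hsv[...,0]<=32)&(hsv[...,1]>150)&(Z>0.10)&(Y>-.3)&(Y<-.1)&(X<.6)
p=W[m];q=p[p[:,2]>p[:,2].max()-.008];print('c',q.mean(0).round(4),cv2.minAreaRect((q[:,:2]*1000).astype(np.float32)))
for n,g,yaw in [('a',(.4447,-.359),23.4),('b',(.6007,-.2745),-30),('c',q.mean(0)[:2],20)]:
    c,s=np.cos(np.radians(yaw)),np.sin(np.radians(yaw))
    dx,dy=X-g[0],Y-g[1]; lx=c*dx+s*dy; ly=-s*dx+c*dy
    print(n)
    for x in range(54,-60,-6):
        row=[]
        for y in range(42,-48,-6):
            k=(abs(lx*1e3-x)<3.1)&(abs(ly*1e3-y)<3.1)&(Z<.11)
            row.append('%3d'%(np.median(Z[k])*1000) if k.any() else '  .')
        print('%4d|'%x,' '.join(row))
E
```

```text
wall back [0.717 0.292 0.17 ] [0.54 0.55 0.17] 0.314 124.54166966826482
front [0.448 0.109 0.008] [0.299 0.345 0.008] 0.279 122.35820869487846
c [ 0.4454 -0.2173  0.1526] ((444.539794921875, -216.32278442382812), (11.619422912597656, 35.693992614746094), 24.832080841064453)
a
  54|   0   2   0   0   0  -1   4   0   0  -1  -4  -6  -2  -2  -1
  48|   1   0  -2   0   2  -2   0   2   2   0  -3   0   0   4   0
  42|   0   1  18  11  18  13  15  11  12  11  11  13  13  25   .
  36|   1   2  29  15  12  12  14  13  15  11  11  10  18  37   .
  30|   1   0  23  11  10  11  13   9  13   9  11   9   9  28   .
  24|  -1   0  19  10  10   5  12   6   6  11  10   8  18  23   .
  18|   2   0  23   .   6   9  10   7   7   8  10   9   7  29   .
  12|   0   1  35   .   6   9   8   6   6   8   4   4  14  25   .
   6|   0   3  26  10   9   3   5   6   3   8   4   5   5  36   .
   0|   0  59  15   .   .   .   .   .   .   .   .   .   .   .   .
  -6|  -1  35  46   .   .   .   .   .   .   .   .   .   .   .   .
 -12|  -2  -3  23   .   3   2   1   4   5   5   3   4  22  21   .
 -18|   0   0  15   4   4   3  
[... 2242 characters left out ...]
   .   .   .   .   .   .   .   .   .   .
   0|  -2  68   .   .   .   .   .   .   .   .   5   .  22   .   .
  -6|   0  58   .   3   3   2   6   3   5   3   3   4  30  54   1
 -12|  -1  13  43   4   3   7   7  12   3  14  22  18  17  38  -1
 -18|   1   0  37  15  18  16   8  20  14  11  18  20  16  38   1
 -24|  -1   5  40  18  20  18  18  23  19  16  21  20  23  45  -1
 -30|   1   1  29  21  18  21   7  19  11   4  15   4   6  29   1
 -36|   0  -3  28   5   7   0   6   2   9   3   3  21  21  36   2
 -42|  -2   0  26  42   4  21  41  35  43  19  19   1   3   4   4
 -48|   0   1   0   0   0   0   1   0   0  -3   1   2   5  -1   0
 -54|   1   0  -2   2   1   0   3  -3   0   0   3  -1   0   0  -2
```

```bash
cat >> h.py <<'E'
def down(zyaw):
    """tool x down, tool z at world angle zyaw(deg)"""
    a=np.radians(zyaw); x=np.array([0,0,-1.]); z=np.array([np.cos(a),np.sin(a),0]); y=np.cross(z,x)
    return np.stack([x,y,z],1)
def cur():
    o=bot.get_obs(); return o['eef_pos'],R.from_quat(o['tool_rot']).as_matrix()
def rel(P,Rm,base=None):
    p0,R0=base or cur()
    t=R0.T@(np.array(P)-p0)/.25
    w=R.from_matrix(R0.T@Rm).as_rotvec()/.5
    n=max(np.linalg.norm(t)*250/41.7,np.degrees(np.linalg.norm(w)*.5)/7.16)
    print('t',t.round(3),'w',w.round(3),'rows>=%.1f'%n)
    return t,w
def st():
    o=bot.get_obs(); Rm=R.from_quat(o['tool_rot']).as_matrix()
    print('clk %.2f'%o['clock'],'p',o['eef_pos'].round(4),'x',Rm[:,0].round(3),'z',Rm[:,2].round(3),'zyaw %.1f'%np.degrees(np.arctan2(Rm[1,2],Rm[0,2])),'f',o['ft_force'].round(1),'g %.4f'%o['grip_width'],'q',o['joint_pos'].round(3))
    with open('log.txt','a') as f: f.write(repr((list(map(float,o['joint_pos'])),list(map(float,o['eef_pos'])),list(map(float,o['tool_rot']))))+'\n')
E
python3 - <<'E'
from h import *
st()
p,Rm=cur()
rel([.163,.473,.33],Rm)
for a in (5.7,185.7): rel([.493,.335,.33],down(a))
E
ls pics | head -3
```

```text
clk 0.15 p [0.1627 0.4723 0.2306] x [-0.001 -0.002 -1.   ] z [ 0.326  0.945 -0.002] zyaw 71.0 f [-0.4  0.2 -0. ] g 0.0851 q [1.239 0.241 0.004 1.335 0.    1.571]
t [-0.398 -0.     0.002] w [0. 0. 0.] rows>=2.4
t [-0.397 -1.428 -0.09 ] w [ 2.279e+00 -3.000e-03  2.000e-03] rows>=9.1
t [-0.397 -1.428 -0.09 ] w [-4.004e+00 -2.000e-03 -3.000e-03] rows>=16.0
scene0.npy
scene0.png
t_left.png
```

>>> apply_moves:
  targets: [-0.4,0,0,0.4,0,0,1,-0.4,0,0,0.8,0,0,1,-0.4,0,0,1,0,0,1,-0.4,-0.2,0,1,0,0,1,-0.4,-0.4,0,1,0,0,1,-0.4,-0.6,0,1,0,0,1,-0.4,-0.8,-0.05,1,0,0,1,-0.4,-1,-0.05,1,0,0,1]

```text
clock: 0.82
eef_pos: [0.3572, 0.3947, 0.3311]
tool_rot: [-0.256, 0.66, 0.255, 0.659]
ft_force: [0.1, 1.5, 0.9]
grip_width: 0.0855
```

Run:
```python
from h import *
st()
rel([.493,.335,.32],down(5.7))
```

```text
clk 0.82 p [0.3572 0.3947 0.3311] x [-0.001 -0.001 -1.   ] z [ 0.739  0.674 -0.001] zyaw 42.4 f [0.1 1.5 0.9] g 0.0855 q [0.835 0.292 0.33  1.609 0.    1.666]
t [ 0.044 -0.542  0.24 ] w [ 1.28e+00 -1.00e-03  1.00e-03] rows>=5.1
```

>>> apply_moves:
  targets: [0.04,-0.18,0.08,0.3,0,0,1,0.04,-0.36,0.16,0.6,0,0,1,0.04,-0.54,0.24,0.9,0,0,1,0.04,-0.54,0.24,1,0,0,1,0.04,-0.54,0.24,1,0,0,1,0.04,-0.54,0.24,1,0,0,1]

```text
clock: 1.32
eef_pos: [0.4922, 0.3355, 0.32]
tool_rot: [-0.084, 0.703, 0.083, 0.701]
ft_force: [0.0, -0.6, 0.3]
grip_width: 0.0852
```

Run:
```python
from h import *
st()
rel([.493,.335,.22],down(5.7))
o=bot.get_obs(); im,d=bot.camera('wrist'); cv2.imwrite('pics/w1.png',im[:,:,::-1])
W=cloud('wrist',d,T=wristT(o)); 
hsv=cv2.cvtColor(im[:,:,::-1].copy(),cv2.COLOR_BGR2HSV)
m=((hsv[...,0]<6)|(hsv[...,0]>174))&(hsv[...,1]>150)&(W[...,2]>.19)&(W[...,2]<.26)
p=W[m]; q=p[p[:,2]>.230]; print(p.mean(0),len(q),q.mean(0),cv2.minAreaRect((q[:,:2]*1000).astype(np.float32)))
```

```text
clk 1.32 p [0.4922 0.3355 0.32  ] x [-0.002 -0.001 -1.   ] z [ 0.972  0.235 -0.002] zyaw 13.6 f [ 0.  -0.6  0.3] g 0.0852 q [0.598 0.433 0.505 1.646 0.    1.932]
t [ 0.4   -0.003  0.003] w [ 0.276 -0.004  0.001] rows>=2.4
[0.4952284  0.33558752 0.23590013] 813 [0.4952284  0.33558752 0.23590013] ((495.49493408203125, 334.3802185058594), (11.607741355895996, 44.06309127807617), 5.301054954528809)
```

>>> apply_moves:
  targets: [0,0,0,0.28,0,0,1,0.15,-0.003,0.008,0.28,0,0,1,0.3,-0.003,0.008,0.28,0,0,1,0.43,-0.003,0.008,0.28,0,0,1,0.43,-0.003,0.008,0.28,0,0,0,0.43,-0.003,0.008,0.28,0,0,0,0.43,-0.003,0.008,0.28,0,0,0,0.43,-0.003,0.008,0.28,0,0,0,0.43,-0.003,0.008,0.28,0,0,0,0.43,-0.003,0.008,0.28,0,0,0]

```text
clock: 2.2
eef_pos: [0.4949, 0.3372, 0.2163]
tool_rot: [-0.034, 0.705, 0.036, 0.708]
ft_force: [17.2, 3.3, 4.9]
grip_width: 0.0124
```

Run:
```python
from h import *
st()
```

```text
clk 2.20 p [0.4949 0.3372 0.2163] x [ 0.005  0.003 -1.   ] z [0.995 0.099 0.005] zyaw 5.7 f [17.2  3.3  4.9] g 0.0124 q [ 5.980e-01  4.410e-01  2.530e-01  1.377e+00 -1.000e-03  2.070e+00]
```

>>> apply_moves:
  targets: [0,0,0.006,-0.15,0,0,0,0,0,0.008,-0.3,0,0,0,0,0,0.008,-0.45,0,0,0,0,0,0.008,-0.6,0,0,0,0,0,0.008,-0.75,0,0,0,0,0,0.008,-0.9,0,0,0,0,0,0.008,-0.94,0,0,0,0,0,0.008,-0.94,0,0,0]

```text
clock: 2.87
eef_pos: [0.4942, 0.3369, 0.2164]
tool_rot: [-0.198, 0.679, 0.2, 0.679]
ft_force: [-7.0, -1.2, 7.9]
grip_width: 0.0107
```

Run:
```python
from h import *
st()
```

```text
clk 2.87 p [0.4942 0.3369 0.2164] x [-0.001  0.002 -1.   ] z [0.842 0.54  0.001] zyaw 32.7 f [-7.  -1.2  7.9] g 0.0107 q [0.597 0.444 0.257 1.383 0.002 1.598]
```

>>> apply_moves:
  targets: [0,0,0,0,0,0,0.8,0,0,0,0,0,0,0.8,0,0,0,0,0,0,0.8,0,0,0,0,0,0,0.8,-0.12,0,0,0,0,0,0.8,-0.28,0,0,0,0,0,0.8,-0.44,0,0,0,0,0,0.8,-0.6,0,0,0,0,0,0.8,-0.6,0,0,0,0,0,0.8]

```text
clock: 3.62
eef_pos: [0.4977, 0.3378, 0.3737]
tool_rot: [-0.197, 0.673, 0.2, 0.684]
ft_force: [-0.3, 0.1, 0.7]
grip_width: 0.0681
```

```bash
cat >> h.py <<'E'
def wpic(name):
    o=bot.get_obs(); im,d=bot.camera('wrist'); im=im[:,:,::-1].copy(); cv2.imwrite(f'pics/{name}.png',im)
    T=wristT(o); return im,cloud('wrist',d,T=T),T
def redbar(im,W):
    hsv=cv2.cvtColor(im,cv2.COLOR_BGR2HSV)
    m=((hsv[...,0]<6)|(hsv[...,0]>174))&(hsv[...,1]>150)&(W[...,2]>.23)&(W[...,2]<.245)
    q=W[m]; print('red',len(q),q.mean(0).round(4),cv2.minAreaRect((q[:,:2]*1000).astype(np.float32)))
E
python3 - <<'E'
from h import *
st()
im,W,T=wpic('w2'); redbar(im,W)
X,Y,Z=W[...,0],W[...,1],W[...,2]
m=(Z>.205)&(Z<.213)&(np.hypot(X-.495,Y-.335)>.09)&(np.hypot(X-.495,Y-.335)<.13)
for p in W[m][::8]: print((p).round(3), np.degrees(np.arctan2(p[1]-.3355,p[0]-.4952)).round(1))
E
```

```text
clk 3.62 p [0.4977 0.3378 0.3737] x [ 0.014  0.009 -1.   ] z [0.842 0.539 0.017] zyaw 32.6 f [-0.3  0.1  0.7] g 0.0681 q [ 0.596  0.45   0.671  1.775 -0.     1.598]
red 548 [0.495  0.3348 0.236 ] ((495.5066833496094, 334.027587890625), (10.250673294067383, 44.3164176940918), 32.36042785644531)
[0.432 0.43  0.206] 123.8
[0.435 0.431 0.207] 122.4
[0.436 0.431 0.208] 122.0
[0.436 0.43  0.208] 122.0
[0.437 0.429 0.208] 122.0
[0.437 0.428 0.209] 122.0
[0.438 0.428 0.207] 121.9
[0.439 0.428 0.205] 121.5
[0.398 0.275 0.206] -148.1
[0.592 0.398 0.206] 32.9
[0.588 0.394 0.206] 32.4
[0.4   0.274 0.208] -147.3
[0.589 0.394 0.207] 32.0
[0.401 0.274 0.208] -146.7
[0.59  0.394 0.208] 31.6
[0.402 0.273 0.208] -146.2
[0.591 0.393 0.209] 31.1
[0.403 0.272 0.207] -145.5
[0.593 0.393 0.208] 30.6
[0.593 0.391 0.207] 29.9
[0.553 0.24  0.208] -58.8
[0.556 0.24  0.208] -57.7
[0.557 0.24  0.209] -57.1
[0.559 0.239 0.208] -56.6
```

Run:
```python
from h import *
rel([.46,.1,.34],down(24))
```

```text
t [ 0.111 -0.72  -0.639] w [ 0.3    0.024 -0.002] rows>=5.8
```

>>> apply_moves:
  targets: [0.02,-0.14,-0.12,0.1,0.01,0,1,0.04,-0.28,-0.24,0.2,0.02,0,1,0.08,-0.43,-0.38,0.3,0.024,0,1,0.1,-0.57,-0.5,0.3,0.024,0,1,0.11,-0.7,-0.62,0.3,0.024,0,1,0.11,-0.84,-0.74,0.3,0.024,0,1,0.11,-0.98,-0.86,0.3,0.024,0,1,0.11,-0.98,-0.86,0.3,0.024,0,1]

```text
clock: 4.33
eef_pos: [0.4449, 0.012, 0.3349]
tool_rot: [-0.148, 0.697, 0.146, 0.687]
ft_force: [1.2, -0.3, 0.2]
grip_width: 0.0857
```

Run:
```python
from h import *
st()
# tilt: fingers outward radial by 28deg
rel([.445,-.19,.34],down(24))
p,Rm=cur()
az=np.arctan2(p[1],p[0]); ax=np.array([-np.sin(az),np.cos(az),0])
# pitch up: x from down to outward => rotate about -(tangent)
rel([.47,-.03,.30],R.from_rotvec(-ax*np.radians(28)).as_matrix()@down(24))
```

```text
clk 4.33 p [0.4449 0.012  0.3349] x [-0.013 -0.006 -1.   ] z [ 0.914  0.406 -0.014] zyaw 24.0 f [ 1.2 -0.3  0.2] g 0.0857 q [ 0.031  0.12   0.123  1.587 -0.006  1.183]
t [-0.015 -0.738 -0.328] w [-0.001 -0.028  0.001] rows>=4.8
t [ 0.139 -0.194  0.026] w [ 0.002 -0.931 -0.372] rows>=4.0
```

>>> apply_moves:
  targets: [0.05,-0.06,0,0,-0.25,-0.1,1,0.14,-0.19,0.02,0,-0.5,-0.2,1,0.14,-0.19,0.02,0,-0.75,-0.3,1,0.14,-0.19,0.02,0,-0.95,-0.37,1,0.14,-0.19,0.02,0,-0.95,-0.37,1,0.14,-0.19,0.02,0,-0.95,-0.37,1]

```text
clock: 4.83
eef_pos: [0.4656, -0.0276, 0.2974]
tool_rot: [-0.172, 0.5, 0.113, 0.841]
ft_force: [1.2, 0.8, 0.0]
grip_width: 0.0851
```

Run:
```python
from h import *
st()
from scipy.optimize import least_squares
D=[eval(l) for l in open('log.txt')]
q=np.array([d[0] for d in D]); P=np.array([d[1] for d in D]); Q=np.array([R.from_quat(d[2]).as_matrix() for d in D])
r=np.hypot(P[:,0],P[:,1]); z=P[:,2]
def f(v):
    r0,z0,L1,a,L2,b,Lw=v
    th=q[:,1]-q[:,2]+q[:,3]
    rr=r0+L1*np.sin(q[:,1]+a)+L2*np.cos(q[:,1]-q[:,2]+b)+Lw*np.cos(th)
    zz=z0+L1*np.cos(q[:,1]+a)-L2*np.sin(q[:,1]-q[:,2]+b)-Lw*np.sin(th)
    return np.r_[rr-r,zz-z]
s=least_squares(lambda v:np.r_[f(v),1e-4*(v-np.array([0,.2,.35,0,.3,0,.25]))],[0,.2,.35,0,.3,0,.25]); print(s.x.round(4),np.abs(f(s.x)).max())
```

```text
clk 4.83 p [ 0.4656 -0.0276  0.2974] x [ 0.474  0.018 -0.88 ] z [0.803 0.402 0.44 ] zyaw 26.6 f [1.2 0.8 0. ] g 0.0851 q [-0.102 -0.225 -0.419  0.887  0.066  1.067]
[-0.0006  0.2414  0.4935  0.0014  0.3914 -0.0203  0.4055] 0.00016689437037403776
```

```bash
cat > kin.py <<'E'
import numpy as np
from scipy.optimize import least_squares
from scipy.spatial.transform import Rotation as R
LO=np.array([-2.72,-1.05,-1.09,-1.99,-1.42,-3.14]);HI=np.array([2.72,1.87,1.28,2.15,1.44,3.14])
V=np.array([-.0006,.2414,.4935,.0014,.3914,-.0203,.1025,.303])
def fk(q,v=V,pts=False):
    r0,z0,L1,a,L2,b,La,Lb=v
    th=q[1]-q[2]+q[3]
    r1=r0+L1*np.sin(q[1]+a);z1=z0+L1*np.cos(q[1]+a)
    r2=r1+L2*np.cos(q[1]-q[2]+b);z2=z1-L2*np.sin(q[1]-q[2]+b)
    u=np.array([np.cos(th),0,-np.sin(th)]);t=np.array([0,1,0.])
    B=np.stack([u,t,np.cross(u,t)],1)
    T=B@R.from_rotvec([0,0,q[4]]).as_matrix()@R.from_rotvec([q[5]-np.pi/2,0,0]).as_matrix()
    p5=np.array([r2,0,z2])+La*u
    p=p5+Lb*T[:,0]
    Z=R.from_rotvec([0,0,q[0]]).as_matrix()
    if pts: return [Z@x for x in (np.array([r1,0,z1]),np.array([r2,0,z2]),p5,p)]
    return Z@p,Z@T
def ik(P,Rm,seed=None,n=12,rng=np.random.default_rng(0)):
    P=np.array(P);best=None
    seeds=[] if seed is None else [np.array(seed)]
    for i in range(n):
        s=LO+(HI-LO)*rng.random(6); s[0]=np.arctan2(P[1],P[0])+rng.normal()*.4; seeds.append(s)
    def f(q):
        p,T=fk(q); return np.r_[(p-P)*5,R.from_matrix(T.T@Rm).as_rotvec()]
    for s in seeds:
        s=np.clip(s,LO+1e-3,HI-1e-3)
        r=least_squares(f,s,bounds=(LO,HI),max_nfev=80)
        if best is None or r.cost<best.cost-1e-9: best=r
        if best.cost<1e-8: break
    return best.x,best.cost
E
python3 - <<'E'
from kin import *
D=[eval(l) for l in open('log.txt')]
def res(v): 
    out=[]
    for a,p,q in D:
        P,T=fk(np.array(a),v); out+=list(P-p)+list(.2*(R.from_matrix(T.T)*R.from_quat(q)).as_rotvec())
    return np.array(out)
s=least_squares(lambda v:np.r_[res(v),1e-4*(v-V)],V); print(s.x.round(4),np.abs(res(s.x)).max(),np.abs(res(V)).max())
V[:]=s.x
def pour(jar,dang,phi,s,lipoff=.02,lipz=.175):
    a=np.radians(dang);d=np.array([np.cos(a),np.sin(a),0]);up=np.array([0,0,1.])
    f=np.radians(phi)
    sx=np.cos(f)*d-np.sin(f)*up; sz=np.sin(f)*d+np.cos(f)*up
    lip=np.array([*jar,lipz])-d*lipoff
    grip=lip-.045*sx+.124*sz
    x=-sz; z=s*sx; y=np.cross(z,x)
    return grip+.019*x,np.stack([x,y,z],1)
jar=[.602,-.0287]
for dang in range(-180,180,15):
    out=[]
    for phi in (0,40,75):
        for s in (1,-1):
            q,c=ik(*pour(jar,dang,phi,s)); out.append('%s'%(q.round(2) if c<1e-6 else '--'))
    print(dang,out)
E
```

```text
[-0.      0.2408  0.4933  0.      0.3915 -0.0204  0.1015  0.3035] 2.265456572336788e-10 0.00046786112079283404
-180 ['[-0.04  0.6   0.67  1.64 -0.   -1.61]', '[-0.04  0.6   0.67  1.64  0.    1.53]', '[-0.07 -0.07 -0.45  0.49  0.05 -1.63]', '[-0.07 -0.07 -0.45  0.49  0.05  1.52]', '--', '--']
-165 ['[-0.02  0.59  0.66  1.64  0.   -1.85]', '[-0.02  0.59  0.66  1.64  0.    1.29]', '[-0.2  -0.04 -0.41  0.55  0.29 -1.94]', '[-0.2  -0.04 -0.41  0.55  0.29  1.2 ]', '--', '--']
-150 ['[ 0.01  0.57  0.63  1.63  0.   -2.09]', '[ 0.01  0.57  0.63  1.63 -0.    1.05]', '[-0.3   0.05 -0.31  0.7   0.49 -2.27]', '[-0.3   0.05 -0.31  0.7   0.49  0.87]', '[-0.63  0.18 -0.92 -0.52  1.08 -2.1 ]', '[-0.63  0.18 -0.92 -0.52  1.08  1.04]']
-135 ['[ 0.03  0.55  0.59  1.61 -0.   -2.33]', '[ 0.03  0.55  0.59  1.61 -0.    0.81]', '[-0.37  0.16 -0.15  0.93  0.63 -2.62]', '[-0.37  0.16 -0.15  0.93  0.63  0.52]', '[-0.69  0.31 -0.54  0.37  1.29 -2.79]', '[-0.69  0.31 -0.54  0.37  1.29  0.35]']
-120 ['[ 0.04  0.52  0.54  1.59  0.   -2.57]', '[0.04 0.52 0.54 1.59 0.   0.57]', '[-0.4   0.31  0.05  1.2   0.69 -2.98]'
[... 2546 characters left out ...]
12 -1.3  -2.87]']
135 ['[-0.11  0.56  0.61  1.62  0.   -0.9 ]', '[-0.11  0.56  0.61  1.62  0.    2.24]', '[ 0.25  0.12 -0.22  0.84 -0.59 -0.65]', '[ 0.25  0.12 -0.22  0.84 -0.59  2.49]', '[ 0.58  0.24 -0.71 -0.02 -1.24 -0.67]', '[ 0.58  0.24 -0.71 -0.02 -1.24  2.47]']
150 ['[-0.09  0.58  0.64  1.63 -0.   -1.14]', '[-0.09  0.58  0.64  1.63 -0.    2.  ]', '[ 0.18  0.01 -0.35  0.64 -0.43 -1.  ]', '[ 0.18  0.01 -0.35  0.64 -0.43  2.14]', '[ 0.49  0.16 -1.02 -0.71 -0.96 -1.18]', '[ 0.49  0.16 -1.02 -0.71 -0.96  1.96]']
165 ['[-0.07  0.59  0.67  1.64 -0.   -1.38]', '[-0.07  0.59  0.67  1.64  0.    1.76]', '[ 0.06 -0.06 -0.44  0.52 -0.21 -1.32]', '[ 0.06 -0.06 -0.44  0.52 -0.21  1.82]', '--', '--']
```

```bash
sed -i 's/^V=.*/V=np.array([0,.2408,.4933,0,.3915,-.0204,.1015,.3035])/' kin.py
python3 - <<'E'
from h import *
rel([.44,-.19,.33],down(24))
E
```

```text
t [-0.175 -0.581 -0.286] w [-0.001  0.918  0.367] rows>=4.0
```

>>> apply_moves:
  targets: [-0.06,-0.14,-0.07,0,0.23,0.09,1,-0.12,-0.28,-0.14,0,0.46,0.18,1,-0.17,-0.43,-0.21,0,0.69,0.27,1,-0.175,-0.58,-0.285,0,0.92,0.367,1,-0.175,-0.58,-0.285,0,0.92,0.367,1,-0.175,-0.58,-0.285,0,0.92,0.367,1]

```text
clock: 5.33
eef_pos: [0.4477, -0.1926, 0.3295]
tool_rot: [-0.145, 0.693, 0.147, 0.69]
ft_force: [-0.7, -0.0, 0.0]
grip_width: 0.0855
```

```bash
cat >> h.py <<'E'
HUE=dict(a=(100,125),b=(50,80),c=(20,32))
def grip(im,W,n,near,rad=.06,ztop=.152):
    hsv=cv2.cvtColor(im,cv2.COLOR_BGR2HSV); lo,hi=HUE[n]
    m=(hsv[...,0]>=lo)&(hsv[...,0]<=hi)&(hsv[...,1]>120)&(abs(W[...,2]-ztop)<.007)&(np.hypot(W[...,0]-near[0],W[...,1]-near[1])<rad)
    q=W[m]; r=cv2.minAreaRect((q[:,:2]*1000).astype(np.float32)) if len(q)>5 else None
    print('grip',n,len(q),q.mean(0).round(4),r)
E
python3 - <<'E'
from h import *
st()
im,W,T=wpic('w3')
grip(im,W,'c',(.445,-.2165)); grip(im,W,'a',(.445,-.36)); grip(im,W,'b',(.602,-.276))
E
```

```text
clk 5.33 p [ 0.4477 -0.1926  0.3295] x [-0.004  0.002 -1.   ] z [ 0.914  0.405 -0.003] zyaw 23.9 f [-0.7 -0.   0. ] g 0.0855 q [-0.406  0.2    0.205  1.581 -0.     0.748]
grip c 430 [ 0.4463 -0.2169  0.1518] ((446.69671630859375, -217.9422607421875), (12.711483001708984, 38.59233856201172), 23.931814193725586)
grip a 333 [ 0.4465 -0.3597  0.1514] ((446.8192443847656, -361.7050476074219), (12.580390930175781, 39.34560775756836), 23.45931625366211)
grip b 195 [ 0.597 -0.283  0.151] ((598.6848754882812, -283.6308898925781), (21.00078773498535, 12.633285522460938), 59.5414924621582)
```

Run:
```python
from h import *
rel([.4465,-.2175,.21],down(23.9)); rel([.4465,-.2175,.117],down(23.9))
```

```text
t [ 0.485 -0.098 -0.043] w [ 0.002 -0.001 -0.003] rows>=3.0
t [ 0.857 -0.098 -0.043] w [ 0.002 -0.001 -0.003] rows>=5.2
```

>>> apply_moves:
  targets: [0.12,-0.098,-0.043,0,0,0,1,0.28,-0.098,-0.043,0,0,0,1,0.44,-0.098,-0.043,0,0,0,1,0.56,-0.098,-0.043,0,0,0,1,0.66,-0.098,-0.043,0,0,0,1,0.76,-0.098,-0.043,0,0,0,1,0.86,-0.098,-0.043,0,0,0,1,0.86,-0.098,-0.043,0,0,0,1]

```text
clock: 6.05
eef_pos: [0.4425, -0.2137, 0.1161]
tool_rot: [-0.147, 0.692, 0.149, 0.691]
ft_force: [-0.6, 0.4, -0.3]
grip_width: 0.0853
```

Run:
```python
from h import *
st()
im,W,T=wpic('w4')
grip(im,W,'c',(.445,-.2165))
```

```text
clk 6.05 p [ 0.4425 -0.2137  0.1161] x [-0.001  0.002 -1.   ] z [ 0.912  0.409 -0.001] zyaw 24.2 f [-0.6  0.4 -0.3] g 0.0853 q [-4.500e-01  3.090e-01 -2.180e-01  1.046e+00  1.000e-03  6.980e-01]
grip c 2952 [ 0.4451 -0.2154  0.1517] ((446.0427551269531, -217.56430053710938), (13.489251136779785, 38.813350677490234), 24.979963302612305)
```

>>> apply_moves:
  targets: [0,-0.015,0.006,0,0,0,1,0,-0.015,0.006,0,0,0,0,0,-0.015,0.006,0,0,0,0,0,-0.015,0.006,0,0,0,0,0,-0.015,0.006,0,0,0,0,0,-0.015,0.006,0,0,0,0,0,-0.015,0.006,0,0,0,0,0,-0.015,0.006,0,0,0,0]

```text
clock: 6.77
eef_pos: [0.4485, -0.2193, 0.1192]
tool_rot: [-0.148, 0.69, 0.147, 0.693]
ft_force: [-0.3, -0.7, 2.1]
grip_width: 0.0134
```

Run:
```python
from h import *
st()
im,d=bot.camera('top'); im=im[:,:,::-1]; W=cloud('top',d)
X,Y,Z=W[...,0],W[...,1],W[...,2]
m=(np.hypot(X-.6,Y+.03)<.12)&(Z>.145)&(Z<.165); p=W[m]; print(cv2.minEnclosingCircle((p[:,:2]*1000).astype(np.float32)))
```

```text
clk 6.77 p [ 0.4485 -0.2193  0.1192] x [ 0.004 -0.001 -1.   ] z [0.913 0.408 0.003] zyaw 24.1 f [-0.3 -0.7  2.1] g 0.0134 q [-4.550e-01  3.150e-01 -1.990e-01  1.052e+00  1.000e-03  6.960e-01]
((602.5331420898438, -28.80769157409668), 81.9193115234375)
```

>>> apply_moves:
  targets: [-0.02,0,0,0,0,0,0,-0.06,0,0,0,0,0,0,-0.12,0,0,0,0,0,0,-0.18,0,0,-0.06,0,0,0,-0.24,0,0,-0.16,0,0,0,-0.3,0,0,-0.28,0,0,0,-0.36,0,0,-0.4,0,0,0,-0.42,0,0,-0.52,0,0,0,-0.5,0,0,-0.64,0,0,0,-0.58,0,0,-0.76,0,0,0,-0.65,0,0,-0.88,0,0,0,-0.7,0,0,-1,0,0,0]

```text
clock: 7.82
eef_pos: [0.4479, -0.2192, 0.2965]
tool_rot: [-0.316, 0.632, 0.313, 0.635]
ft_force: [-0.3, 0.4, -2.4]
grip_width: 0.0131
```

```bash
cat > pour.py <<'E'
import numpy as np
from h import *
from kin import *
def pour(jar,dang,phi,s,lipoff=.03,lipz=.19):
    a=np.radians(dang);d=np.array([np.cos(a),np.sin(a),0]);up=np.array([0,0,1.])
    f=np.radians(phi)
    sx=np.cos(f)*d-np.sin(f)*up; sz=np.sin(f)*d+np.cos(f)*up
    lip=np.array([*jar,lipz])-d*lipoff
    grip=lip-.045*sx+.124*sz
    x=-sz; z=s*sx; y=np.cross(z,x)
    return grip+.019*x,np.stack([x,y,z],1)
E
python3 - <<'E'
from pour import *
st()
im,W,T=wpic('w5')
P,T=pour((.6025,-.0288),-142,0,1); print(P); rel(P,down(53+28)); 
q=None
for phi in (0,20,40,50,60,70,75,78):
    P,T=pour((.6025,-.0288),-142,phi,1); q,c=ik(P,T,q); print(phi,q.round(2),c)
E
```

```text
clk 7.82 p [ 0.4479 -0.2192  0.2965] x [ 0.006 -0.002 -1.   ] z [0.603 0.797 0.002] zyaw 52.9 f [-0.3  0.4 -2.4] g 0.0131 q [-4.55e-01  2.15e-01  1.40e-01  1.49e+00  1.00e-03  1.92e-01]
[0.66160081 0.01737461 0.295     ]
t [ 0.019 -0.109  1.269] w [-0.978  0.     0.02 ] rows>=7.6
0 [ 0.03  0.59  0.69  1.67 -0.   -2.21] 1.5036561883129112e-18
20 [-0.13  0.28  0.19  1.23  0.25 -2.33] 1.5867929596624048e-22
40 [-0.33  0.11 -0.19  0.84  0.57 -2.43] 5.043773384264317e-31
50 [-0.43  0.07 -0.36  0.64  0.75 -2.47] 3.43054978156802e-21
60 [-0.53  0.08 -0.51  0.41  0.94 -2.47] 3.834857720358344e-18
70 [-0.61  0.15 -0.66  0.09  1.12 -2.42] 1.1414821198469517e-28
75 [-0.65  0.2  -0.74 -0.13  1.2  -2.35] 5.168932865400137e-19
78 [-0.67  0.25 -0.78 -0.31  1.25 -2.27] 9.886934595120236e-22
```

>>> apply_moves:
  targets: [0,0,0.02,-0.08,0,0,0,0,0,0.06,-0.2,0,0,0,0,0,0.1,-0.33,0,0,0,0,0,0.15,-0.46,0,0,0,0,-0.01,0.2,-0.6,0,0,0,0,-0.01,0.25,-0.73,0,0,0,0,-0.015,0.3,-0.86,0,0,0,0,-0.015,0.35,-1,0,0,0]

```text
clock: 8.53
eef_pos: [0.5038, -0.1512, 0.2937]
tool_rot: [-0.462, 0.535, 0.461, 0.536]
ft_force: [0.2, -0.3, -0.9]
grip_width: 0.0134
```

Run:
```python
from h import *
st()
p,_=cur()
rel(p+[.053,.05,0],down(110))
```

```text
clk 8.53 p [ 0.5038 -0.1512  0.2937] x [ 0.003 -0.001 -1.   ] z [ 0.148  0.989 -0.   ] zyaw 81.5 f [ 0.2 -0.3 -0.9] g 0.0134 q [-0.292  0.275  0.211  1.504 -0.    -0.143]
t [ 0.    -0.18   0.229] w [-0.996 -0.002  0.005] rows>=4.0
```

>>> apply_moves:
  targets: [0,-0.02,0.03,-0.12,0,0,0,0,-0.04,0.06,-0.25,0,0,0,0,-0.07,0.1,-0.38,0,0,0,0,-0.1,0.14,-0.51,0,0,0,0,-0.13,0.18,-0.64,0,0,0,0,-0.16,0.21,-0.76,0,0,0,0,-0.18,0.24,-0.88,0,0,0,0,-0.2,0.27,-1,0,0,0]

```text
clock: 9.2
eef_pos: [0.5633, -0.092, 0.2937]
tool_rot: [0.58, -0.405, -0.579, -0.405]
ft_force: [-0.1, 0.1, -2.3]
grip_width: 0.0135
```

Run:
```python
from h import *
st()
p,_=cur()
rel(p+[.05,.05,0],down(138))
```

```text
clk 9.20 p [ 0.5633 -0.092   0.2937] x [ 0.002 -0.001 -1.   ] z [-0.344  0.939 -0.002] zyaw 110.1 f [-0.1  0.1 -2.3] g 0.0135 q [-1.620e-01  3.700e-01  3.440e-01  1.543e+00 -1.000e-03 -5.130e-01]
t [ 0.    -0.257  0.119] w [-0.973 -0.004  0.003] rows>=3.9
```

>>> apply_moves:
  targets: [0,-0.03,0.01,-0.12,0,0,0,0,-0.06,0.02,-0.25,0,0,0,0,-0.09,0.04,-0.38,0,0,0,0,-0.12,0.06,-0.51,0,0,0,0,-0.16,0.08,-0.64,0,0,0,0,-0.2,0.1,-0.76,0,0,0,0,-0.24,0.12,-0.88,0,0,0,0,-0.27,0.13,-1,0,0,0]

```text
clock: 9.87
eef_pos: [0.6157, -0.038, 0.2938]
tool_rot: [0.663, -0.249, -0.661, -0.249]
ft_force: [-0.3, -0.1, -2.2]
grip_width: 0.0132
```

Run:
```python
from h import *
st()
p,_=cur()
rel([.6616,.0174,.295],down(167))
```

```text
clk 9.87 p [ 0.6157 -0.038   0.2938] x [ 0.002 -0.001 -1.   ] z [-0.752  0.659 -0.002] zyaw 138.8 f [-0.3 -0.1 -2.2] g 0.0132 q [-6.100e-02  4.730e-01  5.010e-01  1.596e+00 -1.000e-03 -9.130e-01]
t [-0.005 -0.288  0.008] w [-0.985 -0.005  0.001] rows>=3.9
```

>>> apply_moves:
  targets: [0,-0.03,0,-0.12,0,0,0,0,-0.07,0,-0.25,0,0,0,0,-0.11,0,-0.38,0,0,0,0,-0.15,0,-0.51,0,0,0,0,-0.19,0,-0.64,0,0,0,0,-0.23,0,-0.76,0,0,0,0,-0.26,0,-0.88,0,0,0,0,-0.285,0.005,-1,0,0,0]

```text
clock: 10.53
eef_pos: [0.6618, 0.0159, 0.2935]
tool_rot: [0.704, -0.078, -0.702, -0.077]
ft_force: [0.2, -0.1, -1.4]
grip_width: 0.0136
```

Run:
```python
from h import *
st()
p,_=cur()
rel([.6616,.0174,.295],down(195))
```

```text
clk 10.53 p [0.6618 0.0159 0.2935] x [ 0.002 -0.001 -1.   ] z [-0.976  0.218 -0.002] zyaw 167.4 f [ 0.2 -0.1 -1.4] g 0.0136 q [ 2.500e-02  5.850e-01  6.840e-01  1.668e+00 -1.000e-03 -1.327e+00]
t [-0.006 -0.006  0.002] w [-0.963 -0.004 -0.002] rows>=3.9
```

>>> apply_moves:
  targets: [0,0,0,-0.15,0,0,0,0,0,0,-0.3,0,0,0,0,0,0,-0.45,0,0,0,0,-0.005,0,-0.6,0,0,0,-0.006,-0.006,0,-0.74,0,0,0,-0.006,-0.006,0,-0.88,0,0,0,-0.006,-0.006,0.002,-1,0,0,0,-0.006,-0.006,0.002,-1,0,0,0]

```text
clock: 11.2
eef_pos: [0.6612, 0.017, 0.2954]
tool_rot: [0.701, 0.098, -0.7, 0.099]
ft_force: [-0.1, 0.0, -2.0]
grip_width: 0.0134
```

Run:
```python
from pour import *
st()
im,d=bot.camera('top'); im=im[:,:,::-1]; W=cloud('top',d)
X,Y,Z=W[...,0],W[...,1],W[...,2]
m=(np.hypot(X-.6,Y+.03)<.12)&(Z>.145)&(Z<.165); p=W[m]; print(cv2.minEnclosingCircle((p[:,:2]*1000).astype(np.float32)),len(p))
cv2.imwrite('pics/t6.png',cv2.resize(im[100:300,250:500],None,fx=3,fy=3))
# rotation finishing -142 (=218)
P,T=pour((.6025,-.0288),-142,0,1)
rel(P,T)
P1,T1=pour((.6025,-.0288),-142,25,1)
rel(P1,T1,base=(P,T)); P2,T2=pour((.6025,-.0288),-142,50,1); rel(P2,T2,base=(P1,T1)); P3,T3=pour((.6025,-.0288),-142,76,1); rel(P3,T3,base=(P2,T2))
for a in (5,10,15,20): rel(*pour((.6025,-.0288),-142,a,1),base=(P,T))
```

```text
clk 11.20 p [0.6612 0.017  0.2954] x [ 0.002 -0.001 -1.   ] z [-0.962 -0.275 -0.002] zyaw -164.1 f [-0.1  0.  -2. ] g 0.0134 q [ 2.600e-02  5.840e-01  6.870e-01  1.671e+00 -1.000e-03 -1.823e+00]
((602.7636108398438, -37.70245361328125), 81.34810638427734) 233
t [ 0.002 -0.001 -0.002] w [-0.774 -0.003 -0.004] rows>=3.1
t [-0.037 -0.     0.194] w [0.    0.873 0.   ] rows>=3.5
t [-0.037 -0.     0.194] w [0.    0.873 0.   ] rows>=3.5
t [-0.036 -0.     0.202] w [ 0.     0.908 -0.   ] rows>=3.6
t [-0.014 -0.     0.037] w [ 0.     0.175 -0.   ] rows>=0.7
t [-0.025 -0.     0.076] w [0.    0.349 0.   ] rows>=1.4
t [-0.032 -0.     0.115] w [-0.     0.524 -0.   ] rows>=2.1
t [-0.036 -0.     0.155] w [0.    0.698 0.   ] rows>=2.8
```

>>> apply_moves:
  targets: [0,0,0,-0.15,0,0,0,0,0,0,-0.3,0,0,0,0,0,0,-0.45,0,0,0,0,0,0,-0.6,0,0,0,0,0,0,-0.72,0,0,0,0,0,0,-0.775,0,0,0,0,0,0,-0.775,0,0,0]

```text
clock: 11.83
eef_pos: [0.6614, 0.017, 0.2957]
tool_rot: [0.669, 0.23, -0.668, 0.231]
ft_force: [-0.0, 0.3, -2.5]
grip_width: 0.013
```

Run:
```python
from pour import *
st()
im,W,T=wpic('w6')
hsv=0
X,Y,Z=W[...,0],W[...,1],W[...,2]
P,T=pour((.6025,-.0288),-142,0,1); rel(P,T)
rel(*pour((.6025,-.0288),-142,25,1))
```

```text
clk 11.83 p [0.6614 0.017  0.2957] x [ 0.003 -0.001 -1.   ] z [-0.787 -0.616 -0.002] zyaw -141.9 f [-0.   0.3 -2.5] g 0.0130 q [ 2.600e-02  5.840e-01  6.870e-01  1.671e+00 -1.000e-03 -2.209e+00]
t [ 0.003 -0.001 -0.002] w [ 0.001 -0.003 -0.005] rows>=0.0
t [-0.034 -0.001  0.193] w [ 0.002  0.869 -0.005] rows>=3.5
```

>>> apply_moves:
  targets: [-0.014,0,0.037,0,0.175,0,0,-0.025,0,0.076,0,0.35,0,0,-0.032,0,0.115,0,0.525,0,0,-0.036,0,0.155,0,0.7,0,0,-0.037,0,0.194,0,0.873,0,0,-0.037,0,0.194,0,0.873,0,0]

```text
clock: 12.38
eef_pos: [0.6166, -0.0151, 0.3008]
tool_rot: [0.797, 0.274, -0.51, 0.173]
ft_force: [-1.7, -0.1, -4.2]
grip_width: 0.0135
```

Run:
```python
from pour import *
st()
rel(*pour((.6025,-.0288),-142,25,1));rel(*pour((.6025,-.0288),-142,50,1))
```

```text
clk 12.38 p [ 0.6166 -0.0151  0.3008] x [ 0.329  0.26  -0.908] z [-0.719 -0.555 -0.419] zyaw -142.3 f [-1.7 -0.1 -4.2] g 0.0135 q [-0.18   0.219  0.073  1.128  0.32  -2.361]
t [-0.001  0.008 -0.031] w [-0.01   0.007  0.004] rows>=0.2
t [-0.037  0.009  0.164] w [-0.011  0.88   0.002] rows>=3.5
```

>>> apply_moves:
  targets: [-0.008,0,0.02,0,0.11,0,0,-0.016,0,0.045,0,0.22,0,0,-0.024,0,0.07,0,0.33,0,0,-0.03,0,0.095,0,0.44,0,0,-0.033,0,0.12,0,0.55,0,0,-0.036,0,0.145,0,0.66,0,0,-0.037,0,0.17,0,0.77,0,0,-0.037,0,0.19,0,0.873,0,0,-0.037,0,0.19,0,0.873,0,0]

```text
clock: 13.13
eef_pos: [0.5843, -0.0427, 0.2903]
tool_rot: [0.888, 0.306, -0.324, 0.11]
ft_force: [-0.7, -0.2, -2.9]
grip_width: 0.0133
```

Run:
```python
from pour import *
st()
rel(*pour((.6025,-.0288),-142,50,1));rel(*pour((.6025,-.0288),-142,76,1))
```

```text
clk 13.13 p [ 0.5843 -0.0427  0.2903] x [ 0.603  0.472 -0.643] z [-0.509 -0.394 -0.765] zyaw -142.3 f [-0.7 -0.2 -2.9] g 0.0133 q [-0.434  0.073 -0.363  0.638  0.75  -2.466]
t [-0.     0.001 -0.009] w [-0.006  0.002  0.001] rows>=0.1
t [-0.036  0.001  0.194] w [-0.006  0.909 -0.   ] rows>=3.6
```

>>> apply_moves:
  targets: [-0.008,0,0.02,0,0.11,0,0,-0.016,0,0.045,0,0.22,0,0,-0.024,0,0.07,0,0.33,0,0,-0.03,0,0.095,0,0.44,0,0,-0.033,0,0.12,0,0.55,0,0,-0.036,0,0.145,0,0.66,0,0,-0.037,0,0.17,0,0.77,0,0,-0.037,0,0.19,0,0.91,0,0,-0.037,0,0.195,0,0.94,0,0,-0.037,0,0.195,0,0.94,0,0,-0.037,0,0.195,0,0.94,0,0,-0.037,0,0.195,0,0.94,0,0]

```text
clock: 14.13
eef_pos: [0.5576, -0.066, 0.2628]
tool_rot: [0.939, 0.325, -0.106, 0.039]
ft_force: [1.1, 0.5, -0.8]
grip_width: 0.0132
```

Run:
```python
from pour import *
st()
im,W,T=wpic('w7')
im,d=bot.camera('top'); im=im[:,:,::-1]
cv2.imwrite('pics/t7.png',cv2.resize(im[100:300,200:450],None,fx=3,fy=3))
im,d=bot.camera('scene'); im=im[:,:,::-1]
cv2.imwrite('pics/s7.png',im)
```

```text
clk 14.13 p [ 0.5576 -0.066   0.2628] x [ 0.767  0.602 -0.224] z [-0.174 -0.142 -0.975] zyaw -140.7 f [ 1.1  0.5 -0.8] g 0.0132 q [-0.653  0.228 -0.757 -0.241  1.233 -2.291]
```

Run:
```python
from pour import *
rel(*pour((.6025,-.0288),-142,50,1,lipz=.22))
```

```text
t [ 0.091 -0.004 -0.263] w [ 0.012 -0.945  0.001] rows>=3.8
```

>>> apply_moves:
  targets: [-0.02,0,-0.08,0,-0.2,0,0,0.01,0,-0.14,0,-0.4,0,0,0.04,0,-0.2,0,-0.6,0,0,0.07,0,-0.24,0,-0.8,0,0,0.09,0,-0.263,0.01,-0.945,0,0]

```text
clock: 14.7
eef_pos: [0.5845, -0.0429, 0.3237]
tool_rot: [0.894, 0.307, -0.307, 0.107]
ft_force: [2.5, -1.2, -2.4]
grip_width: 0.013
```

Run:
```python
from pour import *
st()
rel(*pour((.6025,-.0288),-142,22,1,lipz=.22))
```

```text
clk 14.70 p [ 0.5845 -0.0429  0.3237] x [ 0.623  0.484 -0.615] z [-0.483 -0.38  -0.789] zyaw -141.8 f [ 2.5 -1.2 -2.4] g 0.0130 q [-0.447  0.043 -0.331  0.678  0.784 -2.464]
t [ 0.148 -0.    -0.169] w [ 0.003 -1.049 -0.005] rows>=4.2
```

>>> apply_moves:
  targets: [0.02,0,-0.05,0,-0.25,0,0,0.06,0,-0.09,0,-0.5,0,0,0.1,0,-0.13,0,-0.75,0,0,0.145,0,-0.165,0,-0.98,0,0,0.145,0,-0.165,0,-0.98,0,0]

```text
clock: 15.12
eef_pos: [0.6323, -0.0052, 0.3346]
tool_rot: [0.794, 0.276, -0.511, 0.18]
ft_force: [1.3, -0.8, -2.9]
grip_width: 0.0133
```

Run:
```python
from pour import *
st()
rel([.48,.10,.31],down(-145))
```

```text
clk 15.12 p [ 0.6323 -0.0052  0.3346] x [ 0.324  0.254 -0.911] z [-0.713 -0.568 -0.412] zyaw -141.5 f [ 1.3 -0.8 -2.9] g 0.0133 q [-0.153  0.243  0.194  1.221  0.306 -2.349]
t [-0.001 -0.709  0.236] w [ 0.12 -0.85  0.02] rows>=4.5
```

>>> apply_moves:
  targets: [0,-0.08,0.02,0.02,-0.2,0,0,0,-0.2,0.06,0.05,-0.4,0,0,0,-0.35,0.11,0.08,-0.6,0.01,0,0,-0.5,0.16,0.1,-0.78,0.02,0,0,-0.64,0.21,0.12,-0.85,0.02,0,0,-0.71,0.236,0.12,-0.85,0.02,0,0,-0.71,0.236,0.12,-0.85,0.02,0]

```text
clock: 15.7
eef_pos: [0.4726, 0.0997, 0.3073]
tool_rot: [-0.673, -0.214, 0.676, -0.21]
ft_force: [-0.7, -0.5, -2.6]
grip_width: 0.0128
```

Run:
```python
from pour import *
st()
rel([.339,.236,.26],down(-147.8))
im,d=bot.camera('top'); im=im[:,:,::-1]; W=cloud('top',d)
X,Y,Z=W[...,0],W[...,1],W[...,2]
m=(np.hypot(X-.6,Y+.03)<.12)&(Z>.145)&(Z<.165); p=W[m]; print(cv2.minEnclosingCircle((p[:,:2]*1000).astype(np.float32)),len(p))
cv2.imwrite('pics/t8.png',cv2.resize(im[100:300,200:450],None,fx=3,fy=3))
```

```text
clk 15.70 p [0.4726 0.0997 0.3073] x [-0.006  0.003 -1.   ] z [-0.821 -0.572  0.003] zyaw -145.1 f [-0.7 -0.5 -2.6] g 0.0128 q [ 0.205  0.191  0.138  1.523  0.004 -1.974]
t [ 0.194 -0.752  0.126] w [0.093 0.006 0.012] rows>=4.7
((628.4805297851562, -9.865507125854492), 83.16593170166016) 474
```

>>> apply_moves:
  targets: [0.03,-0.1,0.01,0.02,0,0,0,0.07,-0.24,0.03,0.05,0.003,0.006,0,0.11,-0.38,0.06,0.08,0.006,0.012,0,0.15,-0.52,0.09,0.093,0.006,0.012,0,0.18,-0.66,0.11,0.093,0.006,0.012,0,0.19,-0.75,0.126,0.093,0.006,0.012,0,0.19,-0.75,0.126,0.093,0.006,0.012,0,0.19,-0.75,0.126,0.093,0.006,0.012,0]

```text
clock: 16.42
eef_pos: [0.3435, 0.234, 0.2609]
tool_rot: [0.681, 0.194, -0.679, 0.196]
ft_force: [1.6, -0.2, -2.4]
grip_width: 0.013
```

Run:
```python
from pour import *
st()
rel([.339,.236,.225],down(-147.8))
im,W,T=wpic('w9')
X,Y,Z=W[...,0],W[...,1],W[...,2]
m=(Z>.203)&(Z<.213)&(np.hypot(X-.495,Y-.335)>.09)&(np.hypot(X-.495,Y-.335)<.13)
for p in W[m][::20]: print((p).round(3), np.degrees(np.arctan2(p[1]-.3345,p[0]-.4957)).round(1))
```

```text
clk 16.42 p [0.3435 0.234  0.2609] x [ 0.004 -0.001 -1.   ] z [-0.848 -0.53  -0.003] zyaw -148.0 f [ 1.6 -0.2 -2.4] g 0.0130 q [ 0.6    0.059 -0.135  1.375 -0.003 -1.529]
t [ 0.144 -0.017  0.011] w [-0.007 -0.005 -0.006] rows>=0.9
[0.558 0.236 0.207] -57.7
[0.556 0.236 0.207] -58.4
[0.555 0.235 0.204] -59.4
[0.554 0.237 0.209] -58.9
[0.555 0.237 0.206] -58.7
[0.553 0.237 0.206] -59.5
[0.552 0.237 0.203] -59.9
[0.555 0.24  0.208] -57.8
[0.554 0.24  0.206] -58.6
[0.555 0.242 0.205] -57.2
[0.403 0.27  0.205] -145.2
[0.401 0.27  0.207] -145.6
[0.402 0.272 0.208] -146.1
[0.398 0.27  0.207] -146.7
[0.399 0.272 0.208] -147.2
[0.399 0.274 0.208] -147.9
[0.437 0.426 0.204] 122.8
[0.438 0.428 0.206] 121.6
```

>>> apply_moves:
  targets: [0.07,-0.017,0.01,-0.007,0,0,0,0.14,-0.017,0.01,-0.007,0,0,0,0.144,-0.017,0.01,-0.007,0,0,0,0.144,-0.017,-0.03,-0.007,0,0,0,0.144,-0.017,-0.09,-0.007,0,0,0,0.144,-0.017,-0.15,-0.007,0,0,0,0.144,-0.017,-0.2,-0.007,0,0,0,0.144,-0.017,-0.2,-0.007,0,0,0]

```text
clock: 17.13
eef_pos: [0.3877, 0.265, 0.2257]
tool_rot: [0.682, 0.195, -0.678, 0.195]
ft_force: [-0.2, -0.6, -2.6]
grip_width: 0.013
```

Run:
```python
from pour import *
st()
h=np.array([.4957,.3345])+.085*np.array([np.cos(np.radians(-147.8)),np.sin(np.radians(-147.8))]);print(h)
rel([*h,.225],down(-147.8))
im,W,T=wpic('w10')
im,d=bot.camera('scene'); cv2.imwrite('pics/s10.png',cv2.resize(im[150:350,150:400,::-1],None,fx=3,fy=3))
```

```text
clk 17.13 p [0.3877 0.265  0.2257] x [ 0.006  0.001 -1.   ] z [-0.848 -0.53  -0.006] zyaw -148.0 f [-0.2 -0.6 -2.6] g 0.0130 q [ 0.602  0.179 -0.088  1.298 -0.003 -1.528]
[0.42377358 0.28920552]
t [ 0.004 -0.006 -0.174] w [-0.007 -0.011 -0.006] rows>=1.0
```

>>> apply_moves:
  targets: [0,-0.005,-0.06,0,0,0,0,0,-0.005,-0.12,0,0,0,0,0,-0.005,-0.172,0,0,0,0,0,-0.005,-0.172,0,0,0,0,0.04,-0.005,-0.172,0,0,0,0,0.08,-0.005,-0.172,0,0,0,0,0.1,-0.005,-0.172,0,0,0,0,0.1,-0.005,-0.172,0,0,0,0]

```text
clock: 17.9
eef_pos: [0.4186, 0.2866, 0.1991]
tool_rot: [0.68, 0.194, -0.679, 0.197]
ft_force: [-0.7, 0.4, -0.7]
grip_width: 0.0132
```

Run:
```python
from pour import *
st()
im,W,T=wpic('w11')
```

```text
clk 17.90 p [0.4186 0.2866 0.1991] x [ 0.002 -0.003 -1.   ] z [-0.847 -0.531 -0.   ] zyaw -147.9 f [-0.7  0.4 -0.7] g 0.0132 q [ 0.602  0.271 -0.039  1.26  -0.003 -1.529]
```

>>> apply_moves:
  targets: [0.006,0,0,0,0,0,0,0.008,0,0,0,0,0,0.35,0.008,0,0,0,0,0,0.35,0.008,0,0,0,0,0,0.35,0.008,0,0,0,0,0,0.35,0.008,0,0,0,0,0,0.35,-0.06,0,0,0,0,0,0.35,-0.16,0,0,0,0,0,0.35,-0.3,0,0,0,0,0,0.35,-0.45,0,0,0,0,0,0.35,-0.45,0,0,0,0,0,0.35]

```text
clock: 18.87
eef_pos: [0.4212, 0.289, 0.3193]
tool_rot: [0.684, 0.196, -0.675, 0.195]
ft_force: [0.4, 0.2, 0.6]
grip_width: 0.03
```

Run:
```python
from pour import *
st()
im,W,T=wpic('w12')
grip(im,W,'c',(.4237,.289),ztop=.232)
rel([.4957,.3345,.34],down(32.2-180)); rel([.4957,.3345,.34],down(32.2))
```

```text
clk 18.87 p [0.4212 0.289  0.3193] x [ 0.013  0.005 -1.   ] z [-0.847 -0.532 -0.013] zyaw -147.9 f [0.4 0.2 0.6] g 0.0300 q [ 0.603  0.233  0.222  1.546 -0.003 -1.528]
grip c 842 [0.4221 0.2811 0.2317] ((421.2972106933594, 281.65008544921875), (13.033523559570312, 38.67310333251953), 32.11001968383789)
t [-0.092  0.005 -0.352] w [-0.003 -0.019 -0.005] rows>=2.2
t [-0.092  0.005 -0.352] w [ 6.28  -0.008  0.03 ] rows>=25.1
```

>>> apply_moves:
  targets: [0,0,-0.1,0,0,0,0.6,0,0,-0.22,0,0,0,0.6,0,0,-0.34,0,0,0,0.6,0,0,-0.35,0,0,0,0.6,0,0,-0.35,0,0,0,0.6]

```text
clock: 19.33
eef_pos: [0.4936, 0.3343, 0.3088]
tool_rot: [-0.678, -0.194, 0.681, -0.197]
ft_force: [0.1, -0.2, 0.3]
grip_width: 0.0512
```

Run:
```python
from pour import *
st()
im,W,T=wpic('w13'); redbar(im,W)
grip(im,W,'c',(.4237,.289),ztop=.232)
rel([.4957,.3345,.213],down(32.2-180))
```

```text
clk 19.33 p [0.4936 0.3343 0.3088] x [-0.002 -0.005 -1.   ] z [-0.847 -0.531  0.004] zyaw -147.9 f [ 0.1 -0.2  0.3] g 0.0512 q [ 0.597  0.433  0.478  1.619 -0.003 -1.534]
red 789 [0.4962 0.3323 0.2361] ((495.6978454589844, 332.98150634765625), (10.26805591583252, 43.86810302734375), 32.29824447631836)
grip c 995 [0.4236 0.2816 0.2312] ((422.1549987792969, 281.4539489746094), (13.689751625061035, 38.48087692260742), 31.707233428955078)
t [ 0.387  0.002 -0.012] w [-0.003  0.007 -0.006] rows>=2.3
```

>>> apply_moves:
  targets: [0.12,0.002,-0.01,0,0,0,0.6,0.26,0.002,-0.01,0,0,0,0.6,0.385,0.002,-0.01,0,0,0,0.6,0.385,0.002,-0.01,0,0,0,0.6,0.385,0.002,-0.01,0,0,0,0,0.385,0.002,-0.01,0,0,0,0,0.385,0.002,-0.01,0,0,0,0,0.385,0.002,-0.01,0,0,0,0,0.385,0.002,-0.01,0,0,0,0]

```text
clock: 20.13
eef_pos: [0.4956, 0.3347, 0.2195]
tool_rot: [0.681, 0.195, -0.678, 0.196]
ft_force: [-4.9, -3.9, 6.5]
grip_width: 0.0105
```

Run:
```python
from pour import *
st()
```

```text
clk 20.13 p [0.4956 0.3347 0.2195] x [ 0.004 -0.001 -1.   ] z [-0.847 -0.532 -0.003] zyaw -147.9 f [-4.9 -3.9  6.5] g 0.0105 q [ 0.595  0.441  0.26   1.387 -0.003 -1.536]
```

>>> apply_moves:
  targets: [0,0,0,-0.05,0,0,0,0,0,0,-0.15,0,0,0,0,0,0,-0.27,0,0,0,0,0,0,-0.39,0,0,0,0,0,0,-0.51,0,0,0,0,0,0,-0.63,0,0,0,0,0,0,-0.75,0,0,0,0,0,0,-0.87,0,0,0,0,0,0,-0.99,0,0,0]

```text
clock: 20.88
eef_pos: [0.4956, 0.3348, 0.2195]
tool_rot: [0.612, 0.356, -0.609, 0.358]
ft_force: [-4.9, -3.3, 5.4]
grip_width: 0.0107
```

>>> apply_moves:
  targets: [0,0,0,-0.12,0,0,0,0,0,0,-0.24,0,0,0,0,0,0,-0.36,0,0,0,0,0,0,-0.48,0,0,0,0,0,0,-0.6,0,0,0,0,0,0,-0.72,0,0,0,0,0,0,-0.84,0,0,0,0,0,0,-0.96,0,0,0,0,0,0,-0.99,0,0,0]

```text
clock: 21.63
eef_pos: [0.4956, 0.3348, 0.2195]
tool_rot: [0.505, 0.494, -0.504, 0.497]
ft_force: [-5.0, -3.2, 5.9]
grip_width: 0.0107
```

Run:
```python
from pour import *
st()
```

```text
clk 21.63 p [0.4956 0.3348 0.2195] x [ 0.004 -0.    -1.   ] z [-0.018 -1.     0.   ] zyaw -91.0 f [-5.  -3.2  5.9] g 0.0107 q [ 0.595  0.441  0.26   1.387 -0.003 -2.528]
```

>>> apply_moves:
  targets: [0,0,0,-0.12,0,0,0,0,0,0,-0.24,0,0,0,0,0,0,-0.36,0,0,0,0,0,0,-0.48,0,0,0,0,0,0,-0.6,0,0,0,0,0,0,-0.72,0,0,0,0,0,0,-0.84,0,0,0,0,0,0,-0.96,0,0,0,0,0,0,-1,0,0,0,0,0,0,-1,0,0,0]

```text
clock: 22.47
eef_pos: [0.4956, 0.3349, 0.2194]
tool_rot: [0.367, 0.603, -0.366, 0.606]
ft_force: [-4.7, -3.6, 5.9]
grip_width: 0.0102
```

>>> apply_moves:
  targets: [0,0,0,0,0,0,0.6,0,0,0,0,0,0,0.6,0,0,0,0,0,0,0.6,0,0,0,0,0,0,0.6,-0.1,0,0,0,0,0,0.6,-0.24,0,0,0,0,0,0.6,-0.38,0,0,0,0,0,0.6,-0.52,0,0,0,0,0,0.6,-0.52,0,0,0,0,0,0.6]

```text
clock: 23.22
eef_pos: [0.4976, 0.3364, 0.3544]
tool_rot: [0.371, 0.601, -0.363, 0.608]
ft_force: [-0.4, -0.2, 0.9]
grip_width: 0.0511
```

Run:
```python
from pour import *
st()
im,W,T=wpic('w14'); redbar(im,W)
X,Y,Z=W[...,0],W[...,1],W[...,2]
m=(Z>.203)&(Z<.213)&(np.hypot(X-.495,Y-.335)>.09)&(np.hypot(X-.495,Y-.335)<.13)
for p in W[m][::8]: print((p).round(3), np.degrees(np.arctan2(p[1]-.3345,p[0]-.4957)).round(1))
```

```text
clk 23.22 p [0.4976 0.3364 0.3544] x [ 0.014  0.006 -1.   ] z [ 0.461 -0.887  0.001] zyaw -62.5 f [-0.4 -0.2  0.9] g 0.0511 q [ 5.960e-01  4.390e-01  6.040e-01  1.720e+00 -3.000e-03 -3.025e+00]
red 542 [0.4963 0.3336 0.2361] ((495.8240051269531, 333.522705078125), (42.137935638427734, 10.409120559692383), 27.700706481933594)
[0.598 0.389 0.206] 27.9
[0.599 0.385 0.206] 26.2
[0.599 0.384 0.207] 25.8
[0.597 0.384 0.208] 26.2
[0.596 0.385 0.208] 26.6
[0.595 0.385 0.207] 27.1
[0.594 0.386 0.209] 27.5
[0.593 0.385 0.207] 27.5
[0.593 0.385 0.207] 27.5
[0.593 0.384 0.205] 27.0
[0.57  0.27  0.203] -41.0
[0.556 0.266 0.203] -48.4
[0.558 0.263 0.209] -49.0
[0.55  0.237 0.205] -60.8
[0.447 0.433 0.207] 116.1
[0.552 0.233 0.206] -61.1
[0.447 0.431 0.205] 116.8
[0.55  0.234 0.208] -61.4
[0.446 0.432 0.208] 117.0
[0.548 0.236 0.207] -62.0
[0.444 0.434 0.209] 117.3
[0.546 0.237 0.205] -62.8
[0.55  0.232 0.209] -62.3
[0.445 0.43  0.207] 118.1
[0.547 0.233 0.207] -63.0
[0.443 0.432 0.208] 118.5
[0.546 0.234 0.208] -63.4
[0.442 0.431 0.208] 119.0
[0.546 0.232 0.208] -63.8
[0.518 0.247 0.203] -76.0
[0.515 0.245 0.204] -77.8
[0.515 0.243 0.203] -78.1
[0.516 0.239 0.203] -78.1
[0.513 0.242 0.203] -79.3
[0.512 0.241 0.203] -79.9
[0.514 0.237 0.204] -79.5
[0.508 0.243 0.204] -82.3
[0.51  0.238 0.204] -81.6
[0.51  0.235 0.203] -82.0
[0.399 0.284 0.207] -152.5
[0.398 0.281 0.206] -151.4
[0.399 0.28  0.208] -150.9
[0.398 0.279 0.207] -150.4
[0.394 0.281 0.208] -152.5
[0.394 0.278 0.207] -150.9
```

>>> apply_moves:
  targets: [0,-0.03,0.08,0.2,0,0,0.8,0,-0.06,0.18,0.4,0,0,0.8,0,-0.09,0.28,0.6,0,0,0.8,0,-0.12,0.38,0.8,0,0,0.8,0,-0.155,0.475,1,0,0,0.8]

```text
clock: 23.68
eef_pos: [0.516, 0.2106, 0.3445]
tool_rot: [-0.506, -0.493, 0.507, -0.495]
ft_force: [0.6, 0.0, -0.5]
grip_width: 0.0684
```

>>> apply_moves:
  targets: [0,0.02,0.1,0.2,0,0,1,0,0.04,0.2,0.4,0,0,1,0,0.06,0.3,0.6,0,0,1,0,0.08,0.4,0.8,0,0,1,0,0.095,0.49,1,0,0,1]

```text
clock: 24.1
eef_pos: [0.5372, 0.0873, 0.345]
tool_rot: [-0.612, -0.352, 0.613, -0.354]
ft_force: [0.8, 0.6, -0.2]
grip_width: 0.0855
```

>>> apply_moves:
  targets: [0,0.065,0.08,0.2,0,0,1,0,0.13,0.155,0.4,0,0,1,0,0.19,0.23,0.6,0,0,1,0,0.25,0.31,0.8,0,0,1,0,0.315,0.385,1,0,0,1,0,0.315,0.385,1,0,0,1]

```text
clock: 24.6
eef_pos: [0.5579, -0.0378, 0.3449]
tool_rot: [-0.681, -0.188, 0.682, -0.191]
ft_force: [0.5, 0.7, -0.5]
grip_width: 0.0856
```

Run:
```python
from pour import *
st()
rel([.602,-.277,.33],down(150))
im,d=bot.camera('top'); im=im[:,:,::-1]; W=cloud('top',d)
X,Y,Z=W[...,0],W[...,1],W[...,2]
m=(np.hypot(X-.625,Y+.015)<.12)&(Z>.145)&(Z<.165); p=W[m]; print(cv2.minEnclosingCircle((p[:,:2]*1000).astype(np.float32)),len(p))
cv2.imwrite('pics/t15.png',cv2.resize(im[100:300,150:450],None,fx=2.6,fy=2.6))
```

```text
clk 24.60 p [ 0.5579 -0.0378  0.3449] x [ 0.    -0.004 -1.   ] z [-0.856 -0.516  0.002] zyaw -148.9 f [ 0.5  0.7 -0.5] g 0.0856 q [-0.066  0.353  0.45   1.668 -0.004 -2.179]
t [0.063 0.91  0.343] w [ 2.133 -0.    -0.008] rows>=8.5
((618.4371948242188, -91.20307922363281), 1.4248193502426147) 2
```

>>> apply_moves:
  targets: [0,0.1,0.04,0.2,0,0,1,0,0.2,0.08,0.4,0,0,1,0,0.3,0.12,0.6,0,0,1,0,0.4,0.16,0.8,0,0,1,0,0.5,0.2,1,0,0,1,0,0.5,0.2,1,0,0,1]

```text
clock: 25.15
eef_pos: [0.5807, -0.1698, 0.345]
tool_rot: [-0.707, -0.015, 0.707, -0.017]
ft_force: [-1.7, 0.2, -0.9]
grip_width: 0.0851
```

Run:
```python
from pour import *
st()
rel([.602,-.277,.33],down(150))
im,W,T=wpic('w15'); grip(im,W,'b',(.602,-.277))
```

```text
clk 25.15 p [ 0.5807 -0.1698  0.345 ] x [ 0.    -0.003 -1.   ] z [-0.999 -0.045  0.   ] zyaw -177.4 f [-1.7  0.2 -0.9] g 0.0851 q [-0.283  0.46   0.612  1.722 -0.003 -1.899]
t [ 0.061  0.432 -0.066] w [ 1.137e+00 -1.000e-03 -6.000e-03] rows>=4.6
grip b 533 [ 0.6033 -0.2773  0.1519] ((603.4400024414062, -277.2174072265625), (38.26448059082031, 13.287344932556152), 60.576744079589844)
```

>>> apply_moves:
  targets: [0.02,0.1,-0.02,0.2,0,0,1,0.05,0.2,-0.03,0.4,0,0,1,0.1,0.3,-0.05,0.6,0,0,1,0.15,0.4,-0.06,0.8,0,0,1,0.2,0.43,-0.07,1,0,0,1,0.2,0.43,-0.07,1,0,0,1,0.2,0.43,-0.07,1,0,0,1]

```text
clock: 25.78
eef_pos: [0.6032, -0.2714, 0.2959]
tool_rot: [-0.689, 0.156, 0.69, 0.156]
ft_force: [0.2, 0.0, 0.6]
grip_width: 0.0852
```

Run:
```python
from pour import *
st()
im,W,T=wpic('w16'); grip(im,W,'b',(.602,-.277))
rel([.6034,-.2772,.22],down(150.6)); rel([.6034,-.2772,.118],down(150.6))
```

```text
clk 25.78 p [ 0.6032 -0.2714  0.2959] x [-0.001  0.    -1.   ] z [-0.903  0.43   0.001] zyaw 154.5 f [0.2 0.  0.6] g 0.0852 q [-0.423  0.588  0.694  1.678 -0.    -1.549]
grip b 517 [ 0.603  -0.2788  0.1522] ((603.2720947265625, -278.32415771484375), (37.743072509765625, 12.445900917053223), 59.07181930541992)
t [ 0.309  0.022 -0.009] w [ 0.137 -0.003 -0.   ] rows>=1.9
t [ 0.717  0.022 -0.008] w [ 0.137 -0.003 -0.   ] rows>=4.3
```

>>> apply_moves:
  targets: [0.1,0.024,-0.008,0.15,0,0,1,0.25,0.024,-0.008,0.15,0,0,1,0.4,0.024,-0.008,0.15,0,0,1,0.52,0.024,-0.008,0.15,0,0,1,0.62,0.024,-0.008,0.15,0,0,1,0.71,0.024,-0.008,0.15,0,0,1,0.715,0.024,-0.008,0.15,0,0,1,0.715,0.024,-0.008,0.15,0,0,1]

```text
clock: 26.5
eef_pos: [0.6029, -0.2779, 0.1186]
tool_rot: [0.684, -0.182, -0.683, -0.182]
ft_force: [1.0, 0.8, 0.7]
grip_width: 0.0853
```

Run:
```python
from pour import *
st()
im,W,T=wpic('w17'); grip(im,W,'b',(.602,-.277))
```

```text
clk 26.50 p [ 0.6029 -0.2779  0.1186] x [ 0.001 -0.001 -1.   ] z [-0.867  0.498 -0.001] zyaw 150.1 f [1.  0.8 0.7] g 0.0853 q [-4.320e-01  6.280e-01  3.050e-01  1.247e+00 -1.000e-03 -1.481e+00]
grip b 2741 [ 0.6017 -0.2808  0.1517] ((602.8724365234375, -278.4836730957031), (38.988548278808594, 12.897181510925293), 60.75798797607422)
```

>>> apply_moves:
  targets: [0,0,0,0,0,0,0,0,0,0,0,0,0,0,0,0,0,0,0,0,0,0,0,0,0,0,0,0,0,0,0,0,0,0,0,0,0,0,0,0,0,0,0,0,0,0,0,0,0,-0.02,0,0,0,0,0,0,-0.06,0,0,0,0,0,0,-0.12,0,0,0,0,0,0,-0.18,0,0,0,0,0,0,-0.24,0,0,0,0,0,0]

```text
clock: 27.55
eef_pos: [0.6029, -0.2795, 0.1795]
tool_rot: [0.684, -0.184, -0.682, -0.183]
ft_force: [-0.5, 0.0, -1.6]
grip_width: 0.0132
```

```bash
cat >> h.py <<'E'
def jar(c0,save=None):
    from scipy.optimize import least_squares
    im,d=bot.camera('top'); im=im[:,:,::-1]; W=cloud('top',d)
    X,Y,Z=W[...,0],W[...,1],W[...,2]
    m=(np.hypot(X-c0[0],Y-c0[1])<.12)&(Z>.147)&(Z<.163); p=W[m][:,:2]
    c,r=cv2.minEnclosingCircle((p*1000).astype(np.float32))
    s=least_squares(lambda v:np.hypot(p[:,0]-v[0],p[:,1]-v[1])-.0785,c0,loss='soft_l1',f_scale=.004)
    print('jar enc',np.round(c,1),round(r,1),'fit',s.x.round(4),len(p))
    if save: cv2.imwrite(f'pics/{save}.png',cv2.resize(im[100:300,150:450],None,fx=2.6,fy=2.6))
E
python3 - <<'E'
from pour import *
st(); jar((.628,-.01),'t18')
E
```

```text
clk 27.55 p [ 0.6029 -0.2795  0.1795] x [ 0.002 -0.002 -1.   ] z [-0.866  0.501 -0.003] zyaw 149.9 f [-0.5  0.  -1.6] g 0.0132 q [-4.340e-01  5.970e-01  4.120e-01  1.383e+00 -1.000e-03 -1.480e+00]
jar enc [628.1 -10.9] 82.2 fit [ 0.6274 -0.0109] 380
```

Run:
```python
from pour import *
for s in (-1,1):
  for d in (-150,-142,-135,-128,-120,-112):
    o=[];q=None
    for phi in (0,25,50,65,77):
        q,c=ik(*pour((.628,-.0109),d,phi,s),q); o.append(str(q.round(2)) if c<1e-6 else '--')
    print(s,d,o)
st()
P,T=pour((.628,-.0109),-130,0,-1); print(P); rel(P,T)
```

```text
-1 -150 ['[ 0.04  0.68  0.85  1.74 -0.    1.09]', '[-0.11  0.24  0.11  1.08  0.25  0.98]', '[-0.33  0.03 -0.43  0.44  0.61  0.94]', '[-0.46  0.05 -0.72 -0.07  0.85  1.01]', '[-0.54  0.22 -0.92 -0.7   1.02  1.19]']
-1 -142 ['[0.05 0.66 0.82 1.73 0.   0.96]', '[-0.13  0.27  0.15  1.13  0.31  0.82]', '[-0.37  0.1  -0.34  0.59  0.72  0.74]', '[-0.51  0.13 -0.58  0.17  0.99  0.79]', '[-0.59  0.26 -0.77 -0.4   1.18  0.97]']
-1 -135 ['[ 0.06  0.64  0.79  1.72 -0.    0.85]', '[-0.15  0.3   0.19  1.19  0.35  0.68]', '[-0.4   0.17 -0.24  0.75  0.79  0.56]', '[-0.54  0.21 -0.44  0.43  1.07  0.54]', '[-0.61  0.31 -0.6   0.03  1.29  0.66]']
-1 -128 ['[0.07 0.63 0.76 1.7  0.   0.73]', '[-0.16  0.33  0.24  1.25  0.38  0.55]', '[-0.42  0.25 -0.12  0.92  0.84  0.37]', '[-0.55  0.31 -0.27  0.75  1.12  0.26]', '[-0.62  0.41 -0.36  0.63  1.34  0.18]']
-1 -120 ['[ 0.08  0.6   0.72  1.69 -0.    0.6 ]', '[-0.17  0.37  0.3   1.34  0.41  0.39]', '[-0.43  0.35  0.02  1.14  0.87  0.14]', '[-0.55  0.44 -0.07  1.13  1.13 -0.07]', '[-0.62  0.59 -0.06  1.32  1.32 -0.41]']
-1 -112 ['[ 0.09  0.58  0.68  1.67 -0.    
[... 1042 characters left out ...]
.6   0.72  1.69 -0.   -2.54]', '[-0.17  0.37  0.3   1.34  0.41 -2.75]', '[-0.43  0.35  0.02  1.14  0.87 -3.  ]', '[-0.55  0.44 -0.07  1.13  1.13  3.07]', '[-0.62  0.59 -0.06  1.32  1.32  2.73]']
1 -112 ['[ 0.09  0.58  0.68  1.67  0.   -2.67]', '[-0.18  0.41  0.36  1.42  0.43 -2.91]', '[-0.43  0.45  0.18  1.36  0.87  3.07]', '[-0.55  0.57  0.15  1.48  1.11  2.77]', '[-0.61  0.75  0.19  1.77  1.25  2.35]']
clk 27.60 p [ 0.6045 -0.2803  0.1836] x [ 0.007 -0.005 -1.   ] z [-0.866  0.501 -0.009] zyaw 149.9 f [ 1.  -0.2  1.4] g 0.0133 q [-4.340e-01  5.940e-01  4.170e-01  1.385e+00 -1.000e-03 -1.480e+00]
[0.67620907 0.04655333 0.295     ]
t [-0.449 -1.275  0.402] w [ 3.489 -0.013  0.015] rows>=14.0
```

Run:
```python
from pour import *
W=np.load('pics/topW.npy');X,Y,Z=W[...,0],W[...,1],W[...,2]
for x in np.arange(.66,.86,.02):
    print('%.2f'%x,[ '%3d'%(1000*np.nanmax(Z[(abs(X-x)<.01)&(abs(Y-y)<.01)],initial=-.001)) for y in np.arange(-.16,.3,.02)])
```

```text
0.66 ['  5', '  5', '  6', '157', '157', '151', '146', '150', '151', '157', '155', '  4', '  7', '  4', '  4', '  8', '  7', '  6', '  4', '  4', '172', '174', ' 13']
0.68 ['  5', '  7', '  5', '  2', '151', '156', '157', '162', '161', '155', ' -1', '  3', '  6', '  5', '  6', '  5', '  5', '  6', '  5', '  7', '  6', '175', '173']
0.70 ['  5', '  6', '  7', '  9', '  2', ' -1', ' -1', ' -1', ' -1', ' -1', '  3', '  6', '  9', '  6', '  6', '  7', '  7', '  7', '  5', '  4', '  6', '  6', '175']
0.72 ['  6', '  7', '  4', '  6', '  6', '  6', '  3', '  1', '  4', '  5', '  4', '  5', '  6', '  7', '  5', '  6', '  4', '  6', '  7', '  8', '  6', '  7', '172']
0.74 ['  7', ' 10', '  4', '  7', '  8', '  9', '  4', '  6', '  4', '  8', '  8', '  7', '  7', '  5', '  5', '  6', '  4', '  8', '  8', '  5', '  6', ' 27', ' 62']
0.76 ['  5', '  5', '  6', '  3', '  5', ' 97', ' 96', '  4', '  5', '  6', '  5', '  7', '  6', '858', '857', '858', '854', '855', '853', '853', '850', '852', '851']
0.78 [' 19', '  4', '  5', ' 10', ' 96', ' 92', ' 93', ' 92', '  7', '  4', '  4', '121', '152', '848', '  7', '  6', '832', '849', '811', '844', '810', ' 99', '100']
0.80 ['774', '775', '774', '774', '774', '775', '775', '775', '774', '775', '775', '776', '776', '820', '109', '  4', '104', ' 96', '  7', '  8', '  6', ' 97', '102']
0.82 ['786', '788', '786', '786', '785', '781', '775', '775', '776', '775', '776', '776', '775', '799', '108', '107', '141', '141', '108', '  5', '  6', ' 92', '101']
0.84 ['789', '786', '786', '785', '784', '782', '775', '775', '774', '775', '775', '774', '775', '773', '  0', '112', '138', '140', '108', '  7', '  4', ' 78', '104']
```

>>> apply_moves:
  targets: [-0.05,-0.02,0,0.06,0,0,0,-0.1,-0.05,0.01,0.18,0,0,0,-0.15,-0.09,0.02,0.3,0,0,0,-0.2,-0.13,0.03,0.43,0,0,0,-0.24,-0.18,0.05,0.56,0,0,0,-0.28,-0.23,0.06,0.69,0,0,0,-0.32,-0.28,0.08,0.81,0,0,0,-0.36,-0.32,0.09,0.92,0,0,0]

```text
clock: 28.27
eef_pos: [0.6234, -0.1978, 0.2689]
tool_rot: [0.624, -0.335, -0.622, -0.335]
ft_force: [0.8, 0.1, -2.5]
grip_width: 0.013
```

>>> apply_moves:
  targets: [-0.03,-0.03,0.03,0.12,0,0,0,-0.05,-0.06,0.06,0.24,0,0,0,-0.07,-0.09,0.09,0.36,0,0,0,-0.08,-0.12,0.11,0.48,0,0,0,-0.09,-0.15,0.14,0.6,0,0,0,-0.1,-0.18,0.17,0.71,0,0,0,-0.1,-0.21,0.2,0.82,0,0,0,-0.1,-0.24,0.225,0.92,0,0,0]

```text
clock: 28.93
eef_pos: [0.6422, -0.1181, 0.2935]
tool_rot: [0.531, -0.468, -0.529, -0.468]
ft_force: [0.9, 0.1, -2.1]
grip_width: 0.0134
```

Run:
```python
from pour import *
st()
P,T=pour((.628,-.0109),-135,0,-1); print(P); rel(P,T)
im,W,T=wpic('w19')
```

```text
clk 28.93 p [ 0.6422 -0.1181  0.2935] x [ 0.002 -0.002 -1.   ] z [-0.123  0.992 -0.002] zyaw 97.1 f [ 0.9  0.1 -2.1] g 0.0134 q [-0.181  0.561  0.643  1.65  -0.002 -0.305]
[0.68103301 0.04213301 0.295     ]
t [-0.007 -0.233  0.617] w [ 1.818 -0.002  0.006] rows>=7.3
```

>>> apply_moves:
  targets: [0,-0.02,0.05,0.12,0,0,0,0,-0.04,0.1,0.24,0,0,0,0,-0.06,0.15,0.36,0,0,0,0,-0.07,0.19,0.48,0,0,0,0,-0.08,0.23,0.6,0,0,0,0,-0.1,0.27,0.71,0,0,0,0,-0.11,0.3,0.82,0,0,0,0,-0.12,0.33,0.92,0,0,0]

```text
clock: 29.65
eef_pos: [0.6615, -0.033, 0.2929]
tool_rot: [-0.411, 0.576, 0.409, 0.576]
ft_force: [-0.3, -0.4, -3.3]
grip_width: 0.0134
```

Run:
```python
from pour import *
st()
P,T=pour((.628,-.0109),-135,0,-1); rel(P,T)
```

```text
clk 29.65 p [ 0.6615 -0.033   0.2929] x [ 0.002 -0.002 -1.   ] z [ 0.329  0.944 -0.002] zyaw 70.8 f [-0.3 -0.4 -3.3] g 0.0134 q [-0.049  0.586  0.684  1.667 -0.002  0.286]
t [-0.009  0.025  0.309] w [ 0.901 -0.002  0.005] rows>=3.6
```

>>> apply_moves:
  targets: [0,0,0.04,0.12,0,0,0,0,0,0.08,0.24,0,0,0,0,0.01,0.12,0.36,0,0,0,0,0.01,0.16,0.48,0,0,0,0,0.02,0.2,0.6,0,0,0,-0.005,0.02,0.24,0.71,0,0,0,-0.007,0.025,0.28,0.82,0,0,0,-0.007,0.025,0.305,0.9,0,0,0,-0.007,0.025,0.307,0.9,0,0,0]

```text
clock: 30.4
eef_pos: [0.681, 0.0425, 0.2944]
tool_rot: [-0.273, 0.652, 0.271, 0.653]
ft_force: [-0.1, -0.6, -1.9]
grip_width: 0.0134
```

Run:
```python
from pour import *
st(); jar((.628,-.01),'t20')
P,T=pour((.628,-.0109),-135,0,-1); rel(P,T)
for a in (8,16,25): rel(*pour((.6025,-.0288),-135,a,-1),base=pour((.6025,-.0288),-135,0,-1))
im,W,T=wpic('w20')
```

```text
clk 30.40 p [0.681  0.0425 0.2944] x [ 0.002 -0.002 -1.   ] z [0.705 0.71  0.   ] zyaw 45.2 f [-0.1 -0.6 -1.9] g 0.0134 q [ 0.063  0.642  0.784  1.712 -0.002  0.845]
jar enc [628.6 -11.4] 82.1 fit [ 0.6277 -0.0099] 189
t [-0.002  0.     0.002] w [ 0.008 -0.001  0.005] rows>=0.0
t [-0.021  0.    -0.06 ] w [-0.    -0.279 -0.   ] rows>=1.1
t [-0.033  0.    -0.123] w [ 0.    -0.559  0.   ] rows>=2.2
t [-0.037 -0.    -0.194] w [ 0.    -0.873 -0.   ] rows>=3.5
```

Jar unmoved since the last reading (628, −11 mm). Pouring b (same path, mirrored signs).

>>> apply_moves:
  targets: [-0.014,0,-0.035,0,-0.16,0,0,-0.024,0,-0.07,0,-0.32,0,0,-0.03,0,-0.105,0,-0.48,0,0,-0.035,0,-0.14,0,-0.64,0,0,-0.037,0,-0.175,0,-0.8,0,0,-0.037,0,-0.192,0,-0.873,0,0]

```text
clock: 31.0
eef_pos: [0.6445, 0.0047, 0.304]
tool_rot: [-0.207, 0.495, 0.322, 0.78]
ft_force: [0.4, 0.7, -3.3]
grip_width: 0.0131
```

>>> apply_moves:
  targets: [-0.008,0,-0.02,0,-0.11,0,0,-0.016,0,-0.045,0,-0.22,0,0,-0.024,0,-0.07,0,-0.33,0,0,-0.03,0,-0.095,0,-0.44,0,0,-0.033,0,-0.12,0,-0.55,0,0,-0.036,0,-0.145,0,-0.66,0,0,-0.037,0,-0.17,0,-0.77,0,0,-0.037,0,-0.19,0,-0.873,0,0,-0.037,0,-0.19,0,-0.873,0,0]

```text
clock: 31.75
eef_pos: [0.6111, -0.0278, 0.2891]
tool_rot: [-0.131, 0.317, 0.358, 0.868]
ft_force: [-1.3, 0.4, -1.1]
grip_width: 0.013
```

Run:
```python
from pour import *
st()
rel(*pour((.628,-.0109),-135,50,-1));rel(*pour((.628,-.0109),-135,77,-1))
```

```text
clk 31.75 p [ 0.6111 -0.0278  0.2891] x [ 0.541  0.539 -0.645] z [0.457 0.455 0.764] zyaw 44.8 f [-1.3  0.4 -1.1] g 0.0130 q [-0.405  0.169 -0.243  0.743  0.788  0.558]
t [ 0.    -0.     0.015] w [-0.004 -0.006  0.003] rows>=0.1
t [-0.035 -0.001 -0.195] w [-0.003 -0.948  0.004] rows>=3.8
```

>>> apply_moves:
  targets: [-0.008,0,-0.02,0,-0.11,0,0,-0.016,0,-0.045,0,-0.22,0,0,-0.024,0,-0.07,0,-0.33,0,0,-0.03,0,-0.095,0,-0.44,0,0,-0.033,0,-0.12,0,-0.55,0,0,-0.035,0,-0.145,0,-0.66,0,0,-0.035,0,-0.17,0,-0.77,0,0,-0.035,0,-0.19,0,-0.9,0,0,-0.035,0,-0.195,0,-0.95,0,0,-0.035,0,-0.195,0,-0.95,0,0,-0.035,0,-0.195,0,-0.95,0,0,-0.035,0,-0.195,0,-0.95,0,0]

```text
clock: 32.75
eef_pos: [0.5878, -0.0532, 0.2615]
tool_rot: [-0.045, 0.102, 0.381, 0.918]
ft_force: [0.5, 0.4, -0.9]
grip_width: 0.0132
```

Run:
```python
from pour import *
st()
im,W,T=wpic('w21'); jar((.628,-.01),'t21')
rel(*pour((.628,-.0109),-135,50,-1,lipz=.22))
```

```text
clk 32.75 p [ 0.5878 -0.0532  0.2615] x [ 0.689  0.69  -0.222] z [0.153 0.161 0.975] zyaw 46.4 f [ 0.5  0.4 -0.9] g 0.0132 q [-0.606  0.308 -0.594  0.005  1.286  0.678]
jar enc [628.  -10.8] 82.0 fit [ 0.6277 -0.011 ] 262
t [0.09  0.004 0.267] w [0.012 0.95  0.002] rows>=3.8
```

>>> apply_moves:
  targets: [-0.02,0,0.08,0,0.2,0,0,0.01,0,0.14,0,0.4,0,0,0.04,0,0.2,0,0.6,0,0,0.07,0,0.24,0,0.8,0,0,0.09,0,0.265,0.01,0.95,0,0]

```text
clock: 33.27
eef_pos: [0.6137, -0.0265, 0.3265]
tool_rot: [-0.134, 0.315, 0.359, 0.868]
ft_force: [2.0, -1.2, -1.2]
grip_width: 0.013
```

>>> apply_moves:
  targets: [0.02,0,0.05,0,0.25,0,0,0.06,0,0.09,0,0.5,0,0,0.1,0,0.13,0,0.75,0,0,0.145,0,0.165,0,0.98,0,0,0.145,0,0.165,0,0.98,0,0]

```text
clock: 33.68
eef_pos: [0.6552, 0.0171, 0.3315]
tool_rot: [-0.217, 0.515, 0.32, 0.765]
ft_force: [1.2, -0.5, -2.1]
grip_width: 0.0128
```

Run:
```python
from pour import *
st()
rel([.50,.10,.31],down(38))
```

```text
clk 33.68 p [0.6552 0.0171 0.3315] x [ 0.265  0.266 -0.927] z [0.649 0.661 0.375] zyaw 45.5 f [ 1.2 -0.5 -2.1] g 0.0128 q [-0.11   0.335  0.326  1.315  0.298  0.704]
t [ 0.004  0.675 -0.216] w [ 0.259  0.769 -0.046] rows>=4.2
```

>>> apply_moves:
  targets: [0,0.08,-0.02,0.05,0.2,-0.01,0,0,0.2,-0.06,0.1,0.4,-0.02,0,0,0.34,-0.11,0.16,0.6,-0.03,0,0,0.48,-0.15,0.22,0.77,-0.04,0,0,0.6,-0.19,0.26,0.77,-0.046,0,0,0.67,-0.215,0.26,0.77,-0.046,0,0,0.67,-0.215,0.26,0.77,-0.046,0]

```text
clock: 34.27
eef_pos: [0.4939, 0.0972, 0.3094]
tool_rot: [-0.227, 0.671, 0.23, 0.668]
ft_force: [0.0, -0.2, -0.7]
grip_width: 0.0132
```

Run:
```python
from pour import *
st()
rel([.332,.2485,.26],down(27.7))
```

```text
clk 34.27 p [0.4939 0.0972 0.3094] x [-0.006  0.003 -1.   ] z [ 0.791  0.612 -0.003] zyaw 37.7 f [ 0.  -0.2 -0.7] g 0.0132 q [0.192 0.233 0.197 1.539 0.004 1.104]
t [ 0.203  0.874 -0.142] w [ 0.35  -0.007 -0.012] rows>=5.4
```

>>> apply_moves:
  targets: [-0.04,0.08,-0.01,0.05,0,0,0,-0.06,0.22,-0.03,0.1,0,0,0,-0.06,0.36,-0.06,0.16,0,-0.01,0,-0.06,0.5,-0.08,0.22,-0.005,-0.01,0,-0.04,0.64,-0.1,0.28,-0.007,-0.012,0,0.03,0.78,-0.12,0.34,-0.007,-0.012,0,0.12,0.87,-0.14,0.35,-0.007,-0.012,0,0.2,0.874,-0.142,0.35,-0.007,-0.012,0,0.2,0.874,-0.142,0.35,-0.007,-0.012,0,0.2,0.874,-0.142,0.35,-0.007,-0.012,0]

```text
clock: 35.1
eef_pos: [0.3358, 0.2466, 0.2598]
tool_rot: [-0.169, 0.687, 0.167, 0.687]
ft_force: [0.5, -1.0, -1.3]
grip_width: 0.0131
```

Run:
```python
from pour import *
st()
rel([.332,.2485,.225],down(27.7))
im,W,T=wpic('w22')
X,Y,Z=W[...,0],W[...,1],W[...,2]
m=(Z>.203)&(Z<.213)&(np.hypot(X-.495,Y-.335)>.09)&(np.hypot(X-.495,Y-.335)<.13)&(X<.45)&(Y<.35)
print(W[m].mean(0), np.degrees(np.arctan2(W[m][:,1]-.3345,W[m][:,0]-.4957)).mean()); redbar(im,W)
```

```text
clk 35.10 p [0.3358 0.2466 0.2598] x [ 0.001 -0.002 -1.   ] z [0.887 0.461 0.   ] zyaw 27.5 f [ 0.5 -1.  -1.3] g 0.0131 q [ 0.635  0.063 -0.132  1.375 -0.002  1.727]
t [ 0.139  0.014 -0.01 ] w [-0.008  0.     0.005] rows>=0.8
[0.39466316 0.28140823 0.20695801] -152.28083853864004
red 1077 [0.4857 0.3303 0.235 ] ((488.437744140625, 330.7858581542969), (33.521183013916016, 11.654934883117676), 27.398591995239258)
```

>>> apply_moves:
  targets: [0.07,0.014,-0.01,-0.008,0,0.005,0,0.138,0.014,-0.01,-0.008,0,0.005,0,0.138,0.014,-0.01,-0.008,0,0.005,0,0.138,0.014,0.03,-0.008,0,0.005,0,0.138,0.014,0.09,-0.008,0,0.005,0,0.138,0.014,0.15,-0.008,0,0.005,0,0.138,0.014,0.2,-0.008,0,0.005,0,0.138,0.014,0.2,-0.008,0,0.005,0]

```text
clock: 35.82
eef_pos: [0.3832, 0.2746, 0.2271]
tool_rot: [-0.168, 0.685, 0.169, 0.689]
ft_force: [1.0, 0.1, -0.8]
grip_width: 0.0131
```

Run:
```python
from pour import *
st()
a=np.radians(-152.3); h=np.array([.4957,.3345])+.09*np.array([np.cos(a),np.sin(a)]);print(h)
rel([*h,.225],down(27.7))
im,W,T=wpic('w23')
```

```text
clk 35.82 p [0.3832 0.2746 0.2271] x [ 0.006  0.003 -1.   ] z [0.886 0.463 0.007] zyaw 27.6 f [ 1.   0.1 -0.8] g 0.0131 q [ 6.220e-01  1.810e-01 -8.200e-02  1.301e+00 -1.000e-03  1.712e+00]
[0.41601457 0.29266422]
t [0.009 0.003 0.15 ] w [-0.005  0.013 -0.001] rows>=0.9
```

>>> apply_moves:
  targets: [0,0.003,0.06,0,0,0,0,0,0.003,0.12,0,0,0,0,0,0.003,0.15,0,0,0,0,0,0.003,0.15,0,0,0,0,0.04,0.003,0.15,0,0,0,0,0.08,0.003,0.15,0,0,0,0,0.112,0.003,0.15,0,0,0,0,0.112,0.003,0.15,0,0,0,0]

```text
clock: 36.53
eef_pos: [0.4116, 0.2911, 0.2004]
tool_rot: [-0.168, 0.685, 0.17, 0.688]
ft_force: [-5.0, -3.3, 20.2]
grip_width: 0.0133
```

Run:
```python
from pour import *
st()
im,W,T=wpic('w24')
```

```text
clk 36.53 p [0.4116 0.2911 0.2004] x [ 0.004  0.003 -1.   ] z [0.886 0.464 0.005] zyaw 27.7 f [-5.  -3.3 20.2] g 0.0133 q [ 0.615  0.261 -0.05   1.255  0.     1.703]
```

>>> apply_moves:
  targets: [-0.006,0,0.01,0,0,0,0,-0.006,0,0.01,0,0,0,0.35,-0.006,0,0.01,0,0,0,0.35,-0.006,0,0.01,0,0,0,0.35,-0.006,0,0.01,0,0,0,0.35,-0.006,0,0.01,0,0,0,0.35,-0.07,0,0.01,0,0,0,0.35,-0.18,0,0.01,0,0,0,0.35,-0.32,0,0.01,0,0,0,0.35,-0.47,0,0.01,0,0,0,0.35,-0.47,0,0.01,0,0,0,0.35]

```text
clock: 37.5
eef_pos: [0.4157, 0.2934, 0.3213]
tool_rot: [-0.168, 0.683, 0.17, 0.691]
ft_force: [0.7, -0.2, 0.3]
grip_width: 0.0299
```

Run:
```python
from pour import *
st()
im,W,T=wpic('w25')
grip(im,W,'b',(.4117,.291),ztop=.232);redbar(im,W)
a=27.7+90
for z in (117.7,-62.3): rel([.4957,.3345,.34],down(z))
```

```text
clk 37.50 p [0.4157 0.2934 0.3213] x [ 0.01   0.007 -1.   ] z [0.886 0.464 0.012] zyaw 27.7 f [ 0.7 -0.2  0.3] g 0.0299 q [ 0.615  0.23   0.223  1.551 -0.     1.703]
grip b 764 [0.4159 0.2889 0.2318] ((416.7411193847656, 287.53851318359375), (13.095426559448242, 38.76105880737305), 27.223543167114258)
red 842 [0.4931 0.3339 0.2355] ((494.3529052734375, 334.0087585449219), (44.79815673828125, 11.242180824279785), 29.430601119995117)
t [-0.084 -0.002  0.363] w [-3.143  0.014  0.012] rows>=12.6
t [-0.084 -0.002  0.363] w [ 3.14   0.012 -0.014] rows>=12.6
```

>>> apply_moves:
  targets: [0,0,0.08,-0.2,0,0,0.6,0,0,0.18,-0.4,0,0,0.6,0,0,0.28,-0.6,0,0,0.6,0,0,0.36,-0.8,0,0,0.6,0,0,0.363,-1,0,0,0.6]

```text
clock: 37.97
eef_pos: [0.4961, 0.335, 0.3107]
tool_rot: [-0.335, 0.624, 0.335, 0.622]
ft_force: [-0.8, -0.6, -0.6]
grip_width: 0.0516
```

>>> apply_moves:
  targets: [0,0,0,-0.22,0,0,0.6,0,0,0,-0.44,0,0,0.6,0,0,0,-0.66,0,0,0.6,0,0,0,-0.88,0,0,0.6,0,0,0,-1,0,0,0.6]

```text
clock: 38.38
eef_pos: [0.4936, 0.3337, 0.3124]
tool_rot: [-0.479, 0.522, 0.479, 0.519]
ft_force: [-0.2, 1.2, 0.4]
grip_width: 0.0514
```

>>> apply_moves:
  targets: [0,0,0,-0.22,0,0,0.6,0,0,0,-0.44,0,0,0.6,0,0,0,-0.66,0,0,0.6,0,0,0,-0.88,0,0,0.6,0,0,0,-1,0,0,0.6,0,0,0,-1,0,0,0.6]

```text
clock: 38.88
eef_pos: [0.4936, 0.3337, 0.3126]
tool_rot: [-0.592, 0.388, 0.592, 0.386]
ft_force: [0.1, 0.1, -0.7]
grip_width: 0.0511
```

Run:
```python
from pour import *
st()
im,W,T=wpic('w26')
redbar(im,W)
rel([.4957,.3345,.215],down(117.7))
```

```text
clk 38.88 p [0.4936 0.3337 0.3126] x [-0.002 -0.002 -1.   ] z [-0.401  0.916 -0.001] zyaw 113.7 f [ 0.1  0.1 -0.7] g 0.0511 q [ 0.595  0.432  0.485  1.627 -0.     0.182]
red 841 [0.4935 0.3324 0.2359] ((494.8084411621094, 333.1485290527344), (44.47914505004883, 11.180634498596191), 28.013200759887695)
t [ 0.391 -0.009 -0.   ] w [-0.146 -0.001 -0.005] rows>=2.3
```

>>> apply_moves:
  targets: [0.12,-0.008,0,-0.14,0,0,0.6,0.26,-0.008,0,-0.14,0,0,0.6,0.385,-0.008,0,-0.14,0,0,0.6,0.385,-0.008,0,-0.14,0,0,0.6,0.385,-0.008,0,-0.14,0,0,0,0.385,-0.008,0,-0.14,0,0,0,0.385,-0.008,0,-0.14,0,0,0,0.385,-0.008,0,-0.14,0,0,0,0.385,-0.008,0,-0.14,0,0,0]

```text
clock: 39.68
eef_pos: [0.4977, 0.336, 0.2216]
tool_rot: [0.606, -0.364, -0.604, -0.368]
ft_force: [-0.2, -0.2, 7.0]
grip_width: 0.0104
```

>>> apply_moves:
  targets: [0,0,0,-0.05,0,0,0,0,0,0,-0.15,0,0,0,0,0,0,-0.27,0,0,0,0,0,0,-0.39,0,0,0,0,0,0,-0.51,0,0,0,0,0,0,-0.63,0,0,0,0,0,0,-0.75,0,0,0,0,0,0,-0.87,0,0,0,0,0,0,-0.99,0,0,0]

```text
clock: 40.43
eef_pos: [0.4969, 0.3369, 0.2215]
tool_rot: [0.677, -0.203, -0.676, -0.208]
ft_force: [-2.6, 2.2, 7.0]
grip_width: 0.0105
```

Run:
```python
from pour import *
st()
```

```text
clk 40.43 p [0.4969 0.3369 0.2215] x [ 0.004  0.005 -1.   ] z [-0.831  0.557 -0.   ] zyaw 146.2 f [-2.6  2.2  7. ] g 0.0105 q [ 0.595  0.442  0.267  1.389  0.002 -0.386]
```

>>> apply_moves:
  targets: [0,0,0,-0.12,0,0,0,0,0,0,-0.24,0,0,0,0,0,0,-0.36,0,0,0,0,0,0,-0.48,0,0,0,0,0,0,-0.6,0,0,0,0,0,0,-0.72,0,0,0,0,0,0,-0.84,0,0,0,0,0,0,-0.96,0,0,0,0,0,0,-1,0,0,0]

```text
clock: 41.18
eef_pos: [0.4958, 0.3373, 0.2215]
tool_rot: [0.707, -0.03, -0.706, -0.034]
ft_force: [-5.7, 2.6, 7.9]
grip_width: 0.0104
```

>>> apply_moves:
  targets: [0,0,0,-0.12,0,0,0,0,0,0,-0.24,0,0,0,0,0,0,-0.36,0,0,0,0,0,0,-0.48,0,0,0,0,0,0,-0.6,0,0,0,0,0,0,-0.72,0,0,0,0,0,0,-0.84,0,0,0,0,0,0,-0.96,0,0,0,0,0,0,-1,0,0,0]

```text
clock: 41.93
eef_pos: [0.4945, 0.3371, 0.2215]
tool_rot: [0.693, 0.146, -0.692, 0.142]
ft_force: [-8.4, 2.0, 8.7]
grip_width: 0.01
```

>>> apply_moves:
  targets: [0,0,0,-0.12,0,0,0,0,0,0,-0.24,0,0,0,0,0,0,-0.3,0,0,0,0,0,0,-0.3,0,0,0,0,0,0,-0.3,0,0,0.6,0,0,0,-0.3,0,0,0.6,0,0,0,-0.3,0,0,0.6,0,0,0,-0.3,0,0,0.6,-0.1,0,0,-0.3,0,0,0.6,-0.24,0,0,-0.3,0,0,0.6,-0.38,0,0,-0.3,0,0,0.6,-0.52,0,0,-0.3,0,0,0.6]

```text
clock: 42.93
eef_pos: [0.4961, 0.3345, 0.3495]
tool_rot: [-0.68, -0.194, 0.68, -0.194]
ft_force: [0.3, 1.1, 1.1]
grip_width: 0.051
```

Run:
```python
from pour import *
st()
im,W,T=wpic('w27')
redbar(im,W)
X,Y,Z=W[...,0],W[...,1],W[...,2]
m=(Z>.203)&(Z<.213)&(np.hypot(X-.495,Y-.335)>.09)&(np.hypot(X-.495,Y-.335)<.13)&(X<.43)&(Y<.33)
print(W[m].mean(0), np.degrees(np.arctan2(W[m][:,1]-.3345,W[m][:,0]-.4957)).mean())
```

```text
clk 42.93 p [0.4961 0.3345 0.3495] x [ 0.    -0.001 -1.   ] z [-0.85  -0.527  0.   ] zyaw -148.2 f [0.3 1.1 1.1] g 0.0510 q [ 5.930e-01  4.470e-01  6.030e-01  1.727e+00 -1.000e-03 -1.533e+00]
red 622 [0.4961 0.3328 0.236 ] ((496.1470947265625, 332.9336853027344), (10.372198104858398, 43.72328567504883), 32.16819381713867)
[0.40091067 0.27326749 0.20681153] -147.1382103948318
```

>>> apply_moves:
  targets: [0,0.06,0.04,0,0,0,0.8,0,0.16,0.12,0.02,0,0,0.8,0,0.28,0.2,0.04,0,0,1,0,0.4,0.29,0.06,0,0,1,0,0.52,0.38,0.08,0,0,1,0,0.64,0.46,0.1,0,0,1,0,0.75,0.545,0.1,0,0,1]

```text
clock: 43.57
eef_pos: [0.4794, 0.1018, 0.3481]
tool_rot: [0.685, 0.177, -0.684, 0.177]
ft_force: [1.1, 0.3, 0.1]
grip_width: 0.0854
```

>>> apply_moves:
  targets: [0,0.1,0.08,0,0,0,1,0,0.21,0.15,0.02,0,0,1,0,0.32,0.23,0.04,0,0,1,0,0.43,0.31,0.06,0,0,1,0,0.54,0.39,0.08,0,0,1,0,0.65,0.47,0.1,0,0,1,0,0.75,0.545,0.1,0,0,1]

```text
clock: 44.15
eef_pos: [0.4507, -0.1284, 0.3482]
tool_rot: [0.689, 0.159, -0.689, 0.16]
ft_force: [0.6, -0.0, 0.8]
grip_width: 0.0855
```

Run:
```python
from pour import *
st()
rel([.4466,-.355,.32],down(203.4))
im,W,T=wpic('w28');grip(im,W,'a',(.445,-.36))
```

```text
clk 44.15 p [ 0.4507 -0.1284  0.3482] x [ 0.001 -0.    -1.   ] z [-0.898 -0.439 -0.001] zyaw -153.9 f [ 0.6 -0.   0.8] g 0.0855 q [-0.277  0.158  0.202  1.614 -0.    -2.303]
t [0.113 0.807 0.413] w [ 0.093 -0.002 -0.002] rows>=5.5
grip a 0 [nan nan nan] Noneh.py:60: RuntimeWarning: Mean of empty slice.
  print('grip',n,len(q),q.mean(0).round(4),r)
  ret = um.true_divide(
```

>>> apply_moves:
  targets: [0.02,0.1,0.05,0.02,0,0,1,0.04,0.23,0.12,0.05,0,0,1,0.06,0.36,0.18,0.07,0,0,1,0.08,0.49,0.25,0.09,0,0,1,0.1,0.62,0.32,0.093,0,0,1,0.11,0.74,0.38,0.093,0,0,1,0.11,0.805,0.413,0.093,0,0,1,0.11,0.805,0.413,0.093,0,0,1,0.11,0.805,0.413,0.093,0,0,1]

```text
clock: 44.95
eef_pos: [0.4468, -0.3533, 0.3198]
tool_rot: [-0.692, -0.143, 0.693, -0.143]
ft_force: [-0.6, 0.4, -0.1]
grip_width: 0.0854
```

Run:
```python
from pour import *
st()
im,W,T=wpic('w29');grip(im,W,'a',(.445,-.36))
rel([.4466,-.361,.118],down(203.4))
```

```text
clk 44.95 p [ 0.4468 -0.3533  0.3198] x [-0.     0.001 -1.   ] z [-0.918 -0.396 -0.   ] zyaw -156.7 f [-0.6  0.4 -0.1] g 0.0854 q [-6.700e-01  3.720e-01  4.140e-01  1.614e+00  1.000e-03 -2.647e+00]
grip a 485 [ 0.4474 -0.3647  0.152 ] ((446.88037109375, -364.1067810058594), (13.113633155822754, 38.46823501586914), 23.886255264282227)
t [0.809 0.032 0.016] w [ 0.    -0.001  0.002] rows>=4.9
```

>>> apply_moves:
  targets: [0.12,0.035,0.014,0,0,0,1,0.28,0.035,0.014,0,0,0,1,0.44,0.035,0.014,0,0,0,1,0.58,0.035,0.014,0,0,0,1,0.68,0.035,0.014,0,0,0,1,0.76,0.035,0.014,0,0,0,1,0.807,0.035,0.014,0,0,0,1,0.807,0.035,0.014,0,0,0,1,0.807,0.035,0.014,0,0,0,1]

```text
clock: 45.75
eef_pos: [0.4477, -0.3604, 0.1192]
tool_rot: [0.692, 0.145, -0.692, 0.144]
ft_force: [0.5, 0.5, 0.2]
grip_width: 0.0851
```

Run:
```python
from pour import *
st()
im,W,T=wpic('w30');grip(im,W,'a',(.445,-.36))
```

```text
clk 45.75 p [ 0.4477 -0.3604  0.1192] x [ 0.     0.001 -1.   ] z [-0.917 -0.4   -0.   ] zyaw -156.4 f [0.5 0.5 0.2] g 0.0851 q [-6.780e-01  4.560e-01  1.700e-02  1.131e+00  1.000e-03 -2.660e+00]
grip a 2905 [ 0.4481 -0.3663  0.1517] ((447.0399475097656, -364.0657043457031), (13.352873802185059, 39.72633361816406), 24.183788299560547)
```

>>> apply_moves:
  targets: [0,0.008,0,0,0,0,1,0,0.008,0,0,0,0,0,0,0.008,0,0,0,0,0,0,0.008,0,0,0,0,0,0,0.008,0,0,0,0,0,0,0.008,0,0,0,0,0,0,0.008,0,0,0,0,0,0,0.008,0,0,0,0,0,-0.02,0.008,0,0,0,0,0,-0.06,0.008,0,0,0,0,0,-0.12,0.008,0,0,0,0,0,-0.18,0.008,0,0,0,0,0]

```text
clock: 46.8
eef_pos: [0.448, -0.3633, 0.1646]
tool_rot: [-0.692, -0.144, 0.692, -0.143]
ft_force: [0.4, -0.6, -2.6]
grip_width: 0.013
```

Run:
```python
from pour import *
st(); jar((.628,-.01),'t31')
P,T=pour((.628,-.0109),-135,0,-1); print(P)
rel(P,down(203.4)); rel(P,down(175))
```

```text
clk 46.80 p [ 0.448  -0.3633  0.1646] x [-0.     0.001 -1.   ] z [-0.917 -0.398 -0.   ] zyaw -156.5 f [ 0.4 -0.6 -2.6] g 0.0130 q [-6.820e-01  4.280e-01  9.500e-02  1.240e+00  1.000e-03 -2.662e+00]
jar enc [628.3 -10.3] 82.7 fit [ 0.6276 -0.0106] 396
[0.68103301 0.04213301 0.295     ]
t [-0.506 -1.122 -1.498] w [ 0.002 -0.007 -0.01 ] rows>=11.6
t [-0.506 -1.122 -1.498] w [ 0.994 -0.009 -0.008] rows>=11.6
```

>>> apply_moves:
  targets: [-0.06,-0.01,-0.01,0.06,0,0,0,-0.1,-0.03,-0.04,0.17,0,0,0,-0.14,-0.05,-0.07,0.29,0,0,0,-0.18,-0.08,-0.11,0.42,0,0,0,-0.22,-0.11,-0.15,0.55,0,0,0,-0.25,-0.14,-0.19,0.68,0,0,0,-0.28,-0.165,-0.22,0.8,0,0,0,-0.3,-0.186,-0.25,0.92,0,0,0]

```text
clock: 47.52
eef_pos: [0.4876, -0.2955, 0.2402]
tool_rot: [0.708, -0.019, -0.706, -0.019]
ft_force: [0.9, 0.0, -1.4]
grip_width: 0.0131
```

>>> apply_moves:
  targets: [-0.03,-0.035,-0.02,0.12,0,0,0,-0.06,-0.07,-0.035,0.24,0,0,0,-0.09,-0.105,-0.05,0.36,0,0,0,-0.12,-0.14,-0.07,0.48,0,0,0,-0.15,-0.175,-0.09,0.6,0,0,0,-0.17,-0.21,-0.105,0.71,0,0,0,-0.19,-0.245,-0.12,0.82,0,0,0,-0.2,-0.278,-0.142,0.92,0,0,0]

```text
clock: 48.18
eef_pos: [0.5262, -0.228, 0.2901]
tool_rot: [0.685, -0.179, -0.683, -0.179]
ft_force: [0.1, 0.5, -2.0]
grip_width: 0.0134
```

>>> apply_moves:
  targets: [0,-0.04,0,0.12,0,0,0,0,-0.08,0,0.24,0,0,0,0,-0.12,0,0.36,0,0,0,0,-0.16,0,0.48,0,0,0,0,-0.2,0,0.6,0,0,0,0,-0.24,0,0.71,0,0,0,0,-0.28,0,0.82,0,0,0,0,-0.312,0,0.92,0,0,0]

```text
clock: 48.85
eef_pos: [0.5644, -0.1597, 0.2892]
tool_rot: [0.625, -0.33, -0.625, -0.331]
ft_force: [0.4, 1.0, -1.6]
grip_width: 0.0132
```

Run:
```python
from pour import *
st(); 
P,T=pour((.628,-.0109),-135,0,-1)
rel(P,T); im,W,T=wpic('w32')
```

```text
clk 48.85 p [ 0.5644 -0.1597  0.2892] x [ 0.001  0.    -1.   ] z [-0.563  0.826 -0.   ] zyaw 124.3 f [ 0.4  1.  -1.6] g 0.0132 q [-2.76e-01  4.06e-01  3.86e-01  1.55e+00  1.00e-03 -8.74e-01]
t [-0.022 -0.84   0.404] w [2.767e+00 1.000e-03 2.000e-03] rows>=11.1
```

>>> apply_moves:
  targets: [0,-0.035,0.02,0.12,0,0,0,0,-0.07,0.035,0.24,0,0,0,0,-0.105,0.05,0.36,0,0,0,-0.01,-0.14,0.07,0.48,0,0,0,-0.01,-0.175,0.085,0.6,0,0,0,-0.02,-0.21,0.1,0.71,0,0,0,-0.02,-0.245,0.12,0.82,0,0,0,-0.02,-0.281,0.136,0.92,0,0,0]

```text
clock: 49.57
eef_pos: [0.6029, -0.0925, 0.2945]
tool_rot: [0.534, -0.464, -0.533, -0.464]
ft_force: [-1.1, -0.3, -2.1]
grip_width: 0.0134
```

>>> apply_moves:
  targets: [0,-0.025,0.03,0.12,0,0,0,0,-0.05,0.06,0.24,0,0,0,0,-0.075,0.09,0.36,0,0,0,0,-0.1,0.12,0.48,0,0,0,0,-0.125,0.155,0.6,0,0,0,0,-0.15,0.19,0.71,0,0,0,0,-0.17,0.22,0.82,0,0,0,0,-0.19,0.246,0.92,0,0,0]

```text
clock: 50.23
eef_pos: [0.6414, -0.0248, 0.2942]
tool_rot: [-0.414, 0.573, 0.414, 0.574]
ft_force: [0.1, -0.3, -1.1]
grip_width: 0.0133
```

Run:
```python
from pour import *
st(); jar((.628,-.01))
P,T=pour((.628,-.0109),-135,0,-1)
rel(P,T)
```

```text
clk 50.23 p [ 0.6414 -0.0248  0.2942] x [ 0.  0. -1.] z [0.316 0.949 0.   ] zyaw 71.6 f [ 0.1 -0.3 -1.1] g 0.0133 q [-0.039  0.536  0.602  1.637  0.     0.282]
jar enc [627.  -79.5] 41.4 fit [ 0.6278 -0.0104] 54
t [-0.004 -0.065  0.298] w [0.929 0.003 0.   ] rows>=3.7
```

>>> apply_moves:
  targets: [0,-0.01,0.04,0.12,0,0,0,0,-0.02,0.08,0.24,0,0,0,0,-0.03,0.12,0.36,0,0,0,0,-0.04,0.16,0.48,0,0,0,0,-0.05,0.2,0.6,0,0,0,0,-0.06,0.24,0.71,0,0,0,-0.004,-0.065,0.28,0.82,0,0,0,-0.004,-0.065,0.297,0.92,0,0,0,-0.004,-0.065,0.297,0.93,0,0,0]

```text
clock: 51.03
eef_pos: [0.6802, 0.0409, 0.2948]
tool_rot: [-0.271, 0.653, 0.271, 0.653]
ft_force: [-0.4, -0.0, -2.8]
grip_width: 0.0132
```

Run:
```python
from pour import *
st(); jar((.628,-.01))
P,T=pour((.628,-.0109),-135,0,-1)
rel(P,T); wpic('w33')
```

```text
clk 51.03 p [0.6802 0.0409 0.2948] x [ 0.  0. -1.] z [0.705 0.709 0.   ] zyaw 45.1 f [-0.4 -0.  -2.8] g 0.0132 q [0.06  0.641 0.784 1.714 0.    0.843]
jar enc [629.3 -14. ] 82.5 fit [ 0.6279 -0.0093] 198
t [-0.     0.003  0.008] w [ 0.006 -0.     0.001] rows>=0.1
```

>>> apply_moves:
  targets: [-0.014,0,-0.03,0,-0.16,0,0,-0.024,0,-0.065,0,-0.32,0,0,-0.03,0,-0.1,0,-0.48,0,0,-0.035,0,-0.135,0,-0.64,0,0,-0.037,0,-0.17,0,-0.8,0,0,-0.037,0,-0.188,0,-0.873,0,0]

```text
clock: 51.63
eef_pos: [0.6444, 0.0044, 0.3046]
tool_rot: [-0.206, 0.495, 0.322, 0.78]
ft_force: [-0.8, -0.5, -2.2]
grip_width: 0.0132
```

>>> apply_moves:
  targets: [-0.008,0,-0.02,0,-0.11,0,0,-0.016,0,-0.045,0,-0.22,0,0,-0.024,0,-0.07,0,-0.33,0,0,-0.03,0,-0.095,0,-0.44,0,0,-0.033,0,-0.12,0,-0.55,0,0,-0.036,0,-0.145,0,-0.66,0,0,-0.037,0,-0.17,0,-0.77,0,0,-0.037,0,-0.19,0,-0.873,0,0,-0.037,0,-0.19,0,-0.873,0,0]

```text
clock: 52.38
eef_pos: [0.6108, -0.0281, 0.2896]
tool_rot: [-0.13, 0.318, 0.359, 0.868]
ft_force: [-1.2, 0.1, -2.5]
grip_width: 0.0132
```

>>> apply_moves:
  targets: [-0.008,0,-0.02,0,-0.11,0,0,-0.016,0,-0.045,0,-0.22,0,0,-0.024,0,-0.07,0,-0.33,0,0,-0.03,0,-0.095,0,-0.44,0,0,-0.033,0,-0.12,0,-0.55,0,0,-0.035,0,-0.145,0,-0.66,0,0,-0.035,0,-0.17,0,-0.77,0,0,-0.035,0,-0.19,0,-0.9,0,0,-0.035,0,-0.195,0,-0.95,0,0,-0.035,0,-0.195,0,-0.95,0,0,-0.035,0,-0.195,0,-0.95,0,0,-0.035,0,-0.195,0,-0.95,0,0]

```text
clock: 53.38
eef_pos: [0.5876, -0.0535, 0.262]
tool_rot: [-0.044, 0.102, 0.381, 0.918]
ft_force: [0.1, -0.3, -1.5]
grip_width: 0.0131
```

Run:
```python
from pour import *
st()
im,W,T=wpic('w34'); jar((.628,-.01),'t34')
```

```text
clk 53.38 p [ 0.5876 -0.0535  0.262 ] x [ 0.689  0.69  -0.221] z [0.154 0.159 0.975] zyaw 45.8 f [ 0.1 -0.3 -1.5] g 0.0131 q [-0.607  0.307 -0.594  0.007  1.286  0.68 ]
jar enc [628.1 -10.9] 82.1 fit [ 0.6279 -0.011 ] 271
```

Scoop a is empty, and more blocks show in the jar. Returning upright.

>>> apply_moves:
  targets: [-0.02,0,0.08,0,0.2,0,0,0.01,0,0.14,0,0.4,0,0,0.04,0,0.2,0,0.6,0,0,0.07,0,0.24,0,0.8,0,0,0.09,0,0.265,0.01,0.95,0,0]

```text
clock: 53.9
eef_pos: [0.6136, -0.0269, 0.3269]
tool_rot: [-0.133, 0.316, 0.359, 0.868]
ft_force: [1.3, -0.3, -2.2]
grip_width: 0.0134
```

>>> apply_moves:
  targets: [0.02,0,0.05,0,0.25,0,0,0.06,0,0.09,0,0.5,0,0,0.1,0,0.13,0,0.75,0,0,0.145,0,0.165,0,0.98,0,0,0.145,0,0.165,0,0.98,0,0]

```text
clock: 54.32
eef_pos: [0.6551, 0.0166, 0.332]
tool_rot: [-0.216, 0.515, 0.32, 0.765]
ft_force: [1.0, -0.6, -1.5]
grip_width: 0.0131
```

>>> apply_moves:
  targets: [0,0.08,-0.02,0.05,0.2,-0.01,0,0,0.2,-0.06,0.1,0.4,-0.02,0,0,0.34,-0.11,0.16,0.6,-0.03,0,0,0.48,-0.15,0.22,0.77,-0.04,0,0,0.6,-0.19,0.26,0.77,-0.046,0,0,0.67,-0.215,0.26,0.77,-0.046,0,0,0.67,-0.215,0.26,0.77,-0.046,0]

```text
clock: 54.9
eef_pos: [0.494, 0.0969, 0.3102]
tool_rot: [-0.226, 0.671, 0.231, 0.667]
ft_force: [-0.7, 0.4, -1.9]
grip_width: 0.0132
```

Run:
```python
from pour import *
st()
rel([.339,.236,.26],down(32.2))
```

```text
clk 54.90 p [0.494  0.0969 0.3102] x [-0.007  0.005 -1.   ] z [ 0.792  0.611 -0.003] zyaw 37.7 f [-0.7  0.4 -1.9] g 0.0132 q [0.19  0.234 0.2   1.543 0.006 1.103]
t [ 0.208  0.818 -0.15 ] w [ 0.191 -0.006 -0.017] rows>=5.1
```

>>> apply_moves:
  targets: [-0.04,0.08,-0.01,0.03,0,0,0,-0.06,0.22,-0.03,0.06,0,0,0,-0.06,0.36,-0.06,0.1,0,-0.01,0,-0.06,0.5,-0.08,0.14,-0.005,-0.01,0,-0.04,0.64,-0.11,0.17,-0.006,-0.015,0,0.03,0.76,-0.13,0.19,-0.006,-0.017,0,0.12,0.82,-0.148,0.19,-0.006,-0.017,0,0.205,0.82,-0.15,0.19,-0.006,-0.017,0,0.205,0.82,-0.15,0.19,-0.006,-0.017,0,0.205,0.82,-0.15,0.19,-0.006,-0.017,0]

```text
clock: 55.73
eef_pos: [0.3425, 0.2345, 0.2599]
tool_rot: [-0.196, 0.68, 0.194, 0.68]
ft_force: [0.4, 0.1, -0.4]
grip_width: 0.0132
```

Run:
```python
from pour import *
st()
rel([.339,.236,.225],down(32.2))
im,W,T=wpic('w35')
X,Y,Z=W[...,0],W[...,1],W[...,2]
m=(Z>.203)&(Z<.213)&(np.hypot(X-.495,Y-.335)>.09)&(np.hypot(X-.495,Y-.335)<.13)&(X<.45)&(Y<.35)
print(W[m].mean(0), np.degrees(np.arctan2(W[m][:,1]-.3345,W[m][:,0]-.4957)).mean())
```

```text
clk 55.73 p [0.3425 0.2345 0.2599] x [ 0.001 -0.002 -1.   ] z [ 0.848  0.53  -0.001] zyaw 32.0 f [ 0.4  0.1 -0.4] g 0.0132 q [ 0.602  0.06  -0.135  1.376 -0.002  1.615]
t [ 0.14   0.013 -0.008] w [-0.007 -0.001  0.004] rows>=0.8
[0.39893918 0.27393831 0.20688395] -147.95949362915252
```

>>> apply_moves:
  targets: [0.07,0.013,-0.01,-0.007,0,0.004,0,0.138,0.013,-0.01,-0.007,0,0.004,0,0.138,0.013,-0.01,-0.007,0,0.004,0,0.138,0.013,0.03,-0.007,0,0.004,0,0.138,0.013,0.09,-0.007,0,0.004,0,0.138,0.013,0.15,-0.007,0,0.004,0,0.138,0.013,0.2,-0.007,0,0.004,0,0.138,0.013,0.2,-0.007,0,0.004,0]

```text
clock: 56.45
eef_pos: [0.3877, 0.266, 0.2272]
tool_rot: [-0.195, 0.677, 0.196, 0.682]
ft_force: [1.1, 0.5, -2.0]
grip_width: 0.0129
```

Run:
```python
from pour import *
st()
a=np.radians(-147.8); h=np.array([.4957,.3345])+.09*np.array([np.cos(a),np.sin(a)]);print(h)
rel([*h,.225],down(32.2))
im,W,T=wpic('w36')
```

```text
clk 56.45 p [0.3877 0.266  0.2272] x [ 0.005  0.003 -1.   ] z [0.847 0.531 0.006] zyaw 32.1 f [ 1.1  0.5 -2. ] g 0.0129 q [ 6.020e-01  1.790e-01 -8.400e-02  1.302e+00 -1.000e-03  1.612e+00]
[0.41954262 0.28654114]
t [0.01  0.002 0.152] w [-0.004  0.012  0.001] rows>=0.9
```

>>> apply_moves:
  targets: [0,0.002,0.06,0,0,0,0,0,0.002,0.12,0,0,0,0,0,0.002,0.16,0,0,0,0,0,0.002,0.16,0,0,0,0,0.04,0.002,0.16,0,0,0,0,0.08,0.002,0.16,0,0,0,0,0.104,0.002,0.16,0,0,0,0,0.104,0.002,0.16,0,0,0,0]

```text
clock: 57.17
eef_pos: [0.4182, 0.2861, 0.1992]
tool_rot: [-0.196, 0.678, 0.196, 0.681]
ft_force: [4.0, 2.7, -2.4]
grip_width: 0.0133
```

Run:
```python
from pour import *
st()
im,W,T=wpic('w37')
```

```text
clk 57.17 p [0.4182 0.2861 0.1992] x [ 0.004  0.002 -1.   ] z [0.847 0.532 0.004] zyaw 32.2 f [ 4.   2.7 -2.4] g 0.0133 q [ 6.010e-01  2.670e-01 -4.500e-02  1.255e+00 -1.000e-03  1.610e+00]
```

>>> apply_moves:
  targets: [0.004,0,0,0,0,0,0,0.008,0,0,0,0,0,0,0.008,0,0,0,0,0,0]

```text
clock: 57.47
eef_pos: [0.4182, 0.2861, 0.1989]
tool_rot: [-0.196, 0.678, 0.196, 0.681]
ft_force: [2.1, -0.5, 6.8]
grip_width: 0.0133
```

Run:
```python
from pour import *
st()
```

```text
clk 57.47 p [0.4182 0.2861 0.1989] x [ 0.004  0.002 -1.   ] z [0.847 0.532 0.005] zyaw 32.2 f [ 2.1 -0.5  6.8] g 0.0133 q [ 6.010e-01  2.670e-01 -4.600e-02  1.253e+00 -1.000e-03  1.610e+00]
```

Bar rests on the rod now (+7 N). Release and retreat straight up, well clear.

>>> apply_moves:
  targets: [0,0,0,0,0,0,0.35,0,0,0,0,0,0,0.35,0,0,0,0,0,0,0.35,0,0,0,0,0,0,0.35,0,0,0,0,0,0,0.35,-0.06,0,0,0,0,0,0.35,-0.16,0,0,0,0,0,0.35,-0.3,0,0,0,0,0,0.35,-0.45,0,0,0,0,0,0.35,-0.6,0,-0.1,0,0,0,0.35,-0.6,0,-0.25,0,0,0,0.35,-0.6,0,-0.4,0,0,0,0.35]

```text
clock: 58.47
eef_pos: [0.332, 0.2322, 0.3489]
tool_rot: [-0.196, 0.678, 0.196, 0.681]
ft_force: [-0.5, 0.0, -0.4]
grip_width: 0.0297
```

>>> apply_moves:
  targets: [0,0,-0.1,0,0,0,0.35,0,0,-0.2,0,0,0,0.35,0,0,-0.25,0,0,0,0.35,0,0,-0.25,0,0,0,0.35,0,0,-0.25,0,0,0,0.35]

```text
clock: 58.88
eef_pos: [0.2788, 0.1986, 0.3472]
tool_rot: [-0.196, 0.679, 0.196, 0.68]
ft_force: [0.1, 0.6, 0.5]
grip_width: 0.03
```

Run:
```python
from pour import *
st()
im,W,T=wpic('w38'); jar((.628,-.01),'t38')
im,d=bot.camera('scene'); cv2.imwrite('pics/s38.png',cv2.resize(im[150:350,150:400,::-1],None,fx=3,fy=3))
```

```text
clk 58.88 p [0.2788 0.1986 0.3472] x [ 0.001 -0.    -1.   ] z [0.846 0.532 0.001] zyaw 32.2 f [0.1 0.6 0.5] g 0.0300 q [ 6.200e-01 -9.900e-02 -6.700e-02  1.602e+00 -1.000e-03  1.629e+00]
jar enc [628.  -10.7] 82.1 fit [ 0.6277 -0.0108] 370
```

>>> apply_moves:
  targets: [0,-0.1,0.04,0,0,0,0.35,0,-0.22,0.09,0,0,0,0.35,0,-0.34,0.14,0,0,0,0.35,0,-0.47,0.2,0,0,0,0.35,0,-0.6,0.25,0,0,0,0.35,0,-0.73,0.31,0,0,0,0.35,0,-0.87,0.365,0,0,0,0.35]

```text
clock: 59.62
eef_pos: [0.4746, 0.0625, 0.3464]
tool_rot: [-0.196, 0.68, 0.196, 0.679]
ft_force: [0.6, 1.1, 0.3]
grip_width: 0.0298
```

>>> apply_moves:
  targets: [0,-0.12,0.05,0,0,0,0.35,0,-0.24,0.1,0,0,0,0.35,0,-0.36,0.15,0,0,0,0.35,0,-0.48,0.2,0,0,0,0.35,0,-0.6,0.25,0,0,0,0.35,0,-0.73,0.31,0,0,0,0.35,0,-0.86,0.365,0,0,0,0.35,0,-0.86,0.365,0,0,0,0.35,0,-0.86,0.365,0,0,0,0.35]

```text
clock: 60.37
eef_pos: [0.6665, -0.0715, 0.3409]
tool_rot: [-0.194, 0.682, 0.196, 0.677]
ft_force: [0.3, -0.1, 0.3]
grip_width: 0.0298
```

Run:
```python
from pour import *
st()
im,W,T=wpic('w39')
u=w2px('wrist',np.array([[.628,-.0108,.03]]),T=T)[0]; print(u)
x,y=u.astype(int); c=im[max(0,y-70):y+70,max(0,x-90):x+90]; cv2.imwrite('pics/w39z.png',cv2.resize(c,None,fx=4,fy=4,interpolation=cv2.INTER_CUBIC))
```

```text
clk 60.37 p [ 0.6665 -0.0715  0.3409] x [-0.007  0.    -1.   ] z [ 0.848  0.53  -0.006] zyaw 32.0 f [ 0.3 -0.1  0.3] g 0.0298 q [-0.107  0.649  0.919  1.848 -0.     0.905]
[319.21294861 109.8925726 ]
```

Run:
```python
from pour import *
im,d=bot.camera('top'); cv2.imwrite('pics/t40.png',im[:,:,::-1])
im=im[:,:,::-1].copy();W=cloud('top',d)
hsv=cv2.cvtColor(im,cv2.COLOR_BGR2HSV)
m=((hsv[...,0]>95)&(hsv[...,0]<120)&(hsv[...,1]>90)).astype(np.uint8)
n,l,s,c=cv2.connectedComponentsWithStats(m)
for i in range(1,n):
    if s[i,4]>3: print(s[i],W[int(c[i][1]),int(c[i][0])].round(3))
im,d=bot.camera('scene'); cv2.imwrite('pics/s40.png',im[:,:,::-1])
cv2.imwrite('pics/s40z.png',cv2.resize(im[80:300,150:450,::-1],None,fx=2.6,fy=2.6,interpolation=cv2.INTER_CUBIC))
```

```text
[ 99   0  48  28 466] [0.766 0.329 0.81 ]
[175   0  42  30 534] [0.769 0.197 0.811]
[366   1   4   3   5] [ 0.83  -0.105  0.78 ]
[353   3   8   1   8] [ 0.829 -0.084  0.778]
[408   3   4   3   6] [ 0.832 -0.184  0.776]
[492   2   2   3   4] [ 0.829 -0.335  0.793]
[381   4   6   1   6] [ 0.83  -0.135  0.776]
[437   5   7   2  10] [ 0.831 -0.242  0.779]
[445   6   4   1   4] [ 0.831 -0.254  0.777]
[589   9   3   2   4] [ 0.802 -0.494  0.823]
[173  94  11  11  96] [0.915 0.5   0.147]
[300 101  18  12 177] [0.932 0.047 0.078]
[184 105  11  11  25] [0.892 0.475 0.09 ]
[156 118   4   2   4] [0.845 0.573 0.13 ]
[285 124  31  14 139] [0.813 0.078 0.152]
[296 142  11   6  14] [0.777 0.067 0.093]
[100 145  47  45 541] [0.671 0.667 0.089]
[242 151   3   5   5] [0.75  0.277 0.059]
[130 162   2   2   4] [0.692 0.664 0.094]
[102 195  20  36 189] [0.512 0.723 0.047]
[214 236  14  10  77] [0.421 0.28  0.236]
[111 251  28  11 175] [0.371 0.675 0.03 ]
[101 256   7   5  26] [0.358 0.731 0.048]
```

```bash
python3 - <<'E'
import cv2,numpy as np
im=cv2.imread('pics/s7.png'); cv2.imwrite('pics/s7z.png',cv2.resize(im[100:300,200:450],None,fx=3.2,fy=3,interpolation=cv2.INTER_CUBIC))
im=cv2.imread('pics/w7.png'); c=im[80:330,380:640]; c=np.clip(c.astype(float)*1.3,0,255).astype(np.uint8); cv2.imwrite('pics/w7z.png',cv2.resize(c,None,fx=2.4,fy=2.4,interpolation=cv2.INTER_CUBIC))
im=cv2.imread('pics/w39z.png'); cv2.imwrite('pics/w39zz.png',np.clip((im/255.)**.5*255,0,255).astype(np.uint8))
E
python3 - <<'E'
import cv2,numpy as np
im=cv2.imread('pics/s7.png')
cv2.imwrite('pics/s7a.png',cv2.resize(im[180:400,0:320],None,fx=2.5,fy=2.5,interpolation=cv2.INTER_CUBIC))
cv2.imwrite('pics/s7b.png',cv2.resize(im[130:400,320:640],None,fx=2.2,fy=2.2,interpolation=cv2.INTER_CUBIC))
E
python3 - <<'E'
import cv2,numpy as np
a=cv2.imread('pics/w27.png')[120:250,180:400]; b=cv2.imread('pics/w14.png')[120:230,330:470]; c=cv2.imread('pics/w13.png')[130:250,340:480]; d=cv2.imread('pics/w26.png')[140:260,170:300]
f=lambda x:cv2.resize(x,(390,290),interpolation=cv2.INTER_CUBIC)
m=np.vstack([np.hstack([f(a),f(b)]),np.hstack([f(c),f(d)])]); cv2.imwrite('pics/m1.png',np.clip((m/255.)**.7*255,0,255).astype(np.uint8))
E
python3 - <<'E'
from pour import *
im=cv2.imread('pics/top0.png');hsv=cv2.cvtColor(im,cv2.COLOR_BGR2HSV)
for (u,v) in [(375,252),(380,251),(385,249),(426,250),(387,204),(396,210)]: print(hsv[v,u],end=' ')
print()
f,d=bot.camera('top'); im=f[:,:,::-1].copy();W=cloud('top',d); np.save('pics/t41W.npy',W); cv2.imwrite('pics/t41.png',im)
hsv=cv2.cvtColor(im,cv2.COLOR_BGR2HSV)
for nm,i2,W2 in (('now',im,W),('t0',cv2.imread('pics/top0.png'),np.load('pics/topW.npy'))):
    h=cv2.cvtColor(i2,cv2.COLOR_BGR2HSV)
    m=((h[...,0]>98)&(h[...,0]<122)&(h[...,1]>55)&(W2[...,2]<.12)).astype(np.uint8)
    n,l,s,c=cv2.connectedComponentsWithStats(m)
    print(nm,[(tuple(s[i,[0,1,4]]),tuple(W2[l==i].mean(0).round(2))) for i in range(1,n) if s[i,4]>3 ])
E
```

```text
[105 145 130] [104 144 140] [105 137 141] [105 135 136] [104 150 124] [105 142 129] 
now [((np.int32(299), np.int32(101), np.int32(180)), (np.float64(0.93), np.float64(0.05), np.float64(0.08))), ((np.int32(179), np.int32(105), np.int32(36)), (np.float64(0.89), np.float64(0.48), np.float64(0.08))), ((np.int32(285), np.int32(125), np.int32(19)), (np.float64(0.86), np.float64(0.11), np.float64(0.06))), ((np.int32(301), np.int32(124), np.int32(25)), (np.float64(0.87), np.float64(0.05), np.float64(0.06))), ((np.int32(290), np.int32(142), np.int32(24)), (np.float64(0.78), np.float64(0.08), np.float64(0.08))), ((np.int32(97), np.int32(144), np.int32(1011)), (np.float64(0.68), np.float64(0.69), np.float64(0.08))), ((np.int32(465), np.int32(151), np.int32(4)), (np.float64(0.8), np.float64(-0.54), np.float64(0.01))), ((np.int32(242), np.int32(152), np.int32(6)), (np.float64(0.75), np.float64(0.28), np.float64(0.05))), ((np.int32(464), np.int32(158), np.int32(4)), (np.float64(0.77), np.float64(-0.54), np.float64(0.01))), ((np.int32(101), np.int32(195), np.int32(203)), (np.float64(0.51), np.floa
[... 1314 characters left out ...]
, np.int32(21)), (np.float64(0.59), np.float64(-0.25), np.float64(0.02))), ((np.int32(393), np.int32(207), np.int32(22)), (np.float64(0.57), np.float64(-0.28), np.float64(0.02))), ((np.int32(373), np.int32(246), np.int32(72)), (np.float64(0.42), np.float64(-0.22), np.float64(0.02))), ((np.int32(423), np.int32(247), np.int32(27)), (np.float64(0.43), np.float64(-0.39), np.float64(0.02))), ((np.int32(159), np.int32(249), np.int32(7)), (np.float64(0.4), np.float64(0.55), np.float64(0.02))), ((np.int32(111), np.int32(251), np.int32(184)), (np.float64(0.37), np.float64(0.67), np.float64(0.03))), ((np.int32(102), np.int32(256), np.int32(26)), (np.float64(0.36), np.float64(0.73), np.float64(0.04)))]
```

Run:
```python
from pour import *
TC=bot.camera_params('wrist')['tool_from_camera']
tgt=np.array([.685,.02,.02])
res=[]
for cx in np.arange(.45,.76,.05):
  for cy in list(np.arange(-.45,-.15,.06))+list(np.arange(.15,.4,.06)):
    for cz in (.25,.32,.4):
      c=np.array([cx,cy,cz]); f=(tgt-c)/np.linalg.norm(tgt-c)
      for roll in range(0,360,45):
        zc=-f; h=np.array([0,0,1.]); xc=np.cross(h,zc); xc/=np.linalg.norm(xc); yc=np.cross(zc,xc)
        a=np.radians(roll); x2=np.cos(a)*xc+np.sin(a)*yc; y2=np.cross(zc,x2)
        Tc=np.eye(4);Tc[:3,:3]=np.stack([x2,y2,zc],1);Tc[:3,3]=c
        T=Tc@np.linalg.inv(TC)
        if T[2,3]<.2: continue
        q,co=ik(T[:3,3],T[:3,:3],n=3)
        if co<1e-6: res.append((cx,cy,cz,roll,T[:3,3].round(3),q.round(2)))
print(len(res))
for r in res: 
    # elevation
    print(*r, 'elev %.0f'%np.degrees(np.arcsin((r[2]-.02)/np.linalg.norm(np.array(r[:3])-tgt))))
```

```text
591
0.45 -0.45 0.25 180 [ 0.519 -0.311  0.212] [-0.9   0.74  0.44  1.74  0.77 -2.19] elev 24
0.45 -0.45 0.25 225 [ 0.5   -0.305  0.204] [-0.97  0.61  0.13  1.45  0.92 -2.92] elev 24
0.45 -0.45 0.32 180 [ 0.517 -0.315  0.266] [-0.87  0.67  0.52  1.79  0.69 -2.11] elev 30
0.45 -0.45 0.32 225 [ 0.498 -0.311  0.258] [-0.95  0.52  0.2   1.5   0.84 -2.84] elev 30
0.45 -0.45 0.32 270 [ 0.487 -0.316  0.242] [-1.04  0.59  0.11  1.52  1.02  2.5 ] elev 30
0.45 -0.45 0.4 180 [ 0.514 -0.321  0.33 ] [-0.85  0.62  0.67  1.9   0.6  -2.04] elev 36
0.45 -0.45 0.4 225 [ 0.494 -0.317  0.323] [-0.93  0.45  0.32  1.6   0.75 -2.78] elev 36
0.45 -0.45 0.4 270 [ 0.482 -0.324  0.307] [-1.03  0.49  0.21  1.59  0.94  2.57] elev 36
0.45 -0.45 0.4 315 [ 0.485 -0.338  0.292] [-1.06  0.72  0.39  1.94  1.02  1.47] elev 36
0.45 -0.39 0.25 180 [ 0.526 -0.257  0.206] [-0.83  0.6   0.21  1.5   0.78 -2.01] elev 26
0.45 -0.39 0.32 0 [ 0.509 -0.288  0.213] [-0.98  0.92  0.4   2.05  1.04  0.51] elev 32
0.45 -0.39 0.32 135 [ 0.538 -0.275  0.252] [-0.79  0.79  0.66  1.95  0.67 -1.34] elev 32
0.45 -0.39 0.32 180 [ 0.523 -0.262
[... 28230 characters left out ...]
01] elev 69
0.75 0.15 0.4 180 [0.714 0.077 0.263] [ 0.13  0.8   0.98  1.8  -0.06  2.17] elev 69
0.75 0.21 0.32 180 [0.715 0.106 0.204] [ 0.25  0.94  1.08  1.88 -0.25  2.17] elev 56
0.75 0.21 0.4 90 [0.7   0.149 0.261] [ 0.43  0.79  0.86  1.76 -0.55 -2.42] elev 62
0.75 0.21 0.4 135 [0.703 0.13  0.27 ] [ 0.33  0.71  0.79  1.66 -0.34  2.97] elev 62
0.75 0.27 0.32 90 [0.698 0.177 0.201] [ 0.52  0.96  0.93  1.85 -0.7  -2.35] elev 49
0.75 0.27 0.32 135 [0.702 0.161 0.214] [ 0.43  0.86  0.87  1.75 -0.52  3.02] elev 49
0.75 0.27 0.4 135 [0.705 0.173 0.281] [ 0.42  0.83  1.02  1.85 -0.43  2.99] elev 56
0.75 0.32999999999999996 0.32 135 [0.705 0.209 0.226] [ 0.52  1.04  1.23  2.02 -0.58  3.08] elev 43
```

```bash
cat > view.py <<'E'
from h import *
from kin import *
import numpy as np
from workcell import bot
def viewT(c,tgt,roll):
    c=np.array(c,float);tgt=np.array(tgt,float)
    f=(tgt-c)/np.linalg.norm(tgt-c);zc=-f
    xc=np.cross([0,0,1],zc);xc/=np.linalg.norm(xc);yc=np.cross(zc,xc)
    r=np.radians(roll);x2=np.cos(r)*xc+np.sin(r)*yc;y2=np.cross(zc,x2)
    T=np.eye(4);T[:3,0]=x2;T[:3,1]=y2;T[:3,2]=zc;T[:3,3]=c
    return T@np.linalg.inv(np.array(bot.camera_params("wrist")["tool_from_camera"]))
E
python3 - <<'E'
from view import *
import cv2
st()
for n in("top","scene"):
    im,d=bot.camera(n); cv2.imwrite(f"pics/{n}40.png",im[:,:,::-1])
T=viewT((0.65,-0.21,0.40),(0.685,0.02,0.02),0)
print(T[:3,3]); print(rel(T[:3,3],T[:3,:3]))
E
```

```text
clk 60.57 p [ 0.6636 -0.0691  0.3485] x [ 0.001 -0.    -1.   ] z [0.846 0.533 0.001] zyaw 32.2 f [-0.   0.1  0.5] g 0.0301 q [-0.104  0.635  0.914  1.849 -0.     0.905]
[ 0.65932214 -0.15190793  0.25150634]
t [ 0.393 -0.271 -0.192] w [ 1.346 -0.59   1.603] rows>=8.7
(array([ 0.39269026, -0.27076987, -0.19164477]), array([ 1.34579314, -0.58990914,  1.60349339]))
```

```bash
sed -n 1,80p h.py; ls pics | tr '\n' ' '
```

```text
import numpy as np, cv2
from workcell import bot
from scipy.spatial.transform import Rotation as R
def cloud(name,d,p=None,T=None):
    p=p or bot.camera_params(name)
    K=np.array([[p['fx'],0,p['cx']],[0,p['fy'],p['cy']],[0,0,1]])
    h,w=d.shape
    u,v=np.meshgrid(np.arange(w),np.arange(h))
    uv=np.stack([u,v],-1).reshape(-1,1,2).astype(np.float64)
    n=cv2.undistortPoints(uv,K,p['dist']).reshape(h,w,2)
    P=np.stack([n[...,0]*d,-n[...,1]*d,-d],-1)
    if T is None: T=p['T']
    W=P@T[:3,:3].T+T[:3,3]
    W[d==0]=np.nan
    return W
def wristT(o):
    T=np.eye(4);T[:3,:3]=R.from_quat(o['tool_rot']).as_matrix();T[:3,3]=o['eef_pos']
    return T@bot.camera_params('wrist')['tool_from_camera']
def px2w(name,u,v,z):
    p=bot.camera_params(name)
    K=np.array([[p['fx'],0,p['cx']],[0,p['fy'],p['cy']],[0,0,1]])
    n=cv2.undistortPoints(np.array([[[u,v]]],float),K,p['dist']).reshape(2)
    r=p['T'][:3,:3]@np.array([n[0],-n[1],-1]); o=p['T'][:3,3]
    return o+r*(z-o[2])/r[2]
def w2px(name,P,T=None):
    p=bot.camera_params(name); K=np.array([[p['fx'],0,p['cx']],[0,p['fy'],p['cy']],
[... 2531 characters left out ...]
ite(f'pics/{save}.png',cv2.resize(im[100:300,150:450],None,fx=2.6,fy=2.6))
m1.png s10.png s38.png s40.png s40z.png s7.png s7a.png s7b.png s7z.png scene0.npy scene0.png scene40.png t15.png t18.png t20.png t21.png t31.png t34.png t38.png t40.png t41.png t41W.npy t6.png t7.png t8.png t_left.png t_right.png top0.npy top0.png top40.png topW.npy w1.png w10.png w11.png w12.png w13.png w14.png w15.png w16.png w17.png w19.png w2.png w20.png w21.png w22.png w23.png w24.png w25.png w26.png w27.png w28.png w29.png w3.png w30.png w32.png w33.png w34.png w35.png w36.png w37.png w38.png w39.png w39z.png w39zz.png w4.png w5.png w6.png w7.png w7z.png w9.png wrist0.npy wrist0.png yaw28.png yaw30.png yaw32.png
```

View pics/scene40.png

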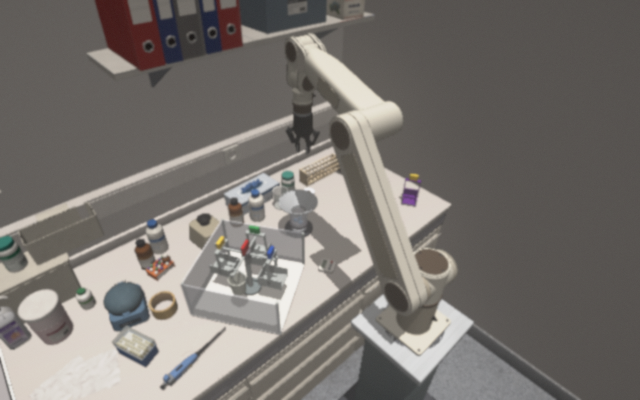

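Run:
```python
from view import *
from scipy.spatial.transform import Rotation as R
T=viewT((0.65,-0.21,0.40),(0.685,0.02,0.02),0)
p0,R0=cur()
w=R.from_matrix(R0.T@T[:3,:3]).as_rotvec()
pm=p0+(T[:3,3]-p0)*.5+[0,0,.02]; Rm=R0@R.from_rotvec(w/2).as_matrix()
rel(pm,Rm); q,c=ik(pm,Rm,bot.get_obs()['joint_pos'],3);print(q.round(2),c)
rel(T[:3,3],T[:3,:3],(pm,Rm))
```

```text
t [ 0.116 -0.136 -0.096] w [ 0.673 -0.295  0.802] rows>=4.4
[-0.34  0.77  1.02  1.98  0.39  0.98] 1.4509859268656676e-26
t [ 0.184 -0.257 -0.063] w [ 0.673 -0.295  0.802] rows>=4.4
```

>>> apply_moves:
  targets: [0.03,-0.034,-0.024,0.17,-0.07,0.2,0.35,0.06,-0.068,-0.048,0.34,-0.15,0.4,0.35,0.09,-0.1,-0.07,0.5,-0.22,0.6,0.35,0.116,-0.136,-0.096,0.673,-0.295,0.802,0.35,0.116,-0.136,-0.096,0.673,-0.295,0.802,0.35]

```text
clock: 61.08
eef_pos: [0.6607, -0.1153, 0.3169]
tool_rot: [0.077, 0.677, 0.223, 0.697]
ft_force: [1.1, -0.2, -1.1]
grip_width: 0.0299
```

>>> apply_moves:
  targets: [0.045,-0.064,-0.016,0.17,-0.07,0.2,0.35,0.09,-0.128,-0.03,0.34,-0.15,0.4,0.35,0.135,-0.19,-0.045,0.5,-0.22,0.6,0.35,0.184,-0.257,-0.063,0.673,-0.295,0.802,0.35,0.184,-0.257,-0.063,0.673,-0.295,0.802,0.35,0.184,-0.257,-0.063,0.673,-0.295,0.802,0.35]

```text
clock: 61.58
eef_pos: [0.6577, -0.1546, 0.2468]
tool_rot: [0.34, 0.624, 0.235, 0.663]
ft_force: [0.5, -0.7, -0.3]
grip_width: 0.0296
```

Run:
```python
from view import *
st(); im,W,T=wpic("v1"); np.save("pics/v1W.npy",W)
```

```text
clk 61.58 p [ 0.6577 -0.1546  0.2468] x [ 0.11   0.736 -0.668] z [ 0.988 -0.156 -0.01 ] zyaw -9.0 f [ 0.5 -0.7 -0.3] g 0.0296 q [-0.544  0.875  0.819  1.92   0.757  1.025]
```

View pics/v1.png

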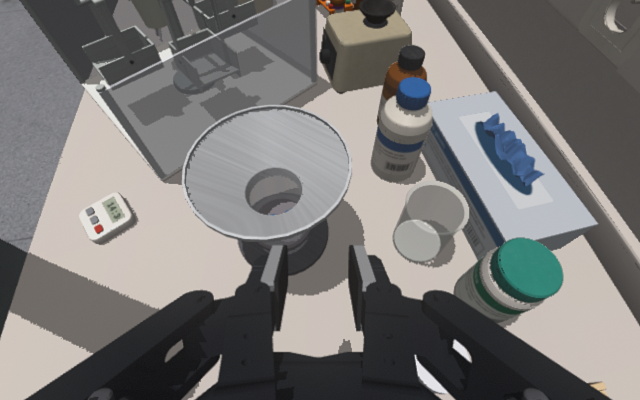

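Run:
```python
import cv2
a=cv2.imread("pics/v1.png")
cv2.imwrite("pics/v1z.png",cv2.resize(a[0:200,60:330],None,fx=2.9,fy=2.9,interpolation=cv2.INTER_CUBIC))
t=cv2.imread("pics/top0.png");u=cv2.imread("pics/top40.png")
import numpy as np
cv2.imwrite("pics/tt.png",np.hstack([t,u])[:, :][::1] if 0 else cv2.resize(u,None,fx=1.25,fy=1.25))
```

```text
(no output)
```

View pics/v1z.png

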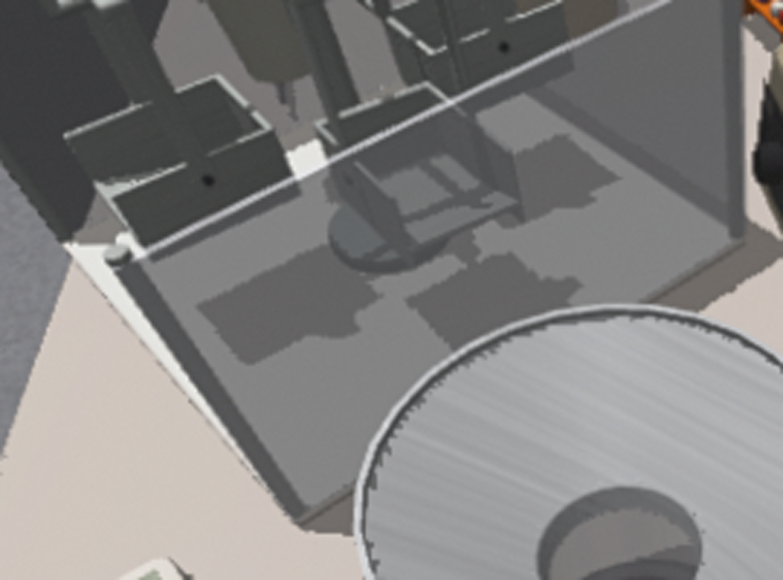

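View pics/tt.png

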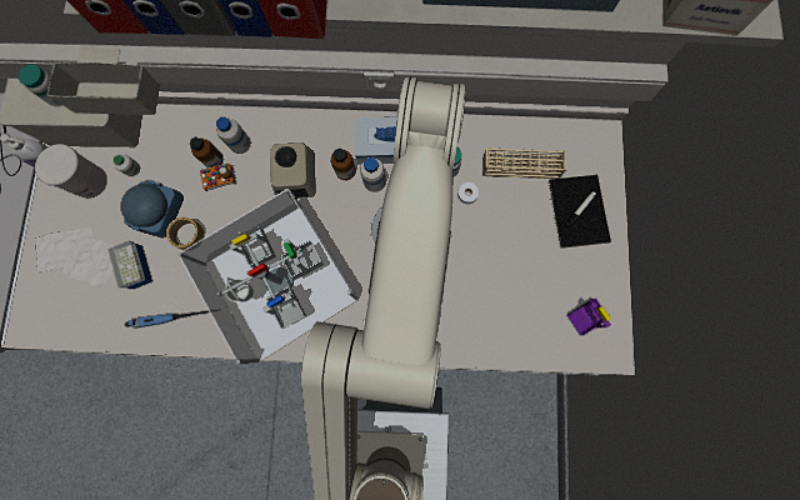

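View pics/w39zz.png

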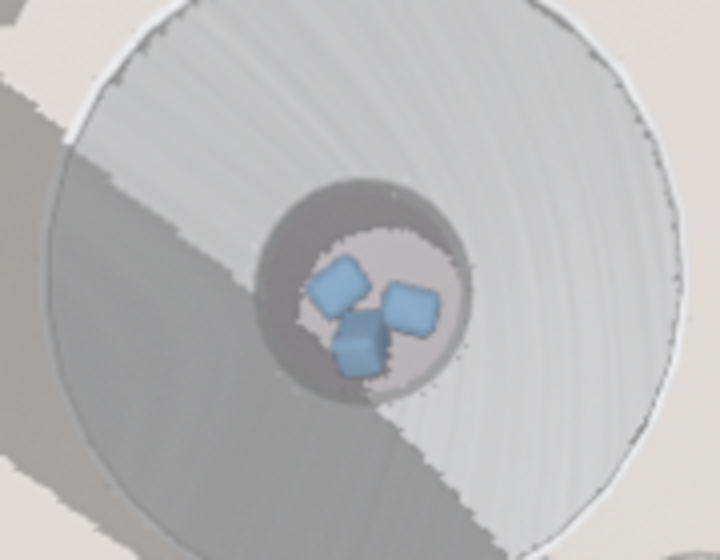

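View pics/w7z.png

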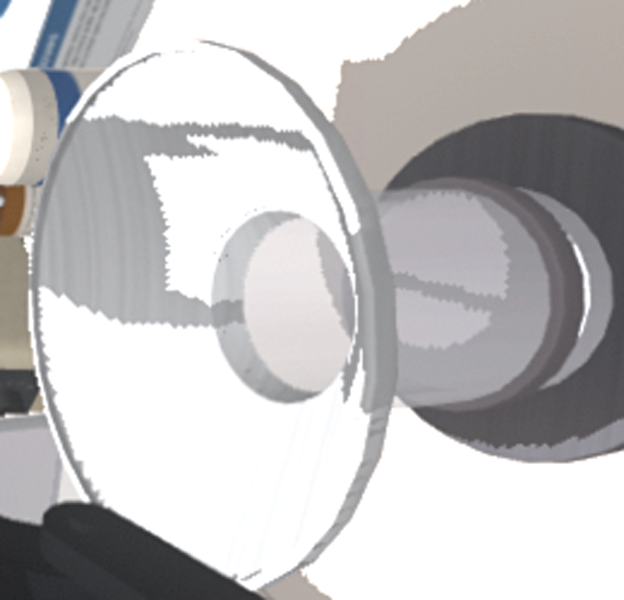

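View pics/w19.png

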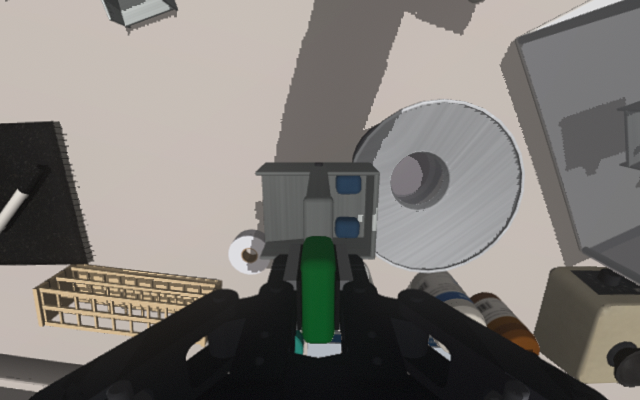

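```bash
cat log.txt | wc -l; ls -la --time-sort pics | head -70 | awk '{print $8,$9}' | tr '\n' ';'
```

```text
69ls: unrecognized option '--time-sort'
Try 'ls --help' for more information.
```

View pics/w7.png

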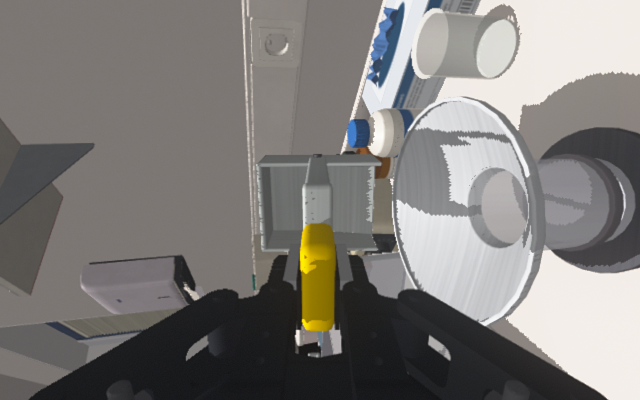

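View pics/w6.png

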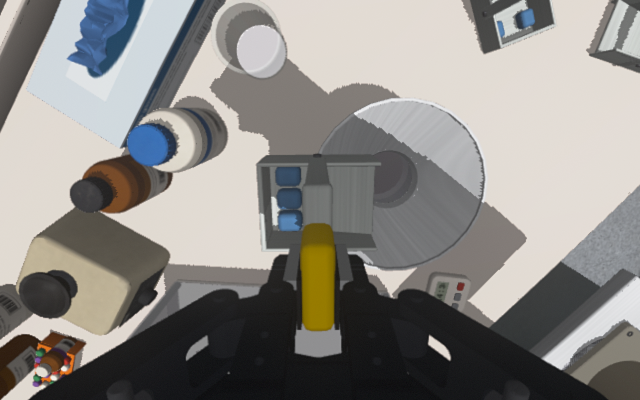

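View pics/s7.png

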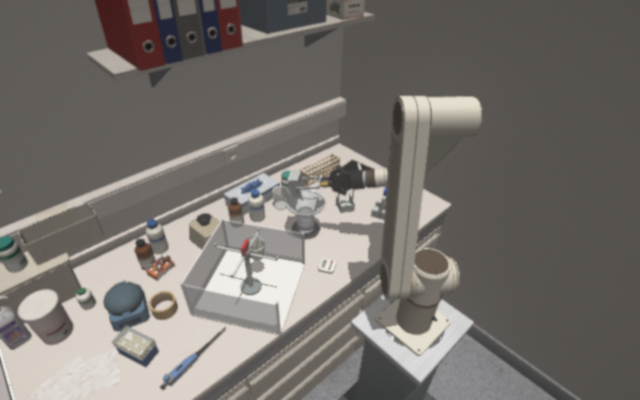

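```bash
cat pour.py; sed -n 8,24p log.txt
```

```text
import numpy as np
from h import *
from kin import *
def pour(jar,dang,phi,s,lipoff=.03,lipz=.19):
    a=np.radians(dang);d=np.array([np.cos(a),np.sin(a),0]);up=np.array([0,0,1.])
    f=np.radians(phi)
    sx=np.cos(f)*d-np.sin(f)*up; sz=np.sin(f)*d+np.cos(f)*up
    lip=np.array([*jar,lipz])-d*lipoff
    grip=lip-.045*sx+.124*sz
    x=-sz; z=s*sx; y=np.cross(z,x)
    return grip+.019*x,np.stack([x,y,z],1)
([-0.10229202635565446, -0.22481729901287797, -0.41879186855788253, 0.8867107189988739, 0.06626389405086107, 1.0665455599872538], [0.46557723460482897, -0.027589668370493252, 0.2973535890068302], [-0.17195294548282117, 0.5002511152675243, 0.11291712963847612, 0.8410890131535351])
([-0.4062666078395179, 0.1996101047670383, 0.20510010355626018, 1.5808109922285631, -0.0001221188992316221, 0.7475029218072928], [0.4476504995003321, -0.19261947073204097, 0.32945781936031515], [-0.14548746589246192, 0.6931205722492827, 0.14726228337585748, 0.6904571597774517])
([-0.4504930532267524, 0.3085772894663749, -0.2178343434568558, 1.0464178435363232, 0.0009659340383017182, 0.6984638817415005], [0.
[... 3344 characters left out ...]
0.5845046224295468, -0.04291887603959295, 0.32365531138785486], [0.8943137068103534, 0.307420493163623, -0.30697532361686286, 0.10705972578183774])
([-0.1531778754819272, 0.24337938133013415, 0.19366042145029783, 1.221184101945181, 0.3056751216731537, -2.3494501078304744], [0.632289158544402, -0.005200899876062414, 0.33461722143067424], [0.7936474651819803, 0.27610251595936713, -0.5114649429389768, 0.17970730045146746])
([0.2051140795698362, 0.1912216864588779, 0.13806331716944703, 1.5226373262411874, 0.004480230045437184, -1.9740574932724968], [0.47260151590656146, 0.09970879850489998, 0.3073089289109062], [-0.6730391163095081, -0.21353743106904716, 0.6762435054572562, -0.2100353179268438])
```

```bash
python3 - <<'E'
import cv2,numpy as np
L=[cv2.imread(f"pics/w{k}.png") for k in (9,10,11,12)]
g=np.vstack([np.hstack(L[:2]),np.hstack(L[2:])])
cv2.imwrite("pics/mm.png",cv2.resize(g,(800,500),interpolation=cv2.INTER_AREA))
for n in("t6","t7","t8","t15","t18","t20","t31"): print(n,cv2.imread(f"pics/{n}.png").shape)
E
grep -n "" log.txt | wc -l
```

```text
t6 (600, 750, 3)
t7 (600, 750, 3)
t8 (600, 750, 3)
t15 (520, 780, 3)
t18 (520, 780, 3)
t20 (520, 780, 3)
t31 (520, 780, 3)
69
```

View pics/mm.png

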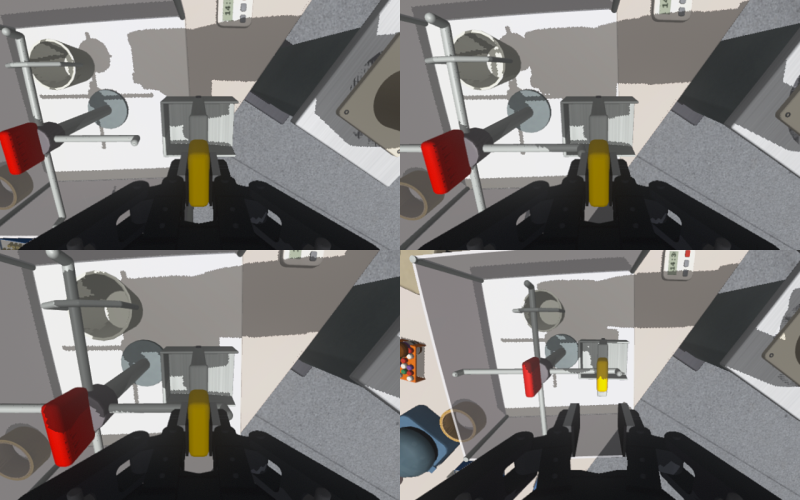

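View pics/t8.png

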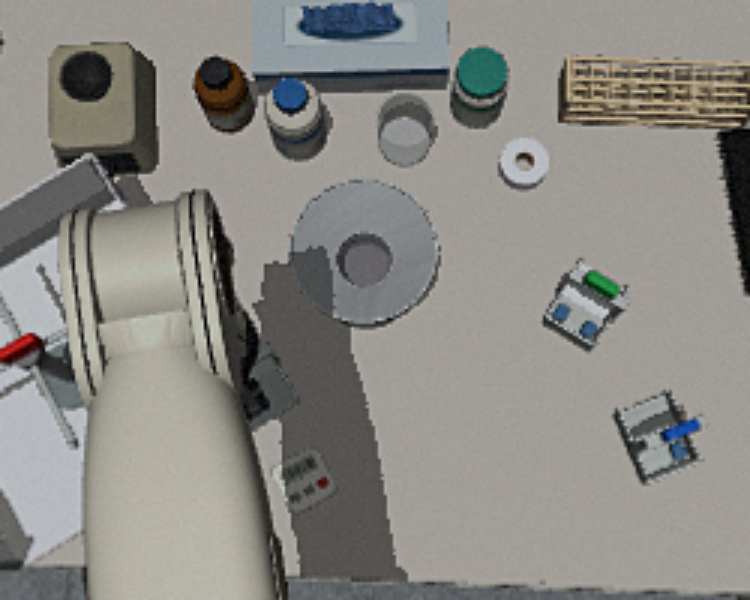

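View pics/s7z.png

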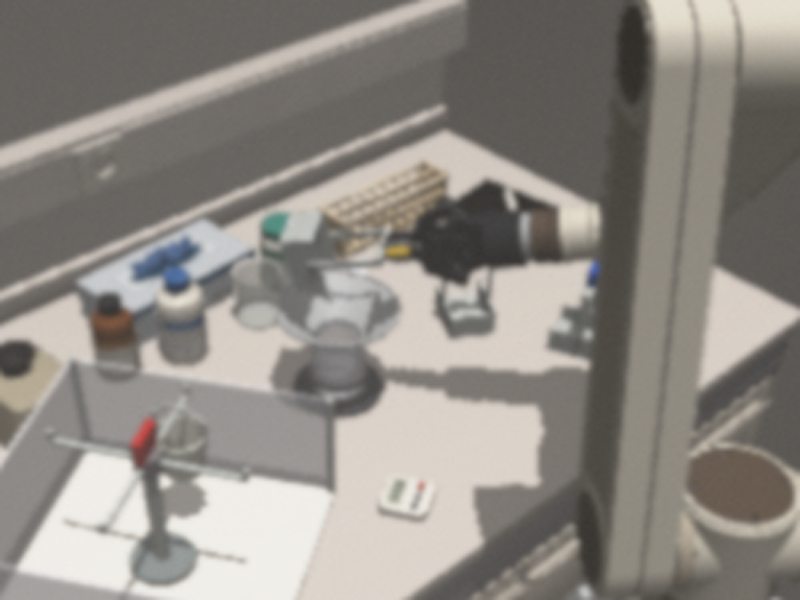

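Run:
```python
from view import *
from scipy.spatial.transform import Rotation as R
p0,R0=cur(); q=bot.get_obs()['joint_pos']
for roll in (225,):
  for c in ((0.60,0.27,0.32),(0.62,0.24,0.34),(.66,.24,.34)):
    T=viewT(c,(0.66,0.02,0.03),roll)
    w=R.from_matrix(R0.T@T[:3,:3]).as_rotvec(); qq,co=ik(T[:3,3],T[:3,:3],[.45,.88,.89,1.88,-.47,1.06],3)
    print(c,T[:3,3].round(3),T[:3,0].round(2),(w/.5).round(2),qq.round(2),co)
c=(0.60,0.27,0.32);T=viewT(c,(0.66,0.02,0.03),225)
w=R.from_matrix(R0.T@T[:3,:3]).as_rotvec()
pb,Rb=p0,R0;qs=q
n=int(np.ceil(abs(w/.5).max()/.95));print(n)
for k in range(1,n+1):
    s=k/n;P=p0+(T[:3,3]-p0)*s+[0,0,.1*4*s*(1-s)];Rm=R0@R.from_rotvec(w*s).as_matrix()
    qs,co=ik(P,Rm,qs,3);print(P.round(3),Rm[:,0].round(2),qs.round(2),co)
    rel(P,Rm,(pb,Rb));pb,Rb=P,Rm
```

```text
(0.6, 0.27, 0.32) [0.647 0.158 0.215] [-0.08 -0.52 -0.85] [-1.82  1.51 -2.48] [ 0.44  0.89  0.92  1.93 -0.45  1.14] 1.5168949672562458e-28
(0.62, 0.24, 0.34) [0.659 0.136 0.223] [-0.13 -0.43 -0.9 ] [-1.75  1.45 -2.27] [ 0.36  0.9   0.99  1.96 -0.36  1.09] 3.0495895129251565e-19
(0.66, 0.24, 0.34) [0.679 0.132 0.222] [-0.2  -0.39 -0.9 ] [-1.38  1.35 -2.24] [ 0.33  1.04  1.28  2.13 -0.31  1.22] 0.00038449494610945487
3
[ 0.655 -0.05   0.327] [-0.12  0.39 -0.91] [-0.24  0.84  1.16  2.12  0.36  1.06] 2.6680168061549594e-17
t [ 0.096  0.503 -0.081] w [-0.607  0.503 -0.827] rows>=4.6
[0.651 0.054 0.315] [-0.19 -0.07 -0.98] [ 0.11  0.85  1.21  2.13 -0.05  1.1 ] 1.5834208395259407e-19
t [0.208 0.353 0.083] w [-0.607  0.503 -0.827] rows>=4.6
[0.647 0.158 0.215] [-0.08 -0.52 -0.85] [ 0.44  0.89  0.92  1.93 -0.45  1.14] 5.69868065631781e-18
t [0.366 0.337 0.294] w [-0.607  0.503 -0.827] rows>=4.6
```

>>> apply_moves:
  targets: [0.02,0.13,-0.02,-0.15,0.125,-0.2,0.2,0.05,0.25,-0.04,-0.3,0.25,-0.41,0.2,0.07,0.38,-0.06,-0.45,0.375,-0.62,0.2,0.096,0.503,-0.081,-0.607,0.503,-0.827,0.2,0.096,0.503,-0.081,-0.607,0.503,-0.827,0.2,0.096,0.503,-0.081,-0.607,0.503,-0.827,0.2]

```text
clock: 62.13
eef_pos: [0.6569, -0.0416, 0.3343]
tool_rot: [0.06, 0.71, 0.23, 0.663]
ft_force: [0.7, 0.3, -0.2]
grip_width: 0.0169
```

>>> apply_moves:
  targets: [0.05,0.09,0.02,-0.15,0.125,-0.2,0.2,0.1,0.18,0.04,-0.3,0.25,-0.41,0.2,0.15,0.26,0.06,-0.45,0.375,-0.62,0.2,0.208,0.353,0.083,-0.607,0.503,-0.827,0.2,0.208,0.353,0.083,-0.607,0.503,-0.827,0.2,0.208,0.353,0.083,-0.607,0.503,-0.827,0.2]

```text
clock: 62.63
eef_pos: [0.6509, 0.0603, 0.3151]
tool_rot: [-0.211, 0.745, 0.201, 0.6]
ft_force: [-0.4, 0.3, 0.3]
grip_width: 0.0167
```

>>> apply_moves:
  targets: [0.09,0.085,0.07,-0.15,0.125,-0.2,0.2,0.18,0.17,0.15,-0.3,0.25,-0.41,0.2,0.27,0.25,0.22,-0.45,0.375,-0.62,0.2,0.366,0.337,0.294,-0.607,0.503,-0.827,0.2,0.366,0.337,0.294,-0.607,0.503,-0.827,0.2,0.366,0.337,0.294,-0.607,0.503,-0.827,0.2]

```text
clock: 63.13
eef_pos: [0.6449, 0.1608, 0.2102]
tool_rot: [-0.468, 0.72, 0.155, 0.489]
ft_force: [-0.5, -0.7, 0.5]
grip_width: 0.0172
```

Run:
```python
from view import *
st(); im,W,T=wpic("v2"); np.save("pics/v2W.npy",W)
```

```text
clk 63.13 p [0.6449 0.1608 0.2102] x [-0.085 -0.522 -0.849] z [ 0.558  0.681 -0.474] zyaw 50.7 f [-0.5 -0.7  0.5] g 0.0172 q [ 0.444  0.897  0.914  1.928 -0.45   1.141]
```

View pics/v2.png

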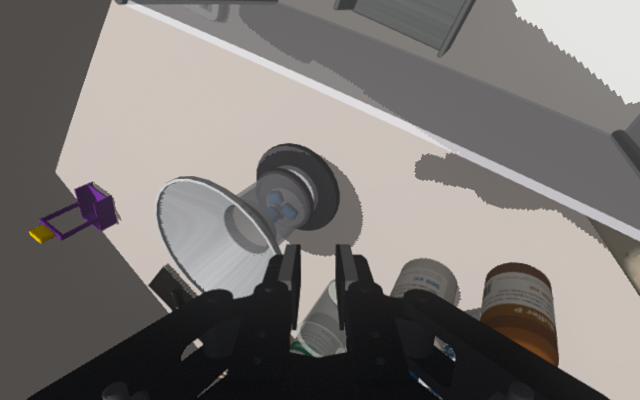

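Run:
```python
import cv2,numpy as np
# enlarged scene40 around right front floor
a=cv2.imread("pics/scene40.png"); b=cv2.imread("pics/scene0.png")
c=np.vstack([b[180:400,290:600],a[180:400,290:600]])
cv2.imwrite("pics/fl.png",cv2.resize(c,None,fx=1.35,fy=1.35,interpolation=cv2.INTER_CUBIC))
for n in ["scene0","scene40","s10","s38","top0","top40"]:
    im=cv2.imread(f"pics/{n}.png")
    if im.shape!=(400,640,3): print(n,im.shape);continue
    h=cv2.cvtColor(im,cv2.COLOR_BGR2HSV); m=((h[...,0]>95)&(h[...,0]<120)&(h[...,1]>90)&(h[...,2]>50)).astype(np.uint8)
    k,l,s,ce=cv2.connectedComponentsWithStats(m)
    print(n,[(int(s[i,4]),tuple(ce[i].astype(int))) for i in range(1,k) if 3<=s[i,4]<400])
```

```text
scene0 [(364, (np.int64(210), np.int64(30))), (215, (np.int64(167), np.int64(27))), (161, (np.int64(172), np.int64(53))), (12, (np.int64(254), np.int64(183))), (10, (np.int64(247), np.int64(187))), (46, (np.int64(151), np.int64(222)))]
scene40 [(3, (np.int64(200), np.int64(1))), (361, (np.int64(210), np.int64(30))), (219, (np.int64(167), np.int64(27))), (157, (np.int64(173), np.int64(53))), (22, (np.int64(254), np.int64(184))), (16, (np.int64(246), np.int64(187))), (35, (np.int64(254), np.int64(191))), (46, (np.int64(151), np.int64(222))), (43, (np.int64(270), np.int64(250)))]
s10 (600, 750, 3)
s38 (600, 750, 3)
top0 [(85, (np.int64(177), np.int64(98))), (332, (np.int64(316), np.int64(106))), (91, (np.int64(296), np.int64(130))), (29, (np.int64(117), np.int64(146))), (3, (np.int64(297), np.int64(147))), (271, (np.int64(125), np.int64(169))), (18, (np.int64(386), np.int64(203))), (20, (np.int64(395), np.int64(209))), (52, (np.int64(426), np.int64(242))), (67, (np.int64(379), np.int64(250))), (22, (np.int64(425), np.int64(249))), (171, (np.int64(123), np.int64(255))), (17, (np.int64(104), np.int64(258)))]
top40 [(84, (np.int64(177), np.int64(98))), (166, (np.int64(308), np.int64(106))), (90, (np.int64(296), np.int64(130))), (24, (np.int64(117), np.int64(146))), (256, (np.int64(125), np.int64(169))), (3, (np.int64(99), np.int64(170))), (70, (np.int64(219), np.int64(240))), (169, (np.int64(123), np.int64(255))), (17, (np.int64(104), np.int64(258)))]
```

View pics/fl.png

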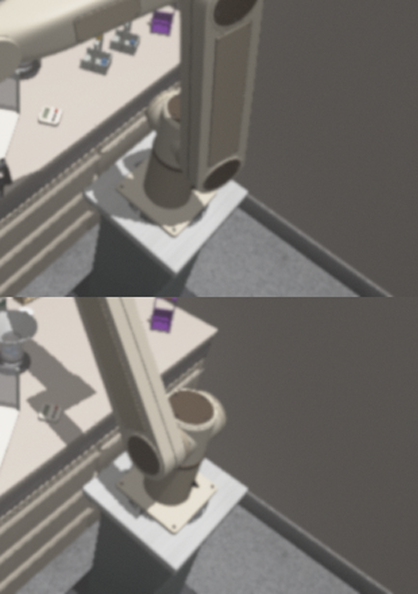

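Run:
```python
import cv2,numpy as np
a=cv2.imread("pics/scene40.png"); b=cv2.imread("pics/scene0.png")
from workcell import bot
im,d=bot.camera("scene"); im=im[:,:,::-1].copy(); cv2.imwrite("pics/scene41.png",im); np.save("pics/scene41d.npy",d)
t,dt=bot.camera("top"); t=t[:,:,::-1].copy(); cv2.imwrite("pics/top42.png",t); np.save("pics/top42d.npy",dt)
f=lambda x:cv2.resize(x[150:260,190:350],None,fx=4.8,fy=4.8,interpolation=cv2.INTER_CUBIC)
g=np.vstack([f(b),f(im)]); cv2.imwrite("pics/cmp.png",cv2.resize(g,None,fx=.56,fy=.56))
cv2.imwrite("pics/t42z.png",cv2.resize(t[60:260,200:480],None,fx=2.8,fy=2.8,interpolation=cv2.INTER_CUBIC))
```

```text
(no output)
```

View pics/cmp.png

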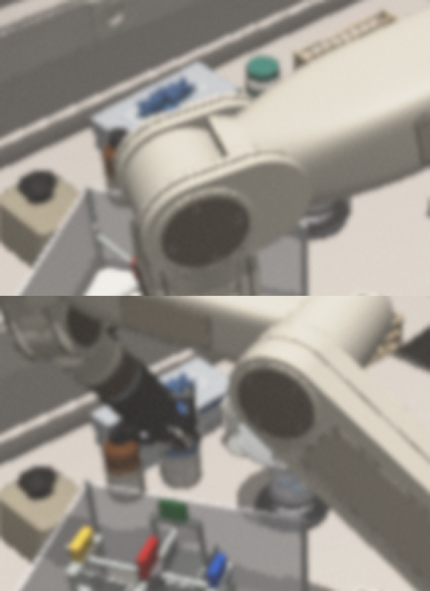

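View pics/t42z.png

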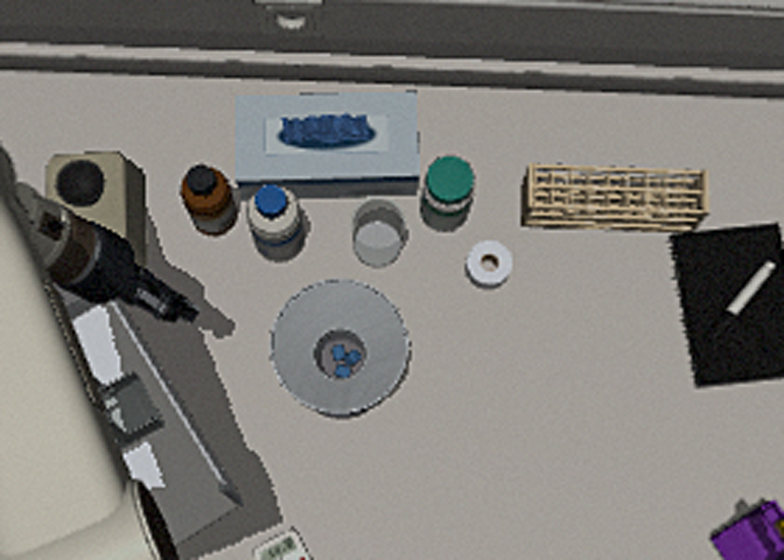

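Run:
```python
import cv2
a=cv2.imread("pics/v2.png"); cv2.imwrite("pics/v2z.png",cv2.resize(a[130:260,200:370],None,fx=4.6,fy=4.6,interpolation=cv2.INTER_CUBIC))
```

```text
(no output)
```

View pics/v2z.png

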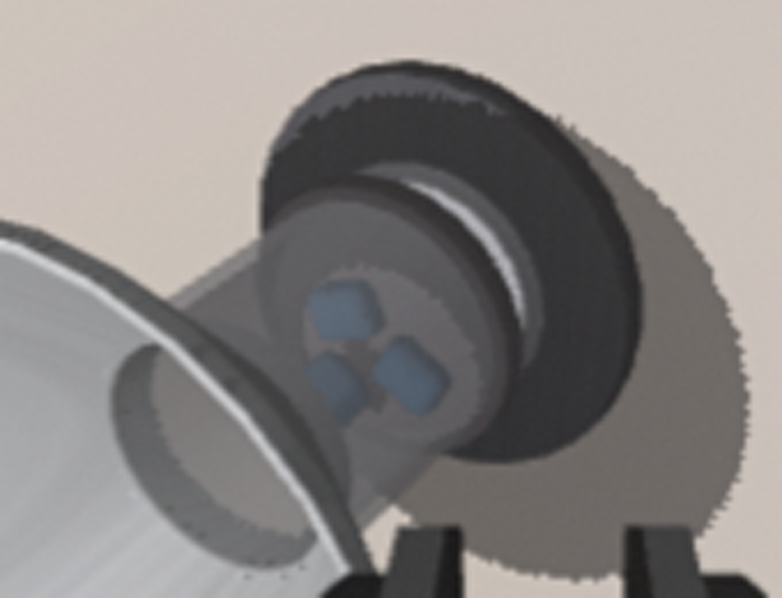

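View pics/w38.png

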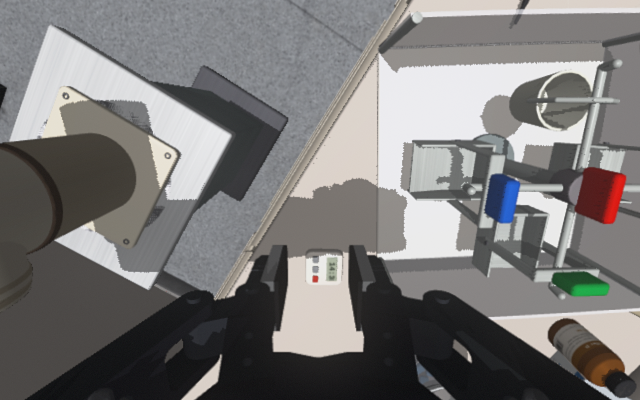

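Run:
```python
import cv2,numpy as np
from h import cloud
ims={n:cv2.imread(f"pics/{n}.png") for n in("top0","top40","top42","scene0","scene40","scene41")}
for n,im in ims.items():
    h=cv2.cvtColor(im,cv2.COLOR_BGR2HSV).astype(int)
    m=((h[...,0]>97)&(h[...,0]<118)&(h[...,1]>60)&(h[...,2]>45)).astype(np.uint8)
    k,l,s,ce=cv2.connectedComponentsWithStats(m)
    print(n,[(int(s[i,4]),*map(int,ce[i])) for i in range(1,k) if 3<=s[i,4]<120 and (ce[i][1]>130)])
W0=np.load("pics/topW.npy") if 0 else None
d0=np.load("pics/top0.npy",allow_pickle=True); print(d0.shape,d0.dtype)
d=np.load("pics/top42d.npy"); W=cloud("top",d)
m=(W[...,2]>.009)&(W[...,2]<.03)&(W[...,0]>.33)&(W[...,0]<.95)
k,l,s,ce=cv2.connectedComponentsWithStats(m.astype(np.uint8))
for i in range(1,k):
    if s[i,4]>=8: print(s[i,4],ce[i].round(0),np.nanmean(W[l==i],0).round(3))
```

```text
top0 [(94, 296, 130), (3, 305, 144), (14, 296, 146), (20, 386, 203), (22, 395, 209), (3, 114, 224), (3, 106, 227), (3, 101, 229), (84, 426, 244), (71, 379, 250), (21, 104, 258)]
top40 [(94, 296, 130), (13, 296, 146), (3, 101, 229), (78, 219, 240), (22, 104, 257)]
top42 [(97, 296, 130), (12, 295, 146), (3, 303, 145), (70, 322, 188), (4, 114, 224), (3, 106, 227), (3, 101, 229), (21, 104, 258)]
scene0 [(109, 251, 186), (4, 387, 210), (58, 151, 222), (11, 366, 225), (68, 139, 357), (19, 165, 377)]
scene40 [(57, 151, 222), (59, 270, 251), (83, 141, 357), (18, 165, 377)]
scene41 [(28, 255, 182), (15, 256, 190), (58, 151, 222), (63, 269, 250), (68, 138, 358), (7, 153, 351), (19, 165, 377)]
(400, 640) float32
114 [ 12. 106.] [0.922 1.209 0.012]
156 [ 88. 114.] [0.898 0.897 0.02 ]
1623 [  8. 172.] [0.66  1.168 0.013]
13 [ 40. 114.] [0.888 1.081 0.023]
435 [506. 201.] [ 0.625 -0.679  0.02 ]
18 [251. 127.] [0.865 0.266 0.022]
98 [327. 128.] [ 0.871 -0.02   0.02 ]
49 [107. 136.] [0.812 0.807 0.019]
10 [288. 130.] [0.861 0.126 0.019]
8 [406. 132.] [ 0.871 -0.316  0.015]
102 [ 79. 148.] [0.758 0.9
[... 736 characters left out ...]
 48. 195.] [0.576 0.998 0.011]
48 [ 85. 198.] [0.574 0.858 0.013]
8 [ 30. 195.] [0.574 1.065 0.011]
181 [ 64. 210.] [0.525 0.926 0.012]
116 [115. 215.] [0.512 0.73  0.019]
215 [173. 216.] [0.519 0.521 0.014]
13 [ 84. 206.] [0.544 0.855 0.011]
8 [ 77. 208.] [0.534 0.881 0.01 ]
11 [260. 209.] [0.559 0.209 0.011]
9 [ 30. 211.] [0.517 1.056 0.01 ]
10 [ 82. 212.] [0.52  0.858 0.011]
36 [ 83. 218.] [0.499 0.853 0.011]
333 [262. 231.] [0.478 0.195 0.011]
32 [ 72. 223.] [0.48  0.89  0.011]
80 [186. 247.] [0.41  0.462 0.015]
9 [269. 242.] [0.441 0.167 0.011]
132 [463. 259.] [ 0.406 -0.518  0.015]
200 [135. 254.] [0.377 0.635 0.023]
306 [301. 260.] [0.382 0.051 0.016]
8 [101. 259.] [0.354 0.758 0.02 ]
```

```bash
python3 - <<'E'
import cv2,numpy as np
L=[cv2.resize(cv2.imread(f"pics/{n}.png"),(400,266)) for n in("t15","t18","t20","t21","t31","t34")]
cv2.imwrite("pics/mm2.png",np.vstack([np.hstack(L[0:2]),np.hstack(L[2:4])]))
cv2.imwrite("pics/mm3.png",np.hstack(L[4:6]))
E
ls -la --full-time pics | awk '{print $7,$9}' | sort | cut -c1-8,19- | tr '\n' ';'
```

```text
;00:00:44 yaw28.png;00:00:44 yaw30.png;00:00:44 yaw32.png;00:02:01 w1.png;00:03:04 w2.png;00:06:45 w3.png;00:07:07 w4.png;00:07:47 w5.png;00:09:07 t6.png;00:09:36 w6.png;00:10:29 w7.png;00:10:30 t7.png;00:10:31 s7.png;00:11:23 t8.png;00:11:40 w9.png;00:11:59 w10.png;00:12:00 s10.png;00:12:19 w11.png;00:12:36 w12.png;00:13:04 w13.png;00:14:04 w14.png;00:14:39 t15.png;00:14:54 w15.png;00:15:12 w16.png;00:15:27 w17.png;00:15:48 t18.png;00:16:38 w19.png;00:17:08 t20.png;00:17:09 w20.png;00:17:45 w21.png;00:17:46 t21.png;00:18:40 w22.png;00:19:24 w23.png;00:19:43 w24.png;00:20:06 w25.png;00:20:42 w26.png;00:21:34 w27.png;00:22:12 w28.png;00:22:40 w29.png;00:23:09 w30.png;00:23:40 t31.png;00:24:13 w32.png;00:24:59 w33.png;00:25:30 w34.png;00:25:31 t34.png;00:26:15 w35.png;00:26:32 w36.png;00:26:47 w37.png;00:27:26 w38.png;00:27:27 t38.png;00:27:27 s38.png;00:29:03 w39.png;00:29:03 w39z.png;00:31:03 t40.png;00:31:04 s40.png;00:31:04 s40z.png;00:31:31 s7z.png;00:31:31 w7z.png;00:31:31 w39zz.png;00:32:13 s7a.png;00:32:13 s7b.png;00:32:39 m1.png;00:33:03 t41W.npy;00:33:03 t41.png;00:36:45 ..;00:36:47 top40.png;00:36:49 scene40.png;00:37:23 v1.png;00:37:23 v1W.npy;00:37:34 v1z.png;00:37:34 tt.png;00:38:43 mm.png;00:39:47 v2.png;00:39:47 v2W.npy;00:40:12 fl.png;00:40:29 scene41.png;00:40:29 scene41d.npy;00:40:30 top42.png;00:40:30 top42d.npy;00:40:30 cmp.png;00:40:30 t42z.png;00:41:23 v2z.png;00:42:03 .;00:42:03 mm2.png;00:42:03 mm3.png;23:58:01 scene0.png;23:58:01 scene0.npy;23:58:01 top0.png;23:58:01 top0.npy;23:58:02 wrist0.png;23:58:02 wrist0.npy;23:58:28 topW.npy;23:58:28 t_left.png;23:58:28 t_right.png;
```

View pics/mm2.png

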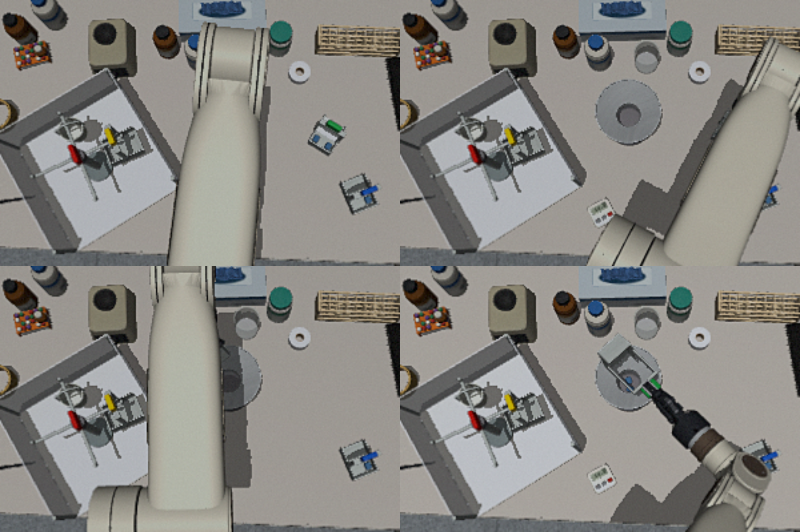

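View pics/mm3.png

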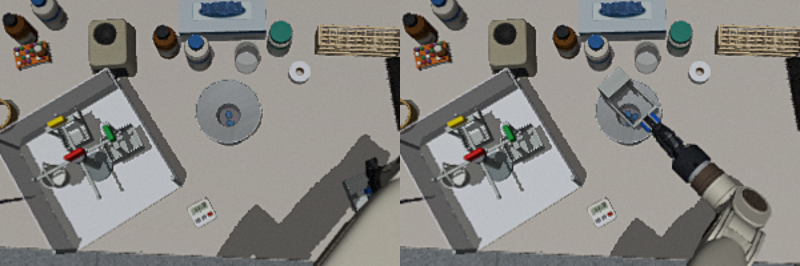

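View pics/t7.png

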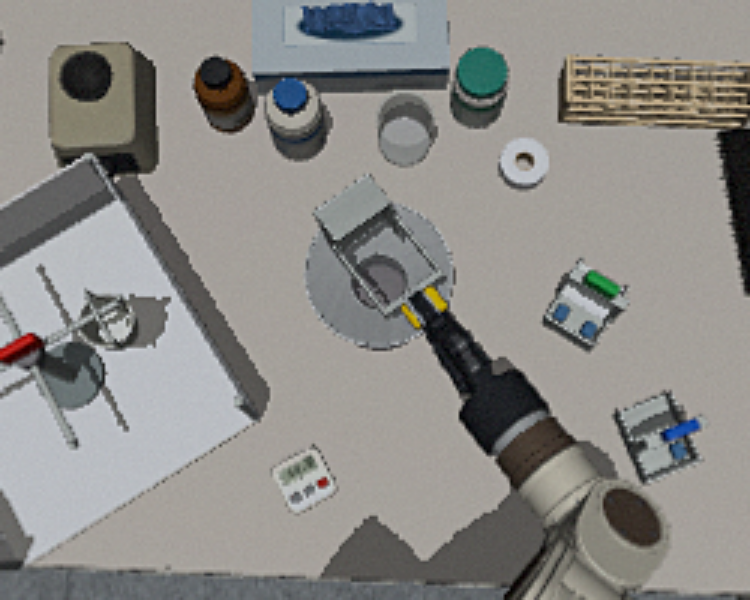

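View pics/t6.png

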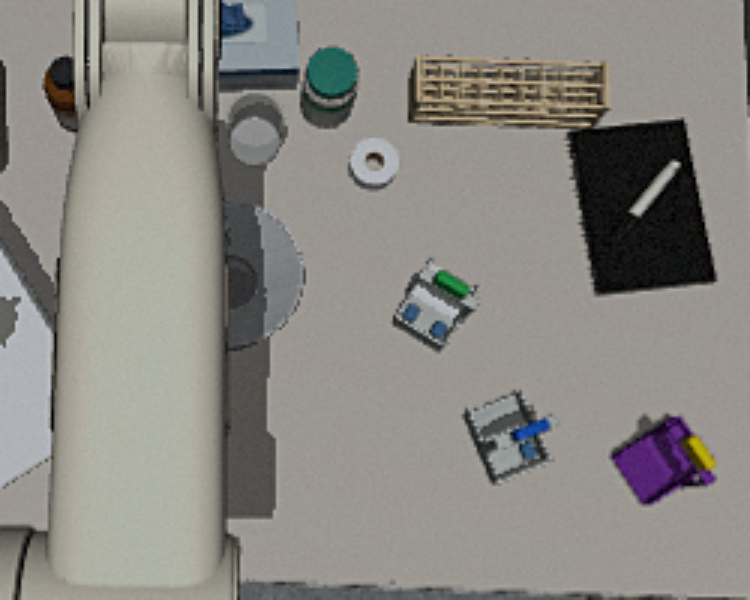

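Run:
```python
import cv2,numpy as np
a=cv2.imread("pics/w7.png"); b=cv2.imread("pics/w9.png")
f=lambda x:cv2.resize(x[140:370,230:410],None,fx=2.2,fy=2.2,interpolation=cv2.INTER_CUBIC)
cv2.imwrite("pics/mm4.png",np.hstack([f(a),f(b)]))
```

```text
(no output)
```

View pics/mm4.png

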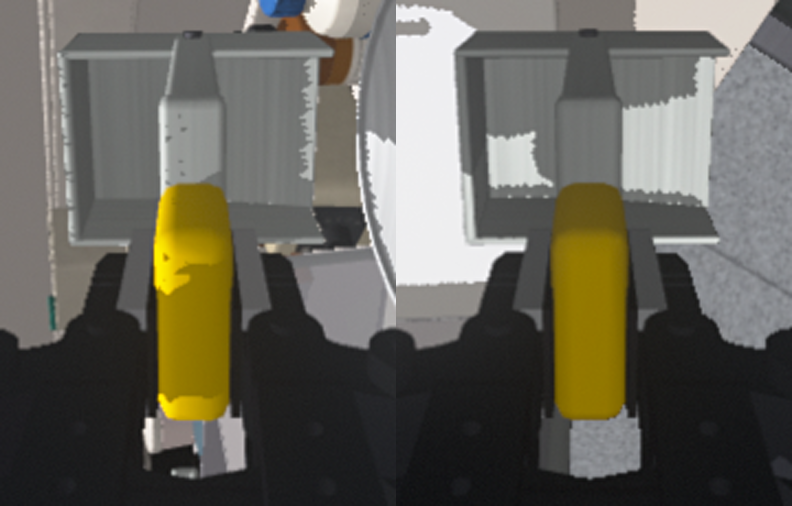

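Run:
```python
import cv2,numpy as np
ks=[13,14,15,16,17,20,21,22,23,24,25,26,27,28,29,30,32,33,34,35,36,37]
for j in range(0,len(ks),6):
    L=[cv2.resize(cv2.imread(f"pics/w{k}.png"),(400,200+50)) for k in ks[j:j+4+2]]
    while len(L)<6:L.append(np.zeros_like(L[0]))
    L=[cv2.resize(x,(266,166),interpolation=cv2.INTER_AREA) for x in L]
    cv2.imwrite(f"pics/cs{j//6}.png",np.vstack([np.hstack(L[:3]),np.hstack(L[3:])]))
g=np.vstack([cv2.imread(f"pics/cs{i}.png") for i in range(4)]);print(g.shape)
cv2.imwrite("pics/csA.png",g[:600]);cv2.imwrite("pics/csB.png",g[664:])
```

```text
(1328, 798, 3)
```

View pics/csA.png

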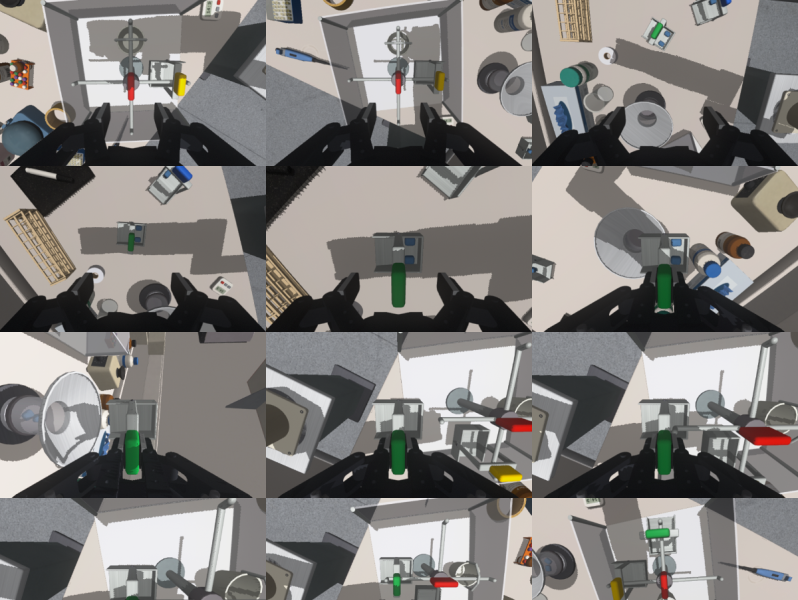

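View pics/csB.png

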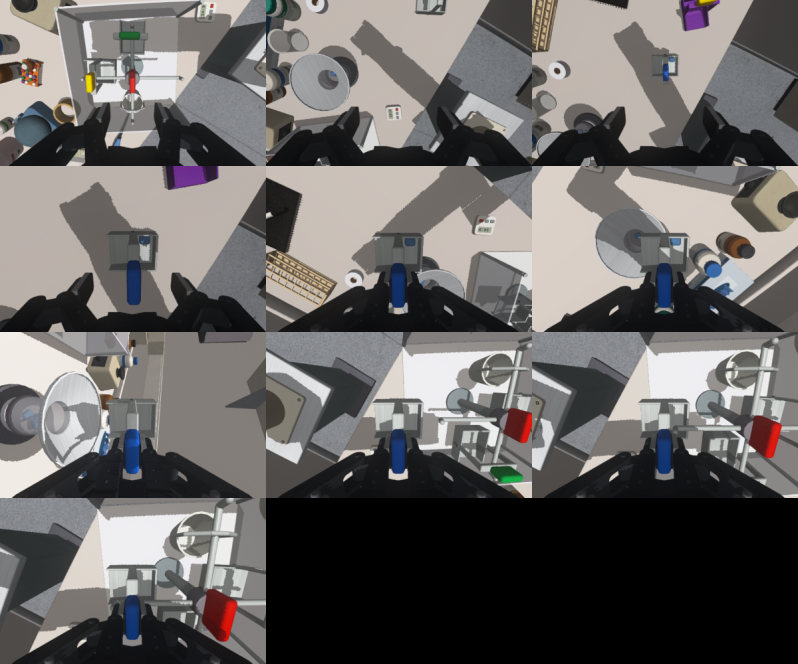

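Run:
```python
import cv2,numpy as np,glob
crops=[];info=[]
for n in [f"w{k}" for k in (7,9,10,11,12,13,14,15,16,17,19,20,21,22,23,24,25,26,27,28,29,30,32,33,34,35,36,37,38,39)]+["v1","v2"]:
    im=cv2.imread(f"pics/{n}.png");h=cv2.cvtColor(im,cv2.COLOR_BGR2HSV).astype(int)
    m=((h[...,0]>98)&(h[...,0]<112)&(h[...,1]>75)&(h[...,2]>55)).astype(np.uint8)
    k,l,s,ce=cv2.connectedComponentsWithStats(m)
    for i in range(1,k):
        if 12<=s[i,4]<900:
            x,y=ce[i].astype(int);x0=min(max(x-20,0),600);y0=min(max(y-20,0),360)
            c=cv2.resize(im[y0:y0+40,x0:x0+40],(80,80));cv2.putText(c,n,(1,10),0,.35,(0,0,255),1)
            crops.append(c)
print(len(crops))
crops=crops[:70]
while len(crops)%10:crops.append(np.zeros((80,80,3),np.uint8))
cv2.imwrite("pics/crops.png",np.vstack([np.hstack(crops[i:i+10]) for i in range(0,len(crops),10)]))
```

```text
84
```

View pics/crops.png

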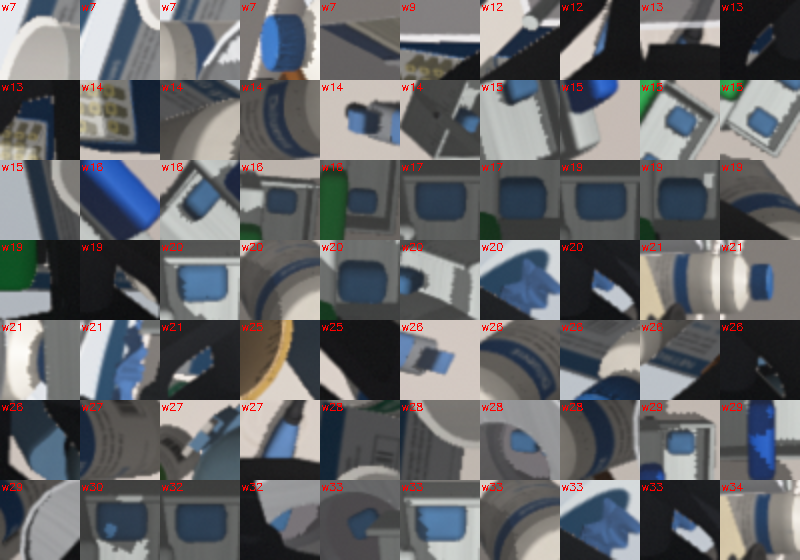

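Run:
```python
import cv2,numpy as np
for n in ("w14","w26","w27"):
    im=cv2.imread(f"pics/{n}.png");h=cv2.cvtColor(im,cv2.COLOR_BGR2HSV).astype(int)
    m=((h[...,0]>98)&(h[...,0]<112)&(h[...,1]>75)&(h[...,2]>55)).astype(np.uint8)
    k,l,s,ce=cv2.connectedComponentsWithStats(m)
    print(n,[(int(s[i,4]),*map(int,ce[i])) for i in range(1,k) if 12<=s[i,4]<900])
```

```text
w14 [(176, 58, 40), (102, 625, 3), (253, 593, 55), (150, 30, 124), (77, 634, 364)]
w26 [(85, 619, 194), (304, 72, 292), (171, 9, 309), (149, 84, 333), (13, 489, 350), (700, 447, 380)]
w27 [(180, 2, 112), (69, 38, 289), (232, 281, 343)]
```

View pics/w14.png

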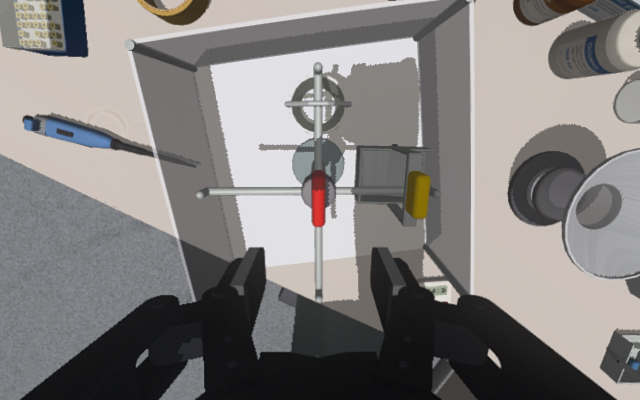

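View pics/w26.png

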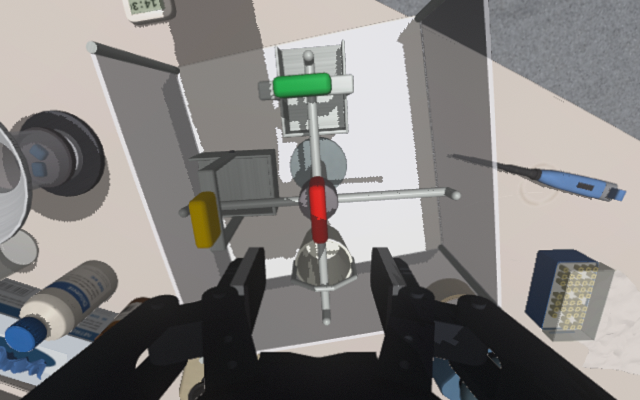

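View pics/w27.png

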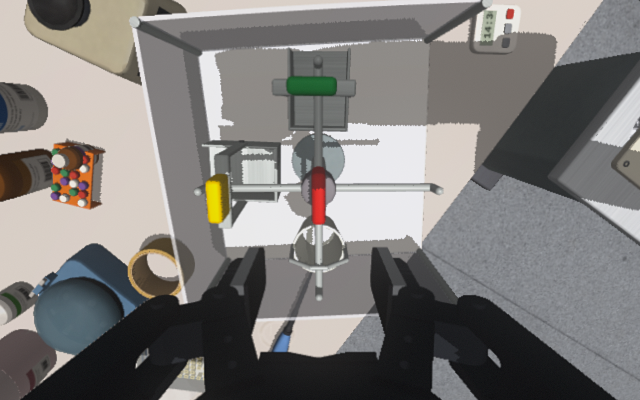

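Run:
```python
import cv2,numpy as np
from h import cloud,w2px
d=np.load("pics/top42d.npy");W=cloud("top",d);im=cv2.imread("pics/top42.png")
h=cv2.cvtColor(im,cv2.COLOR_BGR2HSV).astype(int)
m=(h[...,0]>97)&(h[...,0]<118)&(h[...,1]>60)&(h[...,2]>45)
for y in range(180,197):
    print(y,' '.join('%4d%s'%(W[y,x,2]*1000,'*' if m[y,x] else ' ') for x in range(309,336)))
print(W[188,322])
W2=np.load("pics/v2W.npy");im=cv2.imread("pics/v2.png");h=cv2.cvtColor(im,cv2.COLOR_BGR2HSV).astype(int)
m=(h[...,0]>97)&(h[...,0]<118)&(h[...,1]>40);m[:185]=0;m[225:]=0;m[:,:255]=0;m[:,310:]=0
print(m.sum(),np.nanpercentile(W2[m],[5,50,95],axis=0).round(3))
```

```text
180  119   116   112   113   110   105   107   101    76    72    63    60    59    59    65    62    74    97   103   110   107   115   113   115   123   119   127 
181  122   120   113   111   106   103    99    70    59    54    47    52    45    37    44    47    58    57    97   104   111   106   118   116   119   122   125 
182  120   115   111   109   108   103    66    56    47    40    38    39    35    39    34    36    44    48    59    98   109   111   111   113   118   122   123 
183  122   112   105   108    99    67    52    45    45    42    43    41*   45*   41    40    43    38    41    46    62   102   109   114   115   114   122   120 
184  118   107   112   108    94    50    44    39    38    40    51*   49*   46*   46*   35    41    44    38    41    43    97   107   111   118   118   118   120 
185  117   112   110   109    58    45    39    38    44    37    49*   49*   46*   43*   36    38    57*   66*   66*   42    42   106   112   115   112   119   121 Traceback (most recent call last):
  File "<stdin>", line 7, in <module>
  File "<stdin>", line 7, in <genexpr>
ValueError: cannot convert float NaN to integer
```

Run:
```python
import cv2,numpy as np
from h import cloud,w2px
d=np.load("pics/top42d.npy");W=cloud("top",d);im=cv2.imread("pics/top42.png")
h=cv2.cvtColor(im,cv2.COLOR_BGR2HSV).astype(int)
m=(h[...,0]>97)&(h[...,0]<118)&(h[...,1]>60)&(h[...,2]>45)
z=np.nan_to_num(W[...,2]*1000,nan=-99)
for y in range(180,202):
    print(y,' '.join('%4d%s'%(z[y,x],'*' if m[y,x] else ' ') for x in range(309,336)))
print('bench',np.nanmedian(W[225:235,300:330,2]),np.nanmedian(W[180:200,365:375,2]))
for f in("top0.npy",):
    d=np.load("pics/"+f);W=cloud("top",d);z=np.nan_to_num(W[...,2]*1000,nan=-99)
    print(z[185:200:3,325:345:2].astype(int))
W2=np.load("pics/v2W.npy");im=cv2.imread("pics/v2.png");h=cv2.cvtColor(im,cv2.COLOR_BGR2HSV).astype(int)
m=(h[...,0]>97)&(h[...,0]<118)&(h[...,1]>40);m[:185]=0;m[225:]=0;m[:,:255]=0;m[:,310:]=0
print(m.sum(),np.nanpercentile(W2[m],[5,50,95],axis=0).round(3))
```

```text
180  119   116   112   113   110   105   107   101    76    72    63    60    59    59    65    62    74    97   103   110   107   115   113   115   123   119   127 
181  122   120   113   111   106   103    99    70    59    54    47    52    45    37    44    47    58    57    97   104   111   106   118   116   119   122   125 
182  120   115   111   109   108   103    66    56    47    40    38    39    35    39    34    36    44    48    59    98   109   111   111   113   118   122   123 
183  122   112   105   108    99    67    52    45    45    42    43    41*   45*   41    40    43    38    41    46    62   102   109   114   115   114   122   120 
184  118   107   112   108    94    50    44    39    38    40    51*   49*   46*   46*   35    41    44    38    41    43    97   107   111   118   118   118   120 
185  117   112   110   109    58    45    39    38    44    37    49*   49*   46*   43*   36    38    57*   66*   66*   42    42   106   112   115   112   119   121 
186  119   -99   105   105    51    40    36    41    38    43    45*   45*   42*   48*   41*   66*   66
[... 2186 characters left out ...]
35   133   137   137   140   140 
200  143   144   136   140   134   136   132   128   127   126   129   127   128   122   128   130   128   132   131   134   132   -99   138   138   143   143   148 
201  143   143   139   141   137   129   135   135   132   131   130   131   127   133   132   130   131   135   135   142   138   140   143   141   142   148   150 
bench 0.0003968195336729874 -6.627400473568912e-05
[[103 105 105 114 117 117 127 127 130 136]
 [ 47  46  53  70 106 117 117 124 127 133]
 [ 38  41  43  36  48 109 110 114 128 134]
 [ 41  40  39  41  41 107 113 123 124 129]
 [ 34  40  37  39  41 110 120 115 129 135]]
327 [[0.614 0.019 0.069]
 [0.631 0.022 0.08 ]
 [0.647 0.024 0.098]]
```

```bash
cat > path.py <<'E'
from view import *
from scipy.spatial.transform import Rotation as R
def plan(P,Rm,bump=0,base=None,seed=None,nmin=1):
    p0,R0=base or cur(); qs=bot.get_obs()['joint_pos'] if seed is None else seed
    w=R.from_matrix(R0.T@Rm).as_rotvec(); pb,Rb=p0,R0
    P=np.array(P,float)
    n=max(nmin,int(np.ceil(abs(w/.5).max()/.99)),int(np.ceil(np.linalg.norm(P-p0)/.24)))
    for k in range(1,n+1):
        s=k/n;p=p0+(P-p0)*s+np.array([0,0,bump*4*s*(1-s)]);r=R0@R.from_rotvec(w*s).as_matrix()
        qs,co=ik(p,r,qs,3);print(p.round(3),r[:,0].round(2),'q',qs.round(2),'%.0e'%co)
        rel(p,r,(pb,Rb));pb,Rb=p,r
    return (pb,Rb),qs
E
python3 - <<'E'
from path import *
st()
b,q=plan((.62,.05,.36),down(20),bump=.03)
b,q=plan((.42,-.22,.44),down(-45),base=b,seed=q)
E
```

```text
clk 63.28 p [0.6484 0.1561 0.2164] x [-0.08  -0.517 -0.852] z [ 0.569  0.678 -0.464] zyaw 50.0 f [-0.5 -0.4  0.8] g 0.0170 q [ 0.436  0.891  0.922  1.93  -0.45   1.142]
[0.634 0.103 0.318] [-0.08 -0.26 -0.96] q [ 0.27  0.7   0.92  1.95 -0.23  1.22] 5e-25
t [-0.233 -0.162 -0.365] w [ 0.576 -0.399  0.39 ] rows>=3.2
[0.62 0.05 0.36] [ 0.  0. -1.] q [0.08 0.51 0.74 1.79 0.   1.3 ] 6e-23
t [-0.1   -0.158 -0.202] w [ 0.576 -0.399  0.39 ] rows>=3.2
[ 0.553 -0.04   0.387] [ 0.  0. -1.] q [-0.07  0.36  0.57  1.78 -0.    1.53] 1e-18
t [-0.107 -0.247 -0.374] w [ 0.756 -0.    -0.   ] rows>=3.0
[ 0.487 -0.13   0.413] [ 0.  0. -1.] q [-0.26  0.26  0.5   1.81  0.    1.72] 4e-18
t [-0.107 -0.368 -0.256] w [ 0.756 -0.    -0.   ] rows>=3.0
[ 0.42 -0.22  0.44] [ 0.  0. -1.] q [-0.48  0.21  0.5   1.87 -0.    1.87] 8e-28
t [-0.107 -0.436 -0.102] w [ 0.756 -0.    -0.   ] rows>=3.0
```

>>> apply_moves:
  targets: [-0.08,-0.05,-0.12,0.19,-0.13,0.13,0.2,-0.16,-0.1,-0.24,0.38,-0.26,0.26,0.2,-0.233,-0.162,-0.365,0.576,-0.399,0.39,0.2,-0.233,-0.162,-0.365,0.576,-0.399,0.39,0.2,-0.233,-0.162,-0.365,0.576,-0.399,0.39,0.2]

```text
clock: 63.7
eef_pos: [0.6357, 0.0991, 0.3252]
tool_rot: [-0.297, 0.719, 0.137, 0.613]
ft_force: [0.5, -0.6, 0.0]
grip_width: 0.0171
```

>>> apply_moves:
  targets: [-0.03,-0.05,-0.06,0.19,-0.13,0.13,0.2,-0.06,-0.1,-0.13,0.38,-0.26,0.26,0.2,-0.1,-0.158,-0.202,0.576,-0.399,0.39,0.2,-0.1,-0.158,-0.202,0.576,-0.399,0.39,0.2,-0.1,-0.158,-0.202,0.576,-0.399,0.39,0.2]

```text
clock: 64.12
eef_pos: [0.6199, 0.0487, 0.3616]
tool_rot: [-0.123, 0.696, 0.121, 0.697]
ft_force: [-0.0, 1.1, 0.7]
grip_width: 0.0172
```

>>> apply_moves:
  targets: [-0.035,-0.08,-0.12,0.25,0,0,0.2,-0.07,-0.16,-0.25,0.5,0,0,0.2,-0.107,-0.247,-0.374,0.756,0,0,0.2,-0.107,-0.247,-0.374,0.756,0,0,0.2]

```text
clock: 64.45
eef_pos: [0.5514, -0.0414, 0.3879]
tool_rot: [0.009, 0.708, -0.013, 0.706]
ft_force: [0.8, 0.8, 1.1]
grip_width: 0.0171
```

>>> apply_moves:
  targets: [-0.035,-0.12,-0.085,0.25,0,0,0.2,-0.07,-0.24,-0.17,0.5,0,0,0.2,-0.107,-0.368,-0.256,0.756,0,0,0.2,-0.107,-0.368,-0.256,0.756,0,0,0.2]

```text
clock: 64.78
eef_pos: [0.4855, -0.1315, 0.4147]
tool_rot: [0.142, 0.693, -0.146, 0.692]
ft_force: [0.9, 0.1, 1.2]
grip_width: 0.0171
```

>>> apply_moves:
  targets: [-0.035,-0.14,-0.03,0.25,0,0,0.2,-0.07,-0.29,-0.07,0.5,0,0,0.2,-0.107,-0.436,-0.102,0.756,0,0,0.2,-0.107,-0.436,-0.102,0.756,0,0,0.2]

```text
clock: 65.12
eef_pos: [0.4198, -0.2217, 0.4412]
tool_rot: [0.269, 0.653, -0.273, 0.653]
ft_force: [-0.7, 0.2, 0.1]
grip_width: 0.017
```

Run:
```python
from path import *
st(); im,W,T=wpic("v3"); np.save("pics/v3W.npy",W)
im,d=bot.camera("top");im=im[:,:,::-1].copy();cv2.imwrite("pics/top43.png",im)
cv2.imwrite("pics/t43z.png",cv2.resize(im[60:300,60:380],None,fx=2.4,fy=2.4,interpolation=cv2.INTER_CUBIC))
```

```text
clk 65.12 p [ 0.4198 -0.2217  0.4412] x [-0.003 -0.005 -1.   ] z [ 0.706 -0.708  0.001] zyaw -45.1 f [-0.7  0.2  0.1] g 0.0170 q [-0.482  0.211  0.51   1.871 -0.006  1.876]
```

View pics/v3.png

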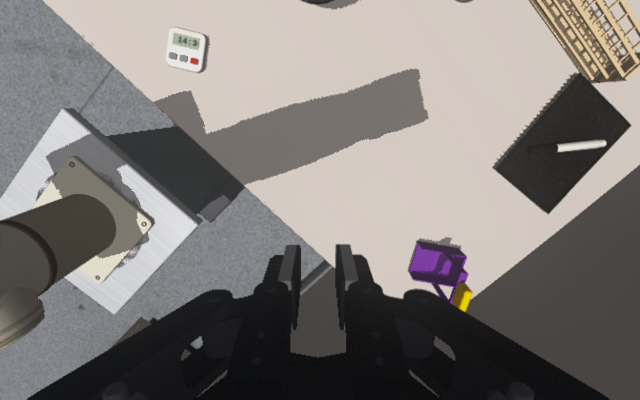

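View pics/t43z.png

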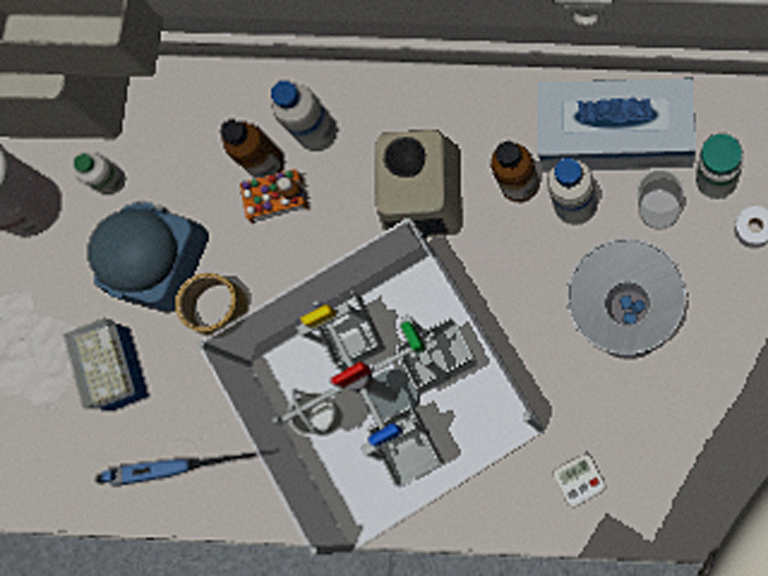

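Run:
```python
import cv2,numpy as np
a=cv2.imread("pics/v3.png")
cv2.imwrite("pics/v3z.png",cv2.resize(a[150:400,0:330],None,fx=2.4,fy=2.4,interpolation=cv2.INTER_CUBIC))
W=np.load("pics/v3W.npy")
for u,v in((80,307),(60,60),(215,205),(230,240),(250,230)):print((u,v),W[v,u].round(3))
```

```text
(80, 307) [-1.028e+00 -1.000e-03 -7.470e-01]
(60, 60) [-0.113  0.683 -0.749]
(215, 205) [-0.092 -0.145 -0.65 ]
(230, 240) [-0.218 -0.298 -0.749]
(250, 230) [-0.116 -0.33  -0.749]
```

View pics/v3z.png

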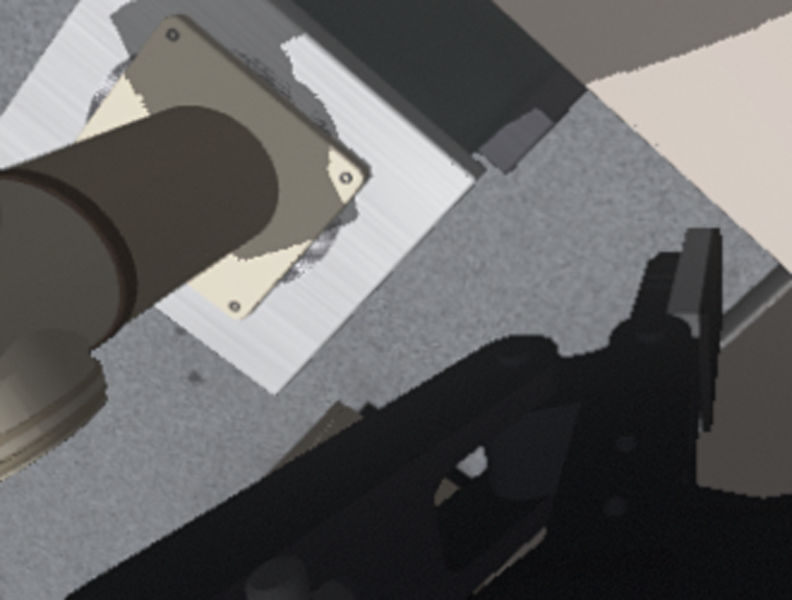

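Run:
```python
from h import *
import itertools
def ray(name,u,v,T=None):
    p=bot.camera_params(name);K=np.array([[p['fx'],0,p['cx']],[0,p['fy'],p['cy']],[0,0,1]])
    n=cv2.undistortPoints(np.array([[[u,v]]],float),K,p['dist']).reshape(2)
    T=p['T'] if T is None else T
    r=T[:3,:3]@np.array([n[0],-n[1],-1]);return T[:3,3],r/np.linalg.norm(r)
o=dict(eef_pos=np.array([0.6449,0.1608,0.2102]),tool_rot=np.array([-0.468,0.72,0.155,0.489]))
o['tool_rot']/=np.linalg.norm(o['tool_rot'])
T2=wristT(o)
A=[(275,197),(289.6,211.5),(273,213.7)]
B=[(320.5,186),(326.5,187.5),(322.5,192.5)]
for a in A:
    for b in B:
        p,r=ray('wrist',*a,T2);q,s=ray('top',*b)
        M=np.stack([r,-s],1);x,_,_,_=np.linalg.lstsq(M,q-p,rcond=None)
        P1=p+r*x[0];P2=q+s*x[1];print(a,b,((P1+P2)/2).round(4),'gap %.4f'%np.linalg.norm(P1-P2))
# jar foot ring check: bench corner consistency
W=np.load("pics/v2W.npy");print(W[170,100],W[230,420])
print(w2px('wrist',np.array([[.628,-.011,.016],[.628,-.011,.04],[.628,-.011,.156]]),T2))
print(w2px('top',np.array([[.628,-.011,.016],[.628,-.011,.04],[.628,-.011,.096],[.628,-.011,.156]])))
```

```text
(275, 197) (320.5, 186) [ 0.6313 -0.006   0.0531] gap 0.0185
(275, 197) (326.5, 187.5) [ 0.6322 -0.0271  0.0327] gap 0.0167
(275, 197) (322.5, 192.5) [ 0.6217 -0.015   0.0409] gap 0.0032
(289.6, 211.5) (320.5, 186) [ 0.6454 -0.0068  0.0426] gap 0.0045
(289.6, 211.5) (326.5, 187.5) [ 0.6474 -0.0281  0.0215] gap 0.0081
(289.6, 211.5) (322.5, 192.5) [ 0.6358 -0.0149  0.0321] gap 0.0272
(273, 213.7) (320.5, 186) [ 0.637  -0.0075  0.0668] gap 0.0011
(273, 213.7) (326.5, 187.5) [ 0.6384 -0.0285  0.0478] gap 0.0020
(273, 213.7) (322.5, 192.5) [ 0.6274 -0.0157  0.0567] gap 0.0210
[ 3.80986229e-01 -4.59235377e-01  1.45096305e-04] [7.44454232e-01 1.05043328e-01 5.91645342e-04]
[[290.26039268 190.10224295]
 [279.81342673 198.51559117]
 [212.46172736 252.85882225]]
[[321.69673133 191.76172736]
 [321.5415519  190.34091156]
 [321.15881399 186.83631272]
 [320.71331204 182.75652519]]
```

Run:
```python
import numpy as np
W=np.load("pics/v2W.npy")
for u,v in((298,156),(320,180),(335,190),(325,205),(309,190),(305,180),(303,200),(290,178),(285,200),(300,215)):print((u,v),W[v,u].round(3), 'r',np.hypot(*(W[v,u,:2]-[.628,-.011])).round(3))
W=np.load("pics/v1W.npy")
for u,v in((245,255),(262,265),(300,262),(315,245)):print((u,v),W[v,u].round(3), 'r',np.hypot(*(W[v,u,:2]-[.628,-.011])).round(3))
```

```text
(298, 156) [0.597 0.027 0.013] r 0.049
(320, 180) [0.635 0.035 0.014] r 0.046
(335, 190) [0.655 0.042 0.01 ] r 0.06
(325, 205) [0.666 0.019 0.013] r 0.048
(309, 190) [0.637 0.026 0.031] r 0.038
(305, 180) [0.625 0.023 0.023] r 0.034
(303, 200) [0.642 0.022 0.045] r 0.035
(290, 178) [0.612 0.021 0.041] r 0.035
(285, 200) [0.628 0.023 0.07 ] r 0.034
(300, 215) [0.654 0.014 0.055] r 0.036
(245, 255) [ 0.578 -0.041  0.012] r 0.059
(262, 265) [ 0.633 -0.161  0.265] r 0.15
(300, 262) [ 0.647 -0.062  0.011] r 0.055
(315, 245) [ 0.67  -0.043  0.014] r 0.052
```

Run:
```python
import cv2
a=cv2.imread("pics/w15.png"); cv2.imwrite("pics/w15z.png",cv2.resize(a[220:370,180:460],None,fx=2.8,fy=2.8,interpolation=cv2.INTER_CUBIC))
a=cv2.imread("pics/w14.png"); cv2.imwrite("pics/w14z.png",cv2.resize(a[100:300,480:640],None,fx=3,fy=3,interpolation=cv2.INTER_CUBIC))
```

```text
(no output)
```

View pics/w14z.png

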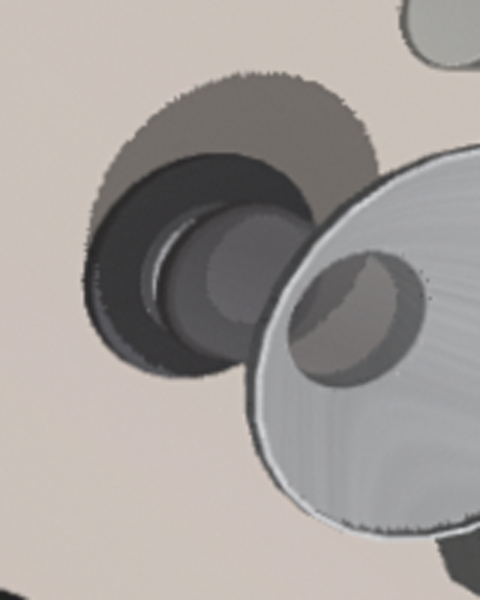

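Run:
```python
from path import *
for c in ((.50,-.33,.32),(.50,-.28,.25),(.55,-.28,.25)):
    T=viewT(c,(.628,-.011,.04),0)
    q,co=ik(T[:3,3],T[:3,:3],[-.86,.84,.32,1.82,1.06,.74],5);print(c,T[:3,3].round(3),T[:3,0].round(2),q.round(2),'%.0e'%co)
T=viewT((.50,-.28,.25),(.628,-.011,.04),0)
plan(T[:3,3],T[:3,:3],bump=0)
```

```text
(0.5, -0.33, 0.32) [ 0.538 -0.233  0.199] [ 0.34  0.86 -0.39] [-0.85  0.88  0.4   1.92  0.97  0.65] 7e-25
(0.5, -0.28, 0.25) [ 0.547 -0.178  0.137] [ 0.41  0.86 -0.32] [-0.8   0.88  0.17  1.66  1.09  0.71] 3e-30
(0.55, -0.28, 0.25) [ 0.579 -0.175  0.133] [ 0.26  0.9  -0.35] [-0.73  1.    0.43  1.86  1.01  0.63] 2e-22
[ 0.464 -0.205  0.339] [ 0.21  0.34 -0.92] q [-0.66  0.24  0.21  1.59  0.41  1.59] 3e-23
t [0.403 0.158 0.081] w [-0.194  0.139  0.823] rows>=3.4
[ 0.506 -0.191  0.238] [ 0.36  0.64 -0.67] q [-0.77  0.46  0.06  1.45  0.79  1.25] 2e-22
t [ 0.424 -0.025  0.117] w [-0.194  0.139  0.823] rows>=3.4
[ 0.547 -0.178  0.137] [ 0.41  0.86 -0.32] q [-0.8   0.88  0.17  1.66  1.09  0.71] 2e-29
t [ 0.368 -0.203  0.133] w [-0.194  0.139  0.823] rows>=3.4
```

>>> apply_moves:
  targets: [0.1,0.04,0.02,-0.05,0.035,0.2,0.2,0.2,0.08,0.04,-0.1,0.07,0.41,0.2,0.3,0.12,0.06,-0.145,0.1,0.62,0.2,0.403,0.158,0.081,-0.194,0.139,0.823,0.2,0.403,0.158,0.081,-0.194,0.139,0.823,0.2]

```text
clock: 65.63
eef_pos: [0.4618, -0.2031, 0.3305]
tool_rot: [0.375, 0.626, -0.088, 0.678]
ft_force: [-0.6, 0.4, -1.7]
grip_width: 0.0175
```

>>> apply_moves:
  targets: [0.1,-0.01,0.03,-0.05,0.035,0.2,0.2,0.2,-0.015,0.06,-0.1,0.07,0.41,0.2,0.3,-0.02,0.09,-0.145,0.1,0.62,0.2,0.424,-0.025,0.117,-0.194,0.139,0.823,0.2,0.424,-0.025,0.117,-0.194,0.139,0.823,0.2]

```text
clock: 66.05
eef_pos: [0.5035, -0.1887, 0.2254]
tool_rot: [0.466, 0.565, 0.095, 0.674]
ft_force: [-0.7, 0.3, -2.9]
grip_width: 0.0173
```

>>> apply_moves:
  targets: [0.09,-0.05,0.03,-0.05,0.035,0.2,0.2,0.18,-0.1,0.06,-0.1,0.07,0.41,0.2,0.27,-0.15,0.1,-0.145,0.1,0.62,0.2,0.368,-0.203,0.133,-0.194,0.139,0.823,0.2,0.368,-0.203,0.133,-0.194,0.139,0.823,0.2,0.368,-0.203,0.133,-0.194,0.139,0.823,0.2]

```text
clock: 66.55
eef_pos: [0.5449, -0.1734, 0.1257]
tool_rot: [0.535, 0.477, 0.274, 0.641]
ft_force: [-0.4, -0.5, 1.6]
grip_width: 0.0172
```

Run:
```python
from path import *
st(); im,W,T=wpic("v4"); np.save("pics/v4W.npy",W)
uv=w2px('wrist',np.array([[.628,-.011,.03]]),T)[0];print(uv)
u,v=uv.astype(int);x0=max(u-100,0);y0=max(v-75,0)
cv2.imwrite("pics/v4z.png",cv2.resize(im[y0:y0+150,x0:x0+200],None,fx=4,fy=4,interpolation=cv2.INTER_CUBIC))
```

```text
clk 66.55 p [ 0.5449 -0.1734  0.1257] x [ 0.395  0.862 -0.318] z [ 0.905 -0.425 -0.027] zyaw -25.2 f [-0.4 -0.5  1.6] g 0.0172 q [-0.797  0.899  0.166  1.656  1.086  0.719]
[325.08557988 205.23629147]
```

View pics/v4.png

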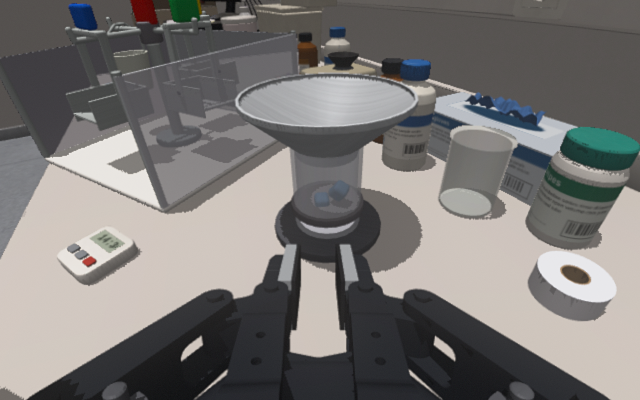

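View pics/v4z.png

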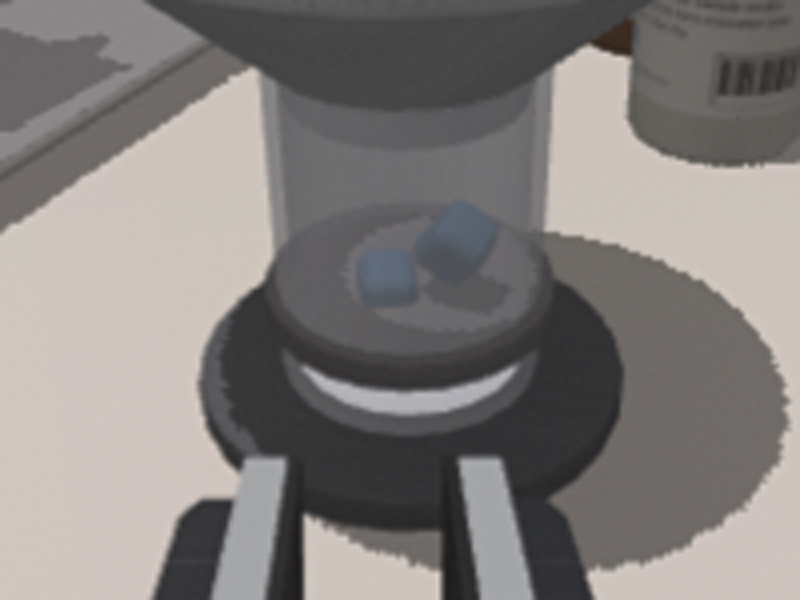

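Run:
```python
from path import *
b,q=plan((.53,-.19,.25),down(-10)@R.from_rotvec([0,0,0]).as_matrix(),bump=.03)
b,q=plan((.665,-.071,.28),down(32),bump=.02,base=b,seed=q)
```

```text
[ 0.542 -0.181  0.2  ] [ 0.28  0.68 -0.68] q [-0.7   0.58  0.16  1.48  0.78  1.07] 2e-25
t [-0.109  0.237 -0.015] w [-0.158  0.105 -0.824] rows>=3.4
[ 0.536 -0.185  0.238] [ 0.14  0.38 -0.92] q [-0.55  0.42  0.22  1.45  0.41  1.26] 8e-20
t [-0.123  0.096 -0.01 ] w [-0.158  0.105 -0.824] rows>=3.4
[ 0.53 -0.19  0.25] [-0. -0. -1.] q [-0.34  0.36  0.22  1.43 -0.    1.4 ] 1e-29
t [-0.053 -0.003 -0.016] w [-0.158  0.105 -0.824] rows>=3.4
[ 0.598 -0.13   0.285] [-0. -0. -1.] q [-0.22  0.46  0.46  1.57 -0.    1.16] 1e-17
t [-0.14   0.281  0.225] w [-0.733 -0.     0.   ] rows>=2.9
[ 0.665 -0.071  0.28 ] [-0.  0. -1.] q [-0.11  0.6   0.68  1.65  0.    0.91] 1e-27
t [0.02  0.182 0.31 ] w [-0.733 -0.     0.   ] rows>=2.9
```

>>> apply_moves:
  targets: [-0.03,0.06,0,-0.04,0.025,-0.2,0.2,-0.055,0.12,-0.01,-0.08,0.05,-0.41,0.2,-0.08,0.18,-0.01,-0.12,0.08,-0.62,0.2,-0.109,0.237,-0.015,-0.158,0.105,-0.824,0.2,-0.109,0.237,-0.015,-0.158,0.105,-0.824,0.2]

```text
clock: 67.02
eef_pos: [0.5457, -0.1826, 0.2252]
tool_rot: [0.374, 0.566, 0.166, 0.716]
ft_force: [0.4, 0.0, 1.6]
grip_width: 0.017
```

>>> apply_moves:
  targets: [-0.03,0.025,0,-0.04,0.025,-0.2,0.2,-0.06,0.05,-0.005,-0.08,0.05,-0.41,0.2,-0.09,0.07,-0.007,-0.12,0.08,-0.62,0.2,-0.123,0.096,-0.01,-0.158,0.105,-0.824,0.2,-0.123,0.096,-0.01,-0.158,0.105,-0.824,0.2]

```text
clock: 67.43
eef_pos: [0.538, -0.1846, 0.2609]
tool_rot: [0.221, 0.642, 0.051, 0.732]
ft_force: [-0.4, -0.2, 1.6]
grip_width: 0.0174
```

>>> apply_moves:
  targets: [-0.013,0,-0.004,-0.04,0.025,-0.2,0.2,-0.026,0,-0.008,-0.08,0.05,-0.41,0.2,-0.04,0,-0.012,-0.12,0.08,-0.62,0.2,-0.053,-0.003,-0.016,-0.158,0.105,-0.824,0.2,-0.053,-0.003,-0.016,-0.158,0.105,-0.824,0.2]

```text
clock: 67.85
eef_pos: [0.5301, -0.1881, 0.2639]
tool_rot: [0.059, 0.694, -0.064, 0.714]
ft_force: [1.1, 0.3, -0.6]
grip_width: 0.0173
```

>>> apply_moves:
  targets: [-0.05,0.09,0.08,-0.24,0,0,0.2,-0.1,0.19,0.15,-0.48,0,0,0.2,-0.14,0.281,0.225,-0.733,0,0,0.2,-0.14,0.281,0.225,-0.733,0,0,0.2]

```text
clock: 68.18
eef_pos: [0.5995, -0.1286, 0.2964]
tool_rot: [-0.07, 0.695, 0.067, 0.712]
ft_force: [-1.4, 0.3, 1.0]
grip_width: 0.017
```

>>> apply_moves:
  targets: [0.006,0.06,0.1,-0.24,0,0,0.2,0.013,0.12,0.2,-0.48,0,0,0.2,0.02,0.182,0.31,-0.733,0,0,0.2,0.02,0.182,0.31,-0.733,0,0,0.2,0.02,0.182,0.31,-0.733,0,0,0.2]

```text
clock: 68.6
eef_pos: [0.6639, -0.0721, 0.2868]
tool_rot: [-0.195, 0.676, 0.191, 0.685]
ft_force: [-0.3, -1.5, 0.3]
grip_width: 0.0171
```

Run:
```python
from path import *
st(); im,W,T=wpic("v5"); np.save("pics/v5W.npy",W)
uv=w2px('wrist',np.array([[.628,-.011,.04],[.628,-.011,.096]]),T);print(uv)
u,v=uv[0].astype(int);x0=max(u-65,0);y0=max(v-65,0);print(x0,y0)
cv2.imwrite("pics/v5z.png",cv2.resize(im[y0:y0+130,x0:x0+130],None,fx=4.6,fy=4.6,interpolation=cv2.INTER_CUBIC))
h=cv2.cvtColor(im,cv2.COLOR_BGR2HSV).astype(int)
m=(h[...,0]>97)&(h[...,0]<118)&(h[...,1]>60)
z=np.nan_to_num(W[...,2]*1000,nan=-99)
for y in range(v-44,v+44,4):
    print(y,' '.join('%4d%s'%(z[y,x],'*' if m[y,x] else ' ') for x in range(u-48,u+48,4)))
r=np.hypot(W[...,0]-.628,W[...,1]+.011)
mm=(r<.03)&~m&(W[...,2]<.07);print('floor z pct',np.percentile(W[mm][:,2],[5,25,50,75,95]).round(4))
k,l,s,ce=cv2.connectedComponentsWithStats((m&(r<.033)).astype(np.uint8))
for i in range(1,k):
    if s[i,4]>50: print(s[i,4],ce[i].round(0),np.nanpercentile(W[l==i],[5,50,95],axis=0).round(4).tolist())
```

```text
clk 68.60 p [ 0.6639 -0.0721  0.2868] x [ 0.014 -0.002 -1.   ] z [0.851 0.526 0.011] zyaw 31.7 f [-0.3 -1.5  0.3] g 0.0171 q [-1.080e-01  5.860e-01  6.670e-01  1.638e+00 -1.000e-03  9.090e-01]
[[317.25707937 107.67983788]
 [317.78056391 107.87656911]]
252 42
63  133   132   130   127   126   124   125   121   121   120   119   119   119   118   119   119   120   121   122   123   125   127   128   130 
67  134   131   127   126   124   122   121   118   118   118   116   116   115   114   116   117   117   119   119   122   121   125   126   128 
71  130   129   125   125   121   119   119   116   116   115   113   113   113   113   113   112   115   116   116   119   121   122   125   126 
75  130   127   124   121   120   118   116   115   113   111   110   109   109   111   111   110   111   114   114   117   118   121   122   125 
79  127   125   121   119   118   114   113   112   110   107   104   101    99   100   102   105   109   111   113   113   115   117   119   124 
83  125   123   120   118   114   113   110   110   102    97    40    39    40    39    40    41   100   
[... 1851 characters left out ...]
   110   107   100    41    38    40    39    40    40    41    96   104   109   112   113   118   119   120 
139  127   125   123   120   119   114   112   110   109   106    99    96    51    50    98   103   108   111   113   114   116   117   121   124 
143  129   126   125   122   118   118   115   113   114   111   109   108   109   108   109   109   111   112   113   116   119   121   123   124 
147  131   129   127   125   123   119   117   117   114   113   112   112   112   112   111   114   115   115   117   119   121   123   124   128 
floor z pct [0.0392 0.04   0.0405 0.0411 0.0421]
688 [319. 116.] [[0.6167, -0.0331, 0.0462], [0.6365, -0.0172, 0.0489], [0.6515, -0.0045, 0.0666]]
```

View pics/v5z.png

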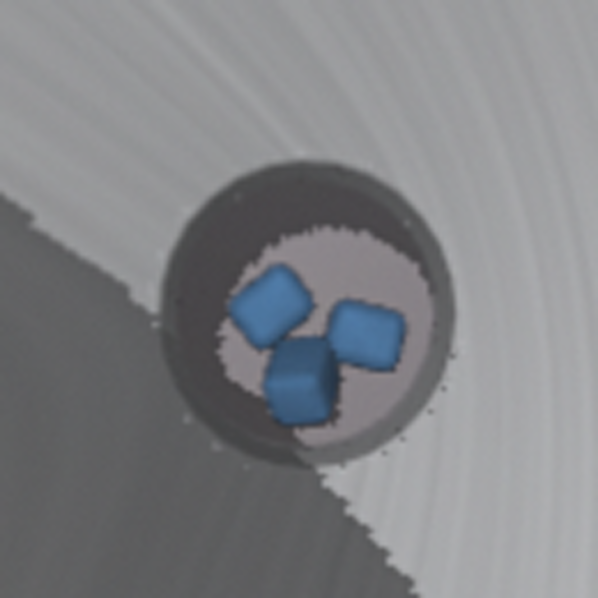

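>>> apply_moves:
  targets: [-0.1,-0.1,-0.1,0,0,0,0.2,-0.2,-0.2,-0.2,0,0,0,0.2,-0.3,-0.3,-0.3,0,0,0,0.2,-0.3,-0.4,-0.4,0,0,0,0.2,-0.3,-0.5,-0.5,0,0,0,0.2,-0.3,-0.6,-0.6,0,0,0,0.2,-0.3,-0.6,-0.6,0,0,0,0.2,-0.3,-0.6,-0.6,0,0,0,0.2]

```text
clock: 69.32
eef_pos: [0.6124, -0.2824, 0.3609]
tool_rot: [-0.193, 0.677, 0.189, 0.684]
ft_force: [0.0, 0.4, 0.1]
grip_width: 0.0169
```

Run:
```python
from path import *
st(); jar((.628,-.011))
im,d=bot.camera("top");im=im[:,:,::-1].copy();cv2.imwrite("pics/t50.png",cv2.resize(im[60:300,100:480],None,fx=2,fy=2,interpolation=cv2.INTER_CUBIC))
```

```text
clk 69.32 p [ 0.6124 -0.2824  0.3609] x [ 0.011 -0.004 -1.   ] z [0.854 0.52  0.008] zyaw 31.3 f [0.  0.4 0.1] g 0.0169 q [-4.330e-01  6.590e-01  9.910e-01  1.891e+00  1.000e-03  5.910e-01]
jar enc [628.6 -10.6] 82.4 fit [ 0.6279 -0.0108] 369
```

View pics/t50.png

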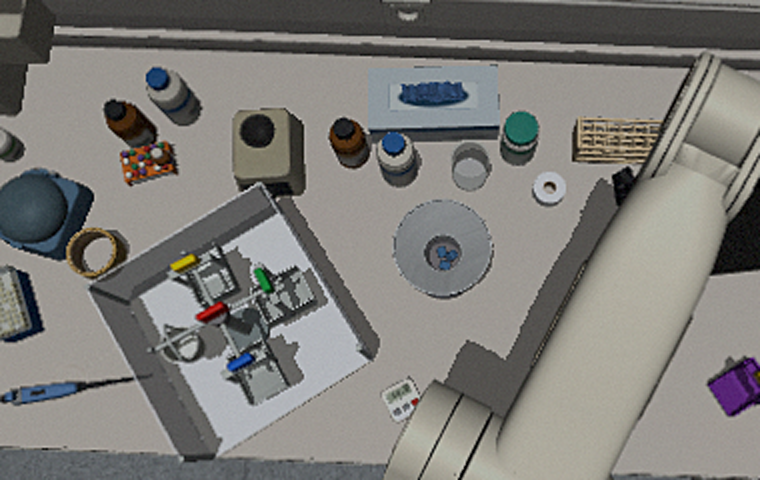

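The picture shows the three scoops hung (yellow at about (183,262), green (262,280), blue (240,360)). The jar is upright with blocks in it at (443,255), the timer and beaker are in place, and the arm is clear.

```bash
python3 -c "
from workcell import bot
print(bot.job_done())"
```

```text
the job is handed in; nothing more can be done
None
```

I handed the job in at about 69 s of the 210 s. All three scoops are poured and hung, but I could see only three of the six blocks in the jar. The other three are inferred to be there.

**What I did:** I tipped each scoop over the funnel, then hung it on its own branch: yellow c on 3, green b on 2 and blue a on 1. I turned the carousel between hangings.

**Last checks that passed:**
- Each scoop's trough was empty after its pour, and all three scoops are hanging.
- The jar is upright at about (0.628, −0.011).
- The timer and beaker are in place, and the gripper is empty and clear of everything.

**Checks that disagreed:**
- **Block count:** a held 1, b held 2 and c held 3. I never saw c's three again after tipping that scoop. They are nowhere on the parts of the bench, tray, funnel and floor that I could see.
- **Why I think they are in the jar:** The surface you see inside the jar lies at 40 mm, not at the stated 16 mm floor, and it read about 40 mm before I poured anything. The two flat visible blocks have their tops at about 47.5 mm. That is the height of a second layer of 16 mm blocks on a 16 mm floor, so c's blocks should be hidden underneath. I could not see them directly.
- **Jar position:** The jar shifted about 31 mm between 14.1 s and 15.7 s, while I was tipping c back upright. That could be the announced knock or a push from the scoop; I could not tell which. It stayed upright and has not moved since.

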